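# Unstack glued model walls: panels upright in the rack, spacers in a pile

## Task

The shingled wall panels have been gluing up in two stacks with blue spacer plates between them. Take both stacks apart: stand every panel upright on one of its short edges on the drying rack's ledge, leaning against the back board and side by side, and pile all the spacer plates flat and squarely on one another on the grey rectangle of the yellow sheet. Leave everything else on the bench where it is.

Things in the scene. Friction and masses are not known exactly. Their poses are not given: they have to be found in the camera images.
- panel1_mid (a point): Centre of a shingled wooden model-wall panel, 110 (own x) x 60 (own y) x 14 (own z) mm, 70 g; in the stacks it lies flat with the shingled face (+z) up.
- panel2_mid (a point): Centre of a shingled wooden model-wall panel, 110 (own x) x 60 (own y) x 14 (own z) mm, 70 g; in the stacks it lies flat with the shingled face (+z) up.
- panel3_mid (a point): Centre of a shingled wooden model-wall panel, 110 (own x) x 60 (own y) x 14 (own z) mm, 70 g; in the stacks it lies flat with the shingled face (+z) up.
- panel4_mid (a point): Centre of a shingled wooden model-wall panel, 110 (own x) x 60 (own y) x 14 (own z) mm, 70 g; in the stacks it lies flat with the shingled face (+z) up. Absent in some starts.
- spacer1_mid (a point): Centre of a blue rigid spacer plate, 50 (own x) x 68 (own y) x 12 (own z) mm, 120 g. In the stacks it lies between or on top of panels, centred, its long side across the panels' long side, so each panel's two ends stick out about 30 mm beyond the spacer.
- spacer2_mid (a point): Centre of a blue rigid spacer plate, 50 (own x) x 68 (own y) x 12 (own z) mm, 120 g. In the stacks it lies between or on top of panels, centred, its long side across the panels' long side, so each panel's two ends stick out about 30 mm beyond the spacer. Absent in some starts.
- spacer3_mid (a point): Centre of a blue rigid spacer plate, 50 (own x) x 68 (own y) x 12 (own z) mm, 120 g. In the stacks it lies between or on top of panels, centred, its long side across the panels' long side, so each panel's two ends stick out about 30 mm beyond the spacer.
- base_a: Fixed dark steel block, 50 (x) x 80 (y) x 22 high, origin at the centre of its underside. It carries one stack of panels (long side along the block's x) and spacers in alternation, the lowest a panel, 3 to 4 pieces on base_a and 2 to 3 on base_b.
- base_b: Fixed dark steel block, 50 (x) x 80 (y) x 22 high, origin at the centre of its underside. It carries one stack of panels (long side along the block's x) and spacers in alternation, the lowest a panel, 3 to 4 pieces on base_a and 2 to 3 on base_b.
- pad: Fixed yellow sheet on the bench, 100 (x) x 120 (y) mm, flush with the bench top (its thickness can be ignored), origin at its centre; the 54 x 72 grey rectangle in its middle, long side along y, marks where the spacer pile goes.
- rack: Fixed wooden drying rack, 460 mm long (y); origin: centre of underside, -x its open front. Ledge top 15 mm up, from a 4 mm high lip (x -35 to -29) to the back board, whose front face rises from x +10, leaning 15 degrees back (to +x), 70 mm tall along the slope. A panel stood on a short edge against it has its centre at x +17, z 70 mm. Room for four at 110 mm pitch.
- tub: Bystander, not to be disturbed: clear plastic tub, 124 across, 60 high.
- glue: Bystander, not to be disturbed: white glue bottle, 52 across, 140 high.
- jar: Bystander, not to be disturbed: amber jar, 60 across, 80 high.
- brush: Bystander, not to be disturbed: small brush lying flat.
- offcut: Bystander, not to be disturbed: dark wood offcut 90 x 22 x 16.
- block: Bystander, not to be disturbed: cork sanding block 70 x 50 x 40.

How it is judged:
By the outcome, as a careful person would: the job done as asked, in the order asked, and still so for the second after the job is handed in, with the robot touching nothing.
Of spacer2, panel4 only 1 to 2 are there at a start; the rules pass over those that are not, and their reading is None.
At some moment in a run one of spacer1, spacer2, spacer3 may be knocked a few centimetres aside while the robot is not near it.
It also fails if it takes over 210 s, if anything falls off the work surface, if the arm or the gripper's body presses on something with over 40 N, if the wrist force passes 120 N, or if a joint passes its speed limit or range.

## Robot

A 6-joint arm with a two-finger parallel gripper is mounted at the origin on the work surface. World frame = base frame: x ahead of the robot, y to its left, z up, the work surface at z = 0. Lengths are in m, angles in rad, forces in N, time in s.
With the tool pointing down it reaches from about 0.375 to 0.9 m from the base axis. Payload 3.1 kg.
Tool frame: the origin (TCP) lies midway between the tips of the shut fingers; the grasp point (between the pads) lies manip.grip_depth behind it (manip.grip_depth is the distance from the TCP to the grasp point, in m); z points along the fingers, y is the direction in which the jaws open and shut (so a half turn about z gives the same grasp; the last joint's range is limited). The gripper opens to 85 mm and grips with 20 to 120 N. Pads are 22 mm wide; open, the fingers measure 114 mm over their backs; the gripper's body (76 mm by 85 mm) begins 54 mm behind the grasp point. The pads swing forward as they close: fully open they stand 13 mm farther back than shut.
Start: joints at [0.998, 0.527, 1.433, -0, 1.181, -0.178], TCP at [0.24, 0.577, 0.231] pointing down, gripper open.
Joint ranges: [-3.08, 3.08], [-0.75, 2.2], [0.22, 2.44], [-1.43, 4.57], [0, 2.65], [-2.85, 2.85]. Speed limits (rad/s): [2.79, 2.79, 3.14, 3.14, 3.14, 3.14].

## Interface

Orientations are given as a unit quaternion [x, y, z, w].
In Python, from station import manip, vision gives the robot as it stands.
- The arm moves only by the shell command python3 -m crank 'ROWS' [FORCE]. ROWS is JSON, a list of rows, each an object with "grip": the closure, from 0 (fully open) to 1 (shut); "offset": the shift along the tool's x, y, z in mm, a list of three; "angular": the turn, a rotation vector about the tool's x, y, z in degrees, a list of three. A call has 1 to 10 rows; each row is the pose to reach, as a shift and turn from the pose commanded when the call began, along the tool's axes at that moment; what a row does not reach only later rows make up. A row lasts 1/10 s, in which the tool goes at most 50 mm and 8.59 degrees, less where a joint would pass 70% of its speed; a pose out of reach is approached as far as the arm can. A call with a gripper value outside its range is refused whole. The fingers move at their own pace and stop on an object; FORCE is the grip in N (left out, the last holds). Time passes only in rows, so rows that repeat a pose let the fingers close. It gives the time, the measured TCP pose, the force and the opening at its end, in the units of the state.
- manip.sense(): the state, without advancing time (a new reading comes with each control period).
- vision.snapshot(name): name is "side" or "top" or "wrist"; returns a dict with "pixels" (480x640x3 uint8, red, green, blue), "intrinsics" (3x3 intrinsics, pixels), "dist" ([k1, k2, p1, p2, k3] as OpenCV has them; the pictures are not rectified), "R" (3x3) and "t" (3): a world point X has camera coordinates R X + t. Camera axes: x right, y down, z forward; pixel columns grow to the right and rows downward; lengths in m; the calibration is good to about 2 mm. A picture is of the moment at which its call begins. There is no depth.
- manip.sign_off(): hands the job in, once; it reports no verdict.
The state is a dict: "t": time; "q": joint angles; "qd": joint speeds; "tau": joint torques, N m; "tcp_pos": TCP position; "tool_rot": TCP orientation; "force": force on the tool from outside, world axes, zero at the start; "ft_torque": the same for the moment, N m; "finger_gap": opening from 0.0 (shut) to 1.0 (fully open).
Only numpy, scipy, OpenCV 4.12 (cv2) and the standard library are available. Lean on these libraries where they do the work, as an engineer would, in place of code of your own. Each camera call takes 0.05 s, during which the arm holds its last target.

## Working session

There is one attempt and no reset: what is moved stays moved. The work goes in short steps, Python scripts to look and compute and a shell command to move; the robot and the scene stay as the last step left them, time stands still between calls to the robot, and variables do not carry over. Pictures are saved under pics/ and viewed, and the job is handed in when it is done.

```bash
ls; mkdir -p pics; python3 - <<'E'
from station import manip, vision
import cv2, json
print(manip.sense(), manip.grip_depth)
for n in ["side","top","wrist"]:
    s=vision.snapshot(n)
    cv2.imwrite(f"pics/{n}0.png", s["pixels"][:,:,::-1])
    print(n,s["intrinsics"],s["dist"],s["R"],s["t"])
E
```

```text
pics
{'t': 0.0, 'q': array([ 9.97501863e-01,  5.28431940e-01,  1.43396134e+00, -3.82579188e-05,
        1.18140613e+00, -1.78453363e-01]), 'qd': array([ 0.00028892, -0.00114958,  0.00168537,  0.00024077, -0.00043744,
       -0.00122649]), 'tau': array([ 1.64244211e-04, -4.42358673e+01, -1.78025061e+01, -2.98078185e-04,
        8.52419558e-03,  2.66249849e-07]), 'tcp_pos': array([0.2399556 , 0.57628889, 0.23033589]), 'tool_rot': array([ 1.96133381e-01,  9.80576606e-01, -1.03284208e-03, -3.88580361e-04]), 'force': array([ 0.32769358,  0.32895876, -0.0644522 ]), 'ft_torque': array([-0.00767517, -0.00102556,  0.01868031]), 'finger_gap': 1.002318393955957} 0.0187
side [[462.12376586   0.         313.11046859]
 [  0.         462.12376586 231.89293372]
 [  0.           0.           1.        ]] [-0.09473469  0.          0.          0.          0.        ] [[ 0.93871346 -0.34402065 -0.02160625]
 [-0.20353925 -0.50261907 -0.84020583]
 [ 0.27818845  0.79311025 -0.54183699]] [-0.51997455  0.19258231  1.03888939]
top [[550.51832238   0.         311.30660956]
 [  0.         550.51832238 246.79803816]
 [  0.           0.           1.        ]] [-0.01116055  0.          0.          0.          0.        ] [[ 0.01544093 -0.99987732 -0.00263112]
 [-0.99621418 -0.01515911 -0.08560082]
 [ 0.08555043  0.00394291 -0.99632604]] [-0.0119617   0.52926593  1.31670717]
wrist [[333.08110505   0.         316.96905918]
 [  0.         333.08110505 239.09385916]
 [  0.           0.           1.        ]] [0.01078046 0.         0.         0.         0.        ] [[ 0.38425437  0.92322467 -0.00218784]
 [ 0.89028712 -0.36991602  0.26561434]
 [ 0.2444124  -0.10401127 -0.96407688]] [-0.62446966 -0.03642902  0.37924614]
```

View pics/side0.png

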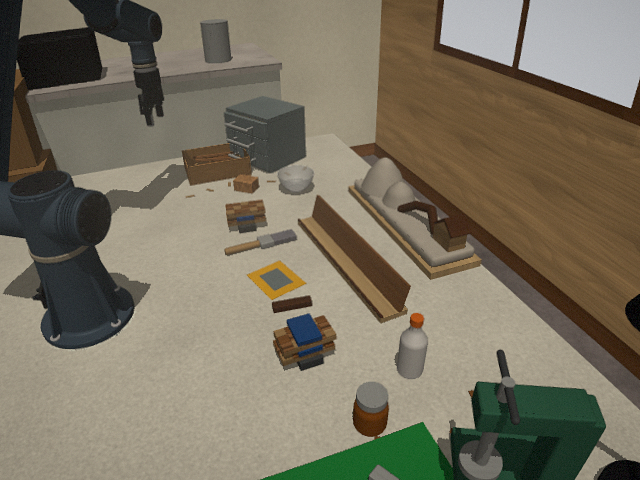

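View pics/top0.png

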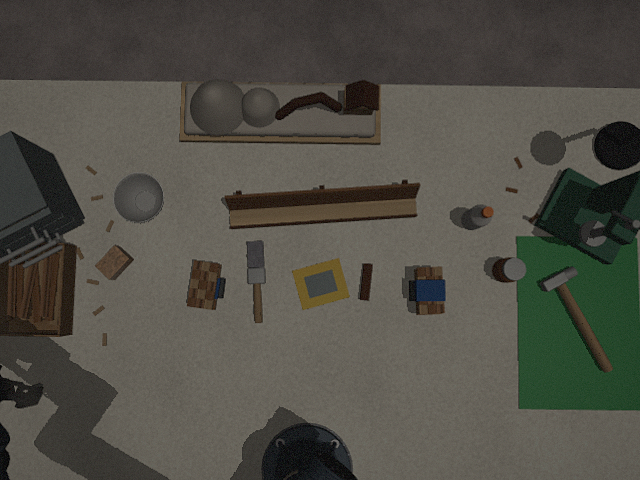

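View pics/wrist0.png

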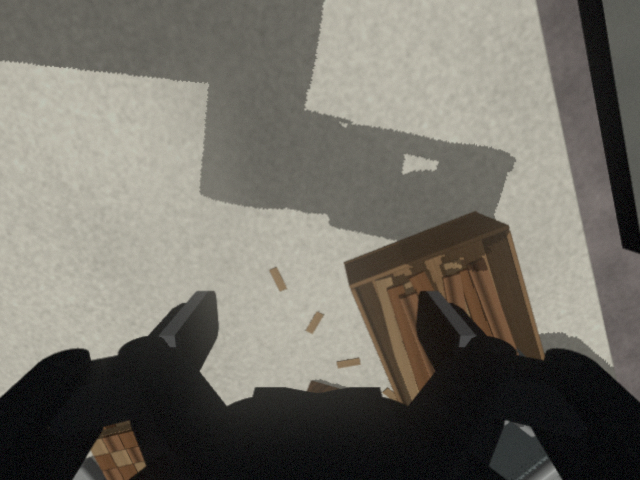

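The side view shows one stack at (305,340) with a blue spacer on top and the other at (245,215), plus the pad at (276,279) and the rack from (310,215) to (400,300). In the top view the stacks are at (428,290) and (205,285), the pad at (321,284) and the rack at (322,205). I'll zoom in on the stacks.

```bash
python3 - <<'E'
import cv2, numpy as np
s=cv2.imread("pics/side0.png"); t=cv2.imread("pics/top0.png")
a=cv2.resize(s[290:375,260:350],(400,378),interpolation=cv2.INTER_CUBIC)
b=cv2.resize(s[185:245,210:290],(400,300),interpolation=cv2.INTER_CUBIC)
cv2.imwrite("pics/zs.png",np.vstack([np.hstack([a[:300],b])]))
a=cv2.resize(t[255:325,395:465],(400,400),interpolation=cv2.INTER_CUBIC)
b=cv2.resize(t[250:320,170:240],(400,400),interpolation=cv2.INTER_CUBIC)
cv2.imwrite("pics/zt.png",np.hstack([a,b]))
cv2.imwrite("pics/zr.png",cv2.resize(t[170:320,215:430],(800,558),interpolation=cv2.INTER_CUBIC))
E
```

```text
(no output)
```

View pics/zs.png

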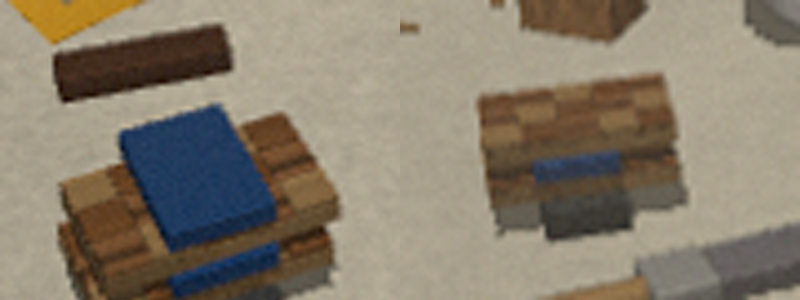

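View pics/zt.png

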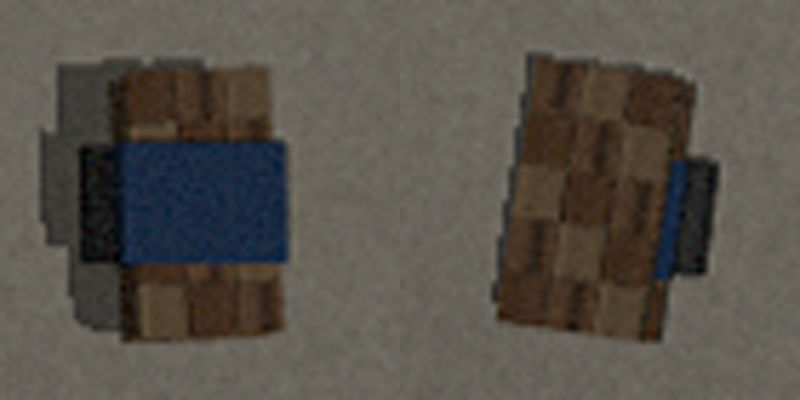

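View pics/zr.png

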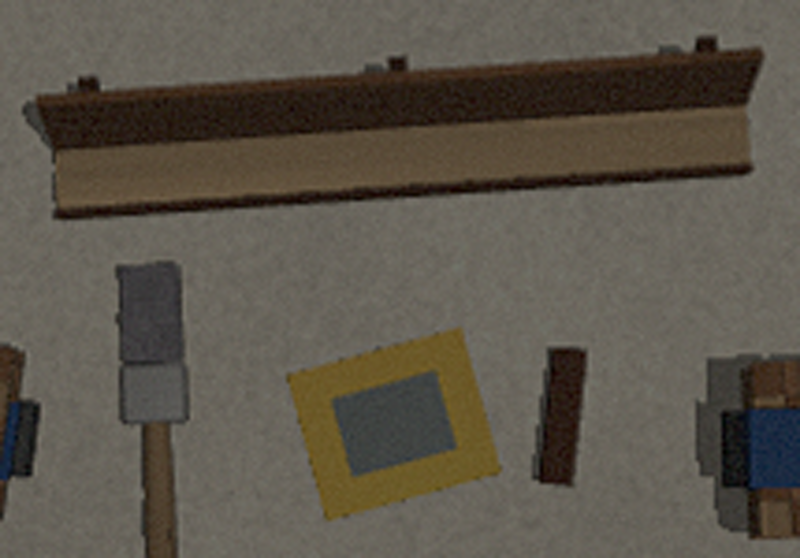

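Stack A (y<0) holds panel, spacer, panel, spacer from the bottom up. Stack B holds panel, spacer, panel. Everything is there, so 4 panels and 3 spacers. Next I'll write a helper file and measure positions from the top camera.

```bash
cat > h.py <<'E'
import numpy as np, cv2
from scipy.spatial.transform import Rotation as Ro
from station import manip, vision
def snap(n,fn=None):
    s=vision.snapshot(n)
    if fn: cv2.imwrite("pics/"+fn,s["pixels"][:,:,::-1])
    return s
def onz(s,uv,z):
    uv=np.asarray(uv,float).reshape(-1,1,2)
    d=cv2.undistortPoints(uv,np.array(s["intrinsics"]),np.array(s["dist"])).reshape(-1,2)
    R=np.array(s["R"]);t=np.array(s["t"]);c=-R.T@t
    r=np.c_[d,np.ones(len(d))]@R
    return c+r*((z-c[2])/r[:,2])[:,None]
def proj(s,X):
    rv,_=cv2.Rodrigues(np.array(s["R"]))
    return cv2.projectPoints(np.asarray(X,float).reshape(-1,1,3),rv,np.array(s["t"]),np.array(s["intrinsics"]),np.array(s["dist"]))[0].reshape(-1,2)
def hsv(s): return cv2.cvtColor(s["pixels"],cv2.COLOR_RGB2HSV)
def comps(m,amin=30):
    n,l,st,c=cv2.connectedComponentsWithStats(m.astype(np.uint8))
    return [(l==i,st[i],c[i]) for i in range(1,n) if st[i][4]>=amin]
def rect(s,m,z):
    "minAreaRect of mask's contour in world plane z: centre, (long,short) mm, yaw of long side deg"
    c=max(cv2.findContours(m.astype(np.uint8),cv2.RETR_EXTERNAL,cv2.CHAIN_APPROX_NONE)[0],key=cv2.contourArea)
    P=onz(s,c.reshape(-1,2),z)[:,:2]*1000
    (cx,cy),(w,h),a=cv2.minAreaRect(P.astype(np.float32))
    if w<h: w,h,a=h,w,a+90
    return np.round([cx,cy,w,h,(a+90)%180-90],1)
def state():
    s=manip.sense(); return s, Ro.from_quat(s["tool_rot"])
def down(yaw):
    "tool-down rotation with tool y at 'yaw' deg from world y"
    return Ro.from_euler('z',yaw,degrees=True)*Ro.from_matrix(np.array([[-1,0,0],[0,1,0],[0,0,-1.]]))
def to(pos,R):
    "offset mm, angular deg for a target TCP pos (m) and rotation"
    s,R0=state()
    o=R0.inv().apply(np.array(pos)-s["tcp_pos"])*1000
    a=(R0.inv()*R).as_rotvec(degrees=True)
    print("offset",np.round(o,1),"angular",np.round(a,1),"t",round(s["t"],1))
E
python3 - <<'E'
from h import *
s=snap("top"); H=hsv(s)
blue=cv2.inRange(H,(100,100,40),(125,255,255))>0
for m,st,c in comps(blue): print("blue",st,c.round(1),rect(s,m,.074))
yel=cv2.inRange(H,(18,130,60),(32,255,255))>0
for m,st,c in comps(yel,200): print("yel",st,rect(s,m,0))
print(H[284,321],H[285,205],H[270,205],H[300,500-80])
wood=cv2.inRange(H,(5,60,30),(20,255,255))>0
for m,st,c in comps(wood,150): print("wood",st,c.round(1),rect(s,m,.062))
s0,R=state(); print(R.as_matrix().round(3))
w=snap("wrist"); 
Rw=np.array(w["R"]);tw=np.array(w["t"]); M=R.as_matrix()
print("cam in tool",(M.T@(-Rw.T@tw-s0["tcp_pos"])).round(4),(Rw@M).round(3))
E
```

```text
blue [215 279   5  20  52] [217.  288.6] [424.3 213.6  44.9   6.1  -7.8]
blue [416 280  29  21 602] [430.1 289.9] [ 428.5 -281.5   65.8   46.3  -89.1]
yel [ 292  259   57   51 1277] [441.  -27.2 119.3  98.3 -73.8]
[83 16 65] [ 14 139  64] [ 17 101  88] [106 190  67]
wood [ 179   80  202   65 2064] [293.9 125.5] [853.9  77.1 483.7 158.8 -89.8]
wood [288  92  53  18 249] [314.6 100.1] [882.9  -5.7 125.6  40.3  88. ]
wood [ 225  180  195   49 6016] [322.5 205.2] [628.7 -30.1 464.   89.9 -85.3]
wood [   0  243   84   94 5294] [ 39.1 293.9] [416.1 632.6 218.4 197.    1. ]
wood [ 95 245  39  35 720] [113.5 262.3] [482.3 461.8  74.2  57.9 -43.1]
wood [ 187  260   34   50 1265] [203.2 284.7] [433.3 246.5 109.2  68.7  -7.1]
wood [361 264  12  37 253] [366.1 281.4] [ 445.9 -134.3   84.9   21.3   -3.8]
wood [414 266  29  14 345] [428.3 273. ] [ 469.5 -279.2   65.9   30.6  -89.1]
wood [253 283   9  40 294] [257.4 303. ] [393.2 120.4  91.3  18.3   3.6]
wood [557 283  55  89 976] [584.8 328.2] [ 346.4 -644.6  225.3   25.4   28.9]
wood [416 301  29  14 364] [430.2 307.5] [ 387.7 -283.8   65.9   30.2  -89.1]
[[-0.923  0.385 -0.001]
 [ 0.385  0.923 -0.001]
 [ 0.    -0.001 -1.   ]]
cam in tool [ 0.0658  0.0006 -0.1435] [[ 0.     1.     0.   ]
 [-0.964  0.    -0.266]
 [-0.266 -0.     0.964]]
```

```bash
cat >> h.py <<'E'
def fwd(yaw):
    "tool down, tool x at yaw deg from world x (tool x forward), tool y = -world y"
    return Ro.from_euler('z',yaw,degrees=True)*Ro.from_matrix(np.diag([1.,-1,-1]))
E
python3 -c "
from h import *
to([.42,.22,.26],fwd(70))
print('then 70->-8 about z: +78')"
```

```text
offset [-303.2 -260.1  -29. ] angular [-0.1  0.  87.4] t 0.2
then 70->-8 about z: +78
```

```bash
P='{"grip":0,"offset":[-303,-260,-29],"angular":[0,0,86]}'; python3 -m crank '[{"grip":0,"offset":[-303,-260,-29],"angular":[0,0,86]},{"grip":0,"offset":[-303,-260,-29],"angular":[0,0,86]},{"grip":0,"offset":[-303,-260,-29],"angular":[0,0,86]},{"grip":0,"offset":[-303,-260,-29],"angular":[0,0,86]},{"grip":0,"offset":[-303,-260,-29],"angular":[0,0,86]},{"grip":0,"offset":[-303,-260,-29],"angular":[0,0,86]},{"grip":0,"offset":[-303,-260,-29],"angular":[0,0,86]},{"grip":0,"offset":[-303,-260,-29],"angular":[0,0,86]},{"grip":0,"offset":[-303,-260,-29],"angular":[0,0,86]},{"grip":0,"offset":[-303,-260,-29],"angular":[0,0,86]}]' 60
python3 -c "
from h import *
s,R=state();print(s['q'].round(3))
to([.42,.22,.26],fwd(-8))"
```

```text
t: 1.25
tcp_pos: [0.4212, 0.2185, 0.2605]
tool_rot: [0.815, 0.579, 0.0, 0.0]
force: [-0.0, 0.2, -0.0]
finger_gap: 0.996
[0.242 0.285 1.762 0.    1.093 0.577]
offset [ 1.  -1.6  0.5] angular [ 0.  -0.  78.8] t 1.2
```

```bash
python3 -m crank '[{"grip":0,"offset":[0,0,0],"angular":[0,0,79]},{"grip":0,"offset":[0,0,0],"angular":[0,0,79]},{"grip":0,"offset":[0,0,0],"angular":[0,0,79]},{"grip":0,"offset":[0,0,0],"angular":[0,0,79]},{"grip":0,"offset":[0,0,0],"angular":[0,0,79]},{"grip":0,"offset":[0,0,0],"angular":[0,0,79]},{"grip":0,"offset":[0,0,0],"angular":[0,0,79]},{"grip":0,"offset":[0,0,0],"angular":[0,0,79]},{"grip":0,"offset":[0,0,0],"angular":[0,0,79]},{"grip":0,"offset":[0,0,0],"angular":[0,0,79]}]'
python3 -c "
from h import *
s=snap('wrist','w1.png')"
```

```text
t: 2.25
tcp_pos: [0.4199, 0.2204, 0.2603]
tool_rot: [0.998, -0.067, -0.0, 0.0]
force: [-0.3, 0.4, 0.5]
finger_gap: 0.999
```

View pics/w1.png

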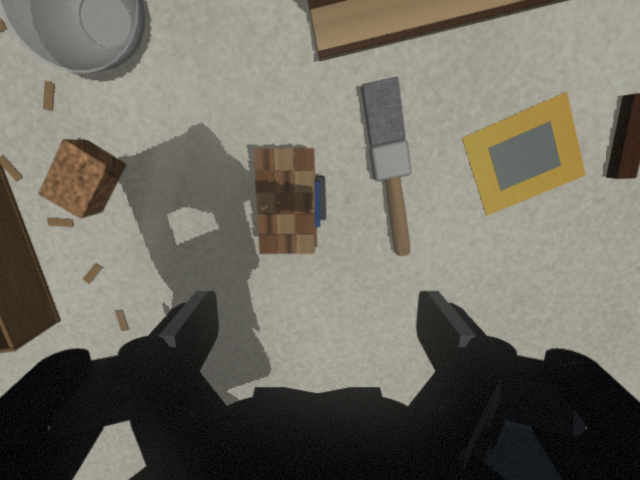

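The wrist view shows panel B's top shingles at (285,200), square to the image. The pad is at (524,155), the rack's left end at (320,50), and the fingertips are at about (207,293) and (428,293).

```bash
python3 - <<'E'
from h import *
s=snap("wrist"); H=hsv(s); st0,R=state()
wood=cv2.inRange(H,(5,90,40),(22,255,255))>0
wood=cv2.morphologyEx(wood.astype(np.uint8),cv2.MORPH_CLOSE,np.ones((5,5)))>0
for m,st,c in comps(wood,800): print("wood",st,c.round(1),rect(s,m,.062))
yel=cv2.inRange(H,(18,130,60),(32,255,255))>0
for m,st,c in comps(yel,800): print("yel",st,c.round(1),rect(s,m,0)); 
# grey rect inside
g=np.zeros(H.shape[:2],np.uint8)
c=max(cv2.findContours(yel.astype(np.uint8),cv2.RETR_EXTERNAL,cv2.CHAIN_APPROX_NONE)[0],key=cv2.contourArea)
cv2.drawContours(g,[c],-1,1,-1); g=(g>0)&~yel
for m,st,c in comps(g,300): print("grey",st,rect(s,m,0))
# finger tips
for uv,y in [((217,293),-42.5),((418,293),42.5)]:
    P=onz(s,[uv],0)[0]; C=-np.array(s["R"]).T@np.array(s["t"])
    M=R.as_matrix(); c=M.T@(C-st0["tcp_pos"])*1000; d=M.T@(P-C)
    print((c+d*(y-c[1])/d[1]).round(1))
    print((c+d*(-y-c[1])/d[1]).round(1))
E
```

```text
wood [ 309    0  252   57 7233] [396.   18.7] [576.8  95.3 221.1  44.3  82.5]
wood [ 462   92  123  123 5778] [528.1 153. ] [452.2   9.1 102.3  85.2 -73.6]
wood [ 617   94   23   84 1131] [631.5 143.9] [456.4 -96.7  77.7  20.   -5.1]
wood [  39  140   87   78 4325] [ 81.2 177.5] [488.4 450.9  75.8  60.6 -41.3]
wood [ 254  148   62  105 5911] [285.3 199.8] [438.2 250.6 107.9  60.2  -7.3]
wood [   0  156   60  196 6099] [ 19.2 275.4] [403.7 534.6 227.   63.7 -21.4]
yel [ 463   93  122  122 5899] [525.1 153.3] [445.7 -27.7 119.6  99.3 -73.6]
grey [ 488  121   73   70 3084] [445.4 -28.1  73.4  55.7 -73.7]
[  9.4 -42.5 -13.3]
[ 128.6   42.5 -274.1]
[  9.4  42.5 -13.8]
[ 128.   -42.5 -272.6]
```

```bash
python3 -c "
from h import *
to([.41,-.28,.24],fwd(1))"
```

```text
offset [ 54.9 497.4  20.3] angular [ 0.   0.  -8.4] t 2.4
```

```bash
python3 -m crank '[{"grip":0,"offset":[55,497,20],"angular":[0,0,-8.4]},{"grip":0,"offset":[55,497,20],"angular":[0,0,-8.4]},{"grip":0,"offset":[55,497,20],"angular":[0,0,-8.4]},{"grip":0,"offset":[55,497,20],"angular":[0,0,-8.4]},{"grip":0,"offset":[55,497,20],"angular":[0,0,-8.4]},{"grip":0,"offset":[55,497,20],"angular":[0,0,-8.4]},{"grip":0,"offset":[55,497,20],"angular":[0,0,-8.4]},{"grip":0,"offset":[55,497,20],"angular":[0,0,-8.4]},{"grip":0,"offset":[55,497,20],"angular":[0,0,-8.4]},{"grip":0,"offset":[55,497,20],"angular":[0,0,-8.4]}]'
python3 - <<'E'
from h import *
s=snap('wrist','w2.png'); H=hsv(s); st,R=state(); print(st['q'].round(3),st['tcp_pos'])
blue=cv2.inRange(H,(100,100,40),(125,255,255))>0
for m,b,c in comps(blue,300): print("blue",b,c.round(1),rect(s,m,.074))
E
```

```text
t: 3.35
tcp_pos: [0.4089, -0.2745, 0.2406]
tool_rot: [1.0, 0.008, 0.0, 0.0]
force: [0.5, 0.6, 0.8]
finger_gap: 0.994
[-0.827  0.342  1.737 -0.005  1.052  0.733] [ 0.41032503 -0.28382051  0.24091858]
blue [ 293  171   69   52 2606] [334.1 197.3] [ 433.2 -283.9   63.2   47.7  -89. ]
```

View pics/w2.png

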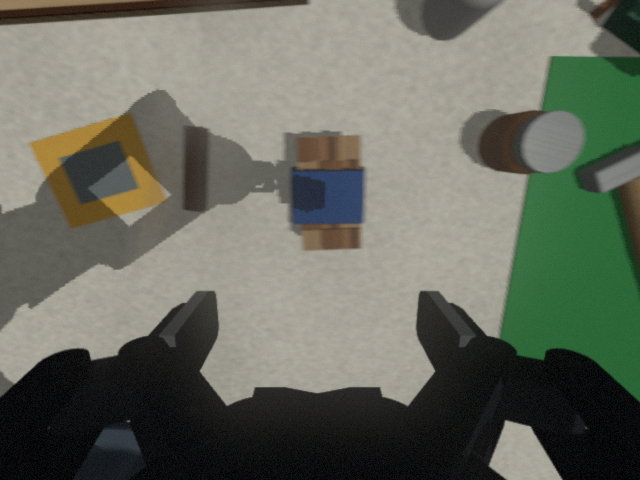

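The wrist view has the blue spacer of stack A at (330,196), with panel ends showing above and below it. The arm was still settling, so I'll re-measure before moving.

```bash
python3 - <<'E'
from h import *
s=snap('wrist'); H=hsv(s); st,R=state(); print(st['tcp_pos'])
blue=cv2.inRange(H,(100,80,20),(130,255,255))>0
for m,b,c in comps(blue,300): print("blue",b,c.round(1),rect(s,m,.074)); r=rect(s,m,.074)
g=cv2.inRange(H,(70,8,0),(125,255,255))
to([r[0]/1e3,r[1]/1e3,.100],fwd(r[4]+90))
E
```

```text
[ 0.41011632 -0.27953953  0.24079075]
blue [ 277  170   73   55 3686] [313.8 197.6] [ 433.8 -281.9   66.7   50.1  -87.8]
offset [ 23.3   1.9 140.9] angular [ 0.3 -0.1 -1.6] t 3.5
```

```bash
python3 -m crank '[{"grip":0,"offset":[8,1,40],"angular":[0,0,-0.8]},{"grip":0,"offset":[16,1.5,80],"angular":[0,0,-1.3]},{"grip":0,"offset":[20,1.9,105],"angular":[0,0,-1.3]},{"grip":0,"offset":[20,1.9,110],"angular":[0,0,-1.3]},{"grip":0,"offset":[20,1.9,110],"angular":[0,0,-1.3]},{"grip":0,"offset":[20,1.9,110],"angular":[0,0,-1.3]}]'
python3 - <<'E'
from h import *
s=snap('wrist','w3.png'); H=hsv(s); st,R=state(); print(st['tcp_pos'],st['q'].round(3))
blue=cv2.inRange(H,(100,80,20),(130,255,255))>0
for m,b,c in comps(blue,300): print("blue",b,c.round(1),rect(s,m,.074))
E
```

```text
t: 4.05
tcp_pos: [0.4299, -0.2742, 0.1318]
tool_rot: [1.0, 0.019, 0.001, 0.001]
force: [-0.4, 0.0, 0.1]
finger_gap: 1.0
[ 0.43000482 -0.27447181  0.13207146] [-0.787  0.525  1.814 -0.     0.8    0.745]
blue [ 276  210  108   82 7729] [328.  253.3] [ 435.  -281.8   66.8   53.   -89. ]
```

View pics/w3.png

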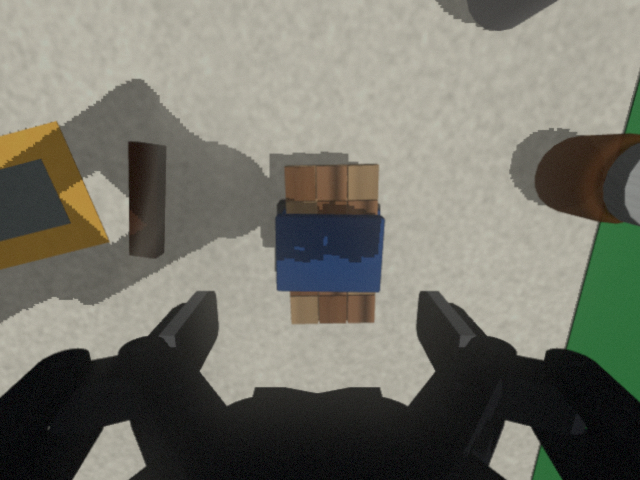

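The spacer is at (330,252), about 8 mm to the right of the fingers' midline at column 317, so I'll shift over, descend and grip.

```bash
python3 -c "
from h import *
to([.4345,-.282,.054],fwd(1))"
```

```text
offset [ 4.1  7.5 78.1] angular [ 0.1 -0.1  1.2] t 4.1
```

```bash
python3 -m crank '[{"grip":0,"offset":[4,7.5,5],"angular":[0,0,1.2]},{"grip":0,"offset":[4,7.5,15],"angular":[0,0,1.2]},{"grip":0,"offset":[4,7.5,30],"angular":[0,0,1.2]},{"grip":0,"offset":[4,7.5,50],"angular":[0,0,1.2]},{"grip":0,"offset":[4,7.5,70],"angular":[0,0,1.2]},{"grip":0,"offset":[4,7.5,78],"angular":[0,0,1.2]},{"grip":0,"offset":[4,7.5,78],"angular":[0,0,1.2]},{"grip":0,"offset":[4,7.5,78],"angular":[0,0,1.2]}]'
python3 - <<'E'
from h import *
s=snap('wrist','w4.png');st,R=state(); print(st['tcp_pos'])
E
```

```text
t: 4.9
tcp_pos: [0.4338, -0.2816, 0.0528]
tool_rot: [1.0, 0.008, 0.0, 0.0]
force: [0.5, 0.6, 0.9]
finger_gap: 1.004
[ 0.43404678 -0.28175779  0.05317188]
```

View pics/w4.png

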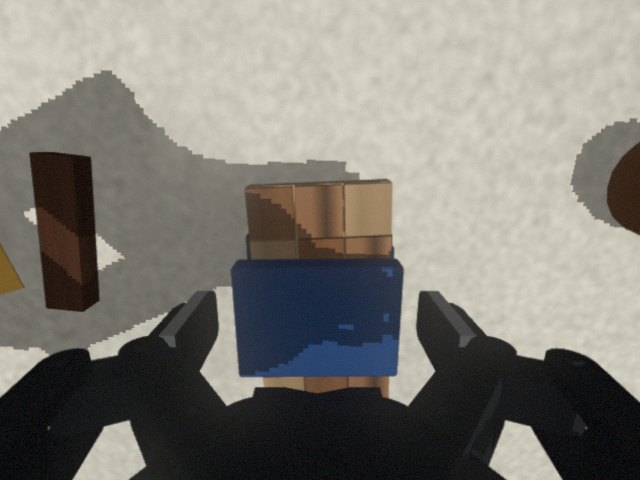

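The spacer's top face spans (234–403, 260–376) and is centred between the fingers. I'll check the fore-aft alignment.

```bash
python3 - <<'E'
from h import *
s=snap('wrist');st,R=state()
P=onz(s,[(234,262),(402,262),(398,376),(239,376)],.074)
print((R.inv().apply(P-st['tcp_pos'])*1000).round(1))
E
```

```text
[[ 25.7 -32.3 -20.6]
 [ 25.7  33.1 -20.6]
 [-26.   34.9 -20.6]
 [-26.  -33.4 -20.7]]
```

Centred to within half a millimetre. Closing and lifting.

```bash
python3 -m crank '[{"grip":0.6,"offset":[0,0,0],"angular":[0,0,0]},{"grip":0.6,"offset":[0,0,0],"angular":[0,0,0]},{"grip":0.6,"offset":[0,0,0],"angular":[0,0,0]},{"grip":0.6,"offset":[0,0,0],"angular":[0,0,0]},{"grip":0.6,"offset":[0,0,0],"angular":[0,0,0]},{"grip":0.6,"offset":[0,0,0],"angular":[0,0,0]}]' 60
python3 -m crank '[{"grip":0.6,"offset":[0,0,-5],"angular":[0,0,0]},{"grip":0.6,"offset":[0,0,-20],"angular":[0,0,0]},{"grip":0.6,"offset":[0,0,-50],"angular":[0,0,0]},{"grip":0.6,"offset":[0,0,-80],"angular":[0,0,0]},{"grip":0.6,"offset":[0,0,-90],"angular":[0,0,0]},{"grip":0.6,"offset":[0,0,-90],"angular":[0,0,0]}]'
python3 - <<'E'
from h import *
s=snap('wrist','w5.png');st,R=state(); print(st['tcp_pos'],st['finger_gap'])
H=hsv(s);yel=cv2.inRange(H,(18,130,60),(32,255,255))>0
for m,b,c in comps(yel,800): print("yel",b,c.round(1),rect(s,m,0));
to([.36,-.028,.143],fwd(16.4))
E
```

```text
t: 5.6
tcp_pos: [0.434, -0.2817, 0.0539]
tool_rot: [1.0, 0.008, 0.001, 0.001]
force: [0.1, 0.3, 6.6]
finger_gap: 0.774
t: 6.2
tcp_pos: [0.4343, -0.282, 0.144]
tool_rot: [1.0, 0.008, 0.001, 0.001]
force: [1.1, -0.3, -1.7]
finger_gap: 0.776
[ 0.43356306 -0.28122906  0.14276314] 0.7816202711186113
yel [   0  135  110  142 6564] [ 51.2 206.8] [447.1 -31.9 106.9  99.8 -73.7]
offset [ -69.4 -254.4   -0.4] angular [  0.   -0.  -15.5] t 6.2
```

View pics/w5.png

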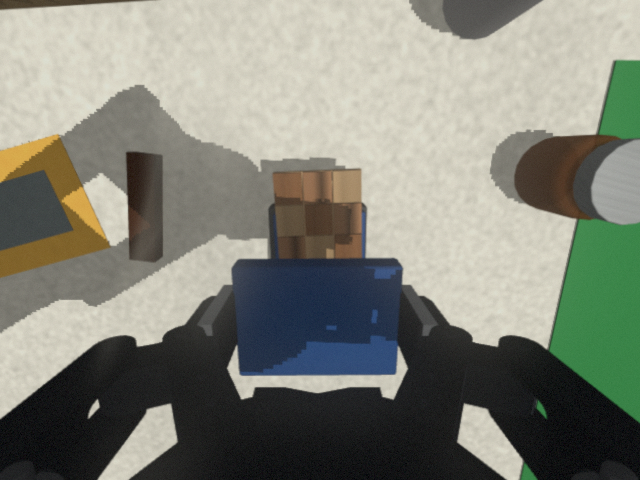

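The spacer is held square between the fingers, with panel A2 visible below it at (318,215). I'll go to a point short of the pad to measure it up close.

```bash
python3 -c "
from h import *
to([.388,-.045,.143],fwd(16.4))"
python3 -m crank '[{"grip":0.6,"offset":[-10,-30,0],"angular":[0,0,-5]},{"grip":0.6,"offset":[-20,-80,0],"angular":[0,0,-10]},{"grip":0.6,"offset":[-30,-130,0],"angular":[0,0,-15.4]},{"grip":0.6,"offset":[-38,-180,0],"angular":[0,0,-15.4]},{"grip":0.6,"offset":[-42,-220,0],"angular":[0,0,-15.4]},{"grip":0.6,"offset":[-42,-237,0],"angular":[0,0,-15.4]},{"grip":0.6,"offset":[-42,-237,0],"angular":[0,0,-15.4]},{"grip":0.6,"offset":[-42,-237,0],"angular":[0,0,-15.4]},{"grip":0.6,"offset":[-42,-237,0],"angular":[0,0,-15.4]}]'
python3 - <<'E'
from h import *
s=snap('wrist','w6.png');st,R=state(); print(st['tcp_pos'],st['finger_gap'],st['q'].round(3))
H=hsv(s);yel=cv2.inRange(H,(18,130,40),(32,255,255))>0
for m,b,c in comps(yel,800): print("yel",b,c.round(1),rect(s,m,0));
E
```

```text
offset [ -41.7 -236.9   -0.4] angular [  0.   -0.  -15.5] t 6.2
t: 7.15
tcp_pos: [0.3882, -0.046, 0.1421]
tool_rot: [0.99, 0.142, -0.0, 0.0]
force: [-0.3, -0.6, -1.3]
finger_gap: 0.774
[ 0.38823441 -0.04612445  0.14224785] 0.7816701590440378 [-0.406  0.39   2.088 -0.     0.663  0.881]
yel [  239    93   150   124 11509] [315.3 151.5] [445.7 -26.9 119.3  99.1 -73.7]
```

View pics/w6.png

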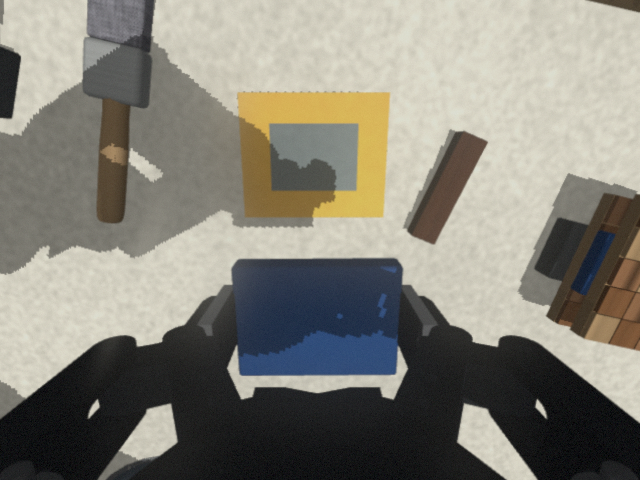

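The pad is straight ahead at (315,153), its centre at (445.7,-27) with yaw 16.3°, and it lines up with the held spacer. Moving over it and lowering.

```bash
python3 -c "
from h import *
to([.4458,-.0273,-.006],fwd(16.3))"
python3 -m crank '[{"grip":0.6,"offset":[20,1,0],"angular":[0,0,0]},{"grip":0.6,"offset":[45,2,20],"angular":[0,0,0]},{"grip":0.6,"offset":[60.5,1.7,60],"angular":[0,0,0]},{"grip":0.6,"offset":[60.5,1.7,100],"angular":[0,0,0]},{"grip":0.6,"offset":[60.5,1.7,125],"angular":[0,0,0]},{"grip":0.6,"offset":[60.5,1.7,135],"angular":[0,0,0]},{"grip":0.6,"offset":[60.5,1.7,140],"angular":[0,0,0]},{"grip":0.6,"offset":[60.5,1.7,143],"angular":[0,0,0]},{"grip":0.6,"offset":[60.5,1.7,143],"angular":[0,0,0]}]'
python3 -c "
from h import *
to([.4458,-.0273,-.0075],fwd(16.3)); print(state()[0]['tcp_pos'],state()[0]['force'])"
```

```text
offset [ 60.5  -2.  148.2] angular [ 0.   0.  -0.1] t 7.2
t: 8.1
tcp_pos: [0.4469, -0.0301, 0.0002]
tool_rot: [0.99, 0.142, 0.001, 0.0]
force: [-0.4, -0.4, -1.7]
finger_gap: 0.774
offset [-0.3 -3.   7.7] angular [ 0.1 -0.1  0. ] t 8.1
[ 4.46916837e-01 -3.01135493e-02  2.48313529e-04] [-0.38087859 -0.36376596 -1.7306303 ]
```

I typed the y shift with the wrong sign, so I'm correcting that before touching down.

```bash
python3 -m crank '[{"grip":0.6,"offset":[-0.3,-3,0],"angular":[0,0,0]},{"grip":0.6,"offset":[-0.3,-3,3],"angular":[0,0,0]},{"grip":0.6,"offset":[-0.3,-3,5],"angular":[0,0,0]},{"grip":0.6,"offset":[-0.3,-3,6.5],"angular":[0,0,0]},{"grip":0.6,"offset":[-0.3,-3,7.2],"angular":[0,0,0]},{"grip":0.6,"offset":[-0.3,-3,7.2],"angular":[0,0,0]}]'
```

```text
t: 8.7
tcp_pos: [0.4454, -0.0268, -0.0065]
tool_rot: [0.99, 0.142, 0.001, 0.0]
force: [-0.1, -0.1, 11.3]
finger_gap: 0.781
```

Contact made, at about 13 N. Releasing and rising.

```bash
python3 -m crank '[{"grip":0.15,"offset":[0,0,-0.3],"angular":[0,0,0]},{"grip":0.0,"offset":[0,0,-0.3],"angular":[0,0,0]},{"grip":0,"offset":[0,0,-0.3],"angular":[0,0,0]},{"grip":0,"offset":[0,0,-10],"angular":[0,0,0]},{"grip":0,"offset":[0,0,-30],"angular":[0,0,0]},{"grip":0,"offset":[-10,0,-70],"angular":[0,0,0]},{"grip":0,"offset":[-30,0,-110],"angular":[0,0,0]},{"grip":0,"offset":[-50,0,-150],"angular":[0,0,0]},{"grip":0,"offset":[-50,0,-150],"angular":[0,0,0]},{"grip":0,"offset":[-50,0,-150],"angular":[0,0,0]}]'
cat >> h.py <<'E'
def bl(s,z,amin=300):
    H=hsv(s);blue=cv2.inRange(H,(100,80,20),(130,255,255))>0
    for m,b,c in comps(blue,amin): print("blue",b,c.round(1),rect(s,m,z))
E
python3 - <<'E'
from h import *
s=snap('wrist','w7.png');st,R=state(); print(st['tcp_pos'],st['finger_gap'],st['q'].round(3))
bl(s,.012)
H=hsv(s);yel=cv2.inRange(H,(18,130,40),(32,255,255))>0
for m,b,c in comps(yel,800): print("yel",b,c.round(1),rect(s,m,0));
E
```

```text
t: 9.7
tcp_pos: [0.3976, -0.0412, 0.1436]
tool_rot: [0.99, 0.142, 0.002, 0.001]
force: [0.8, -1.0, 0.3]
finger_gap: 1.001
[ 0.39747823 -0.04100714  0.14269158] 0.9984223141069778 [-0.384  0.397  2.069  0.     0.674  0.902]
blue [ 274  142   84   61 2574] [320.3 159.8] [444.8 -27.3  66.7  47.8 -73.7]
blue [ 569  243   43   63 1049] [589.6 273.8] [ 426.9 -282.2   57.2   15.4    2.6]
yel [  242   108   148   121 11057] [316.2 165. ] [445.4 -26.9 119.4  99.4 -73.7]
```

View pics/w7.png

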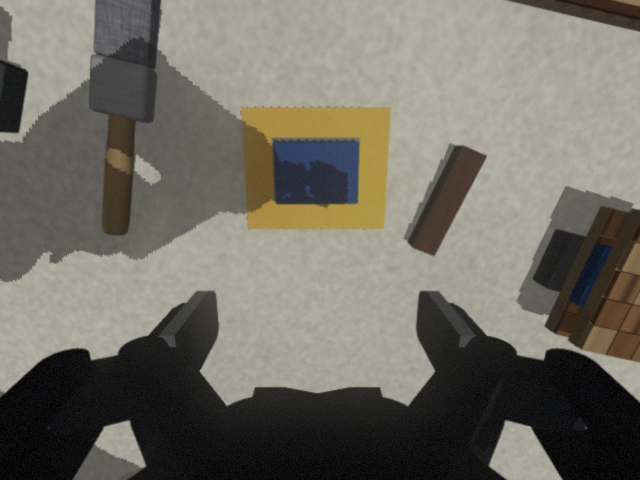

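The spacer sits squarely over the grey rectangle at (316,172), centre (444.8,-27.3) against the pad's (445.5,-27). Before picking up a panel I'll fit the arm's planar kinematics, to see whether the tool can be pitched forward at the rack.

```bash
python3 - <<'E'
import numpy as np
from scipy.optimize import least_squares
D=np.array([[.52843,1.43396,.23996,.57629,.23034],[.285,1.762,.4212,.2185,.2605],[.342,1.737,.4103,-.2838,.2409],[.525,1.814,.430,-.2745,.13207],[.390,2.088,.38823,-.04612,.14225],[.397,2.069,.39748,-.0410,.14269]])
q2,q3=D[:,0],D[:,1]; r=np.sqrt(D[:,2]**2+D[:,3]**2-.111**2); z=D[:,4]
def f(p,ab):
    L1,L2,b,h=p[:4]; a=p[4] if ab else 0
    return np.r_[a+L1*np.sin(q2)+L2*np.sin(q2+q3+b)-r, h+L1*np.cos(q2)+L2*np.cos(q2+q3+b)-z]*1000
for ab in (0,1):
    o=least_squares(f,[.4,.4,0,.1]+[0]*ab,args=(ab,)); print(o.x.round(4),np.abs(o.fun).max())
E
```

```text
[ 0.5863  0.4087  0.2811 -0.021 ] 1.8648360816387322
[ 0.5838  0.408   0.2833 -0.0189  0.0021] 1.6844925250859566
```

```bash
python3 -c "
from h import *
to([.45,-.05,.33],fwd(4))"
```

```text
offset [  48.1   23.5 -187.2] angular [ 0.  -0.1 12.3] t 9.8
```

```bash
python3 -m crank '[{"grip":0,"offset":[48,23,-187],"angular":[0,0,12.3]},{"grip":0,"offset":[48,23,-187],"angular":[0,0,12.3]},{"grip":0,"offset":[48,23,-187],"angular":[0,0,12.3]},{"grip":0,"offset":[48,23,-187],"angular":[0,0,12.3]},{"grip":0,"offset":[48,23,-187],"angular":[0,0,12.3]}]'
python3 -c "
from h import *
s,R=state();print(s['q'].round(4),s['tcp_pos'].round(4),s['tool_rot'].round(4))"
python3 -m crank '[{"grip":0,"offset":[0,0,0],"angular":[0,8,0]},{"grip":0,"offset":[0,0,0],"angular":[0,16,0]},{"grip":0,"offset":[0,0,0],"angular":[0,24,0]},{"grip":0,"offset":[0,0,0],"angular":[0,32,0]},{"grip":0,"offset":[0,0,0],"angular":[0,40,0]},{"grip":0,"offset":[0,0,0],"angular":[0,40,0]},{"grip":0,"offset":[0,0,0],"angular":[0,40,0]}]'
python3 -c "
from h import *
s,R=state();print(s['q'].round(4),s['tcp_pos'].round(4),s['tool_rot'].round(4))
snap('top','t1.png');snap('side','s1.png')"
```

```text
t: 10.25
tcp_pos: [0.4553, -0.051, 0.3339]
tool_rot: [0.999, 0.036, 0.006, 0.002]
force: [0.7, -0.3, 0.4]
finger_gap: 1.0
[-3.5640e-01  1.6960e-01  1.6967e+00  2.0000e-04  1.2627e+00  1.1431e+00] [ 0.4553 -0.051   0.3339] [0.9993 0.0356 0.0058 0.0023]
t: 10.95
tcp_pos: [0.4473, -0.0486, 0.3259]
tool_rot: [0.94, 0.031, 0.339, -0.014]
force: [0.1, -0.3, 0.2]
finger_gap: 1.0
[-0.6682 -0.0454  2.1853  0.8291  0.6254  0.2396] [ 0.4473 -0.0486  0.3259] [ 0.9402  0.031   0.3388 -0.0142]
```

Pitching works and q4 turns the right way. Fitting the full kinematics to plan the pitch to 75° at each rack slot.

```bash
cat > kin.py <<'E'
import numpy as np
from scipy.spatial.transform import Rotation as Ro
from scipy.optimize import least_squares
def Rt(q): return Ro.from_euler('ZYZYZ',[q[0],q[1]+q[2],q[3],q[4],q[5]+np.pi/2])
def fk(q,p):
    L1,L2,b,h,T,lat,a=p
    v=np.array([a+L1*np.sin(q[1])+L2*np.sin(q[1]+q[2]+b), lat, h+L1*np.cos(q[1])+L2*np.cos(q[1]+q[2]+b)])
    R=Rt(q)
    return Ro.from_euler('z',q[0]).apply(v)+R.apply([0,0,T]), R
D=[([.9975,.52843,1.43396,0,1.18141,-.17845],[.23996,.57629,.23034]),
([.242,.285,1.762,0,1.093,.577],[.4212,.2185,.2605]),
([-.827,.342,1.737,-.005,1.052,.733],[.4103,-.2838,.2409]),
([-.787,.525,1.814,0,.8,.745],[.430,-.2745,.13207]),
([-.406,.390,2.088,0,.663,.881],[.38823,-.04612,.14225]),
([-.384,.397,2.069,0,.674,.902],[.39748,-.0410,.14269]),
([-.3564,.1696,1.6967,.0002,1.2627,1.1431],[.4553,-.051,.3339]),
([-.6682,-.0454,2.1853,.8291,.6254,.2396],[.4473,-.0486,.3259])]
o=least_squares(lambda p:np.concatenate([(fk(q,p)[0]-x)*1000 for q,x in D]),[.58,.41,.28,.25,.25,.111,0])
P=o.x
LO=np.array([-3.08,-.75,.22,-1.43,0,-2.85]);HI=np.array([3.08,2.2,2.44,4.57,2.65,2.85])
def ik(pos,R,q0):
    def f(q):
        x,Rq=fk(q,P); return np.r_[(x-pos)*10,(Rq.inv()*R).as_rotvec()]
    o=least_squares(f,np.clip(q0,LO+1e-3,HI-1e-3),bounds=(LO,HI)); return o.x,np.abs(o.fun).max()
if __name__=="__main__":
    print(P.round(4),np.abs(o.fun).max())
    print(Rt(D[-1][0]).as_quat(), Rt(D[0][0]).as_quat())
E
python3 kin.py
```

```text
Traceback (most recent call last):
  File "kin.py", line 18, in <module>
    o=least_squares(lambda p:np.concatenate([(fk(q,p)[0]-x)*1000 for q,x in D]),[.58,.41,.28,.25,.25,.111,0])
  File "kin.py", line 18, in <lambda>
    o=least_squares(lambda p:np.concatenate([(fk(q,p)[0]-x)*1000 for q,x in D]),[.58,.41,.28,.25,.25,.111,0])
                                              ~~^^^^^
  File "kin.py", line 8, in fk
    R=Rt(q)
  File "kin.py", line 4, in Rt
    def Rt(q): return Ro.from_euler('ZYZYZ',[q[0],q[1]+q[2],q[3],q[4],q[5]+np.pi/2])
                      ~~~~~~~~~~~~~^^^^^^^^^^^^^^^^^^^^^^^^^^^^^^^^^^^^^^^^^^^^^^^^^
  File "scipy/spatial/transform/_rotation.pyx", line 1413, in scipy.spatial.transform._rotation.Rotation.from_euler
ValueError: Expected axis specification to be a non-empty string of upto 3 characters, got ZYZYZ
```

View pics/t1.png

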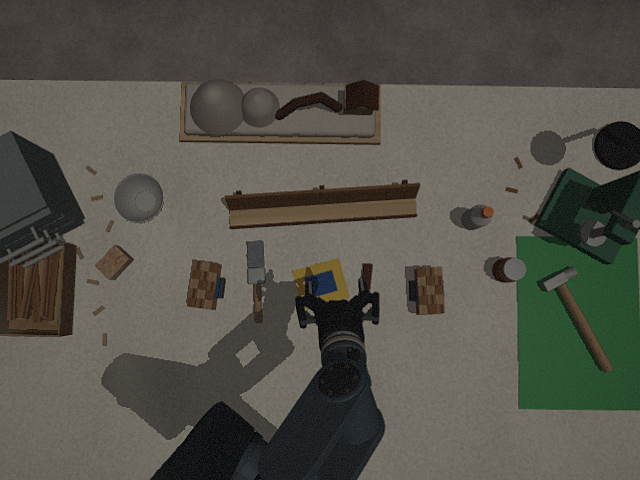

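The top view shows the arm pitched forward over the pad, the spacer still on the pad near (322,284), and both stacks undisturbed. I need to fix the Euler helper.

```bash
sed -i "s/^def Rt.*/def Rt(q): return Ro.from_euler('ZYZ',[q[0],q[1]+q[2],q[3]])*Ro.from_euler('YZ',[q[4],q[5]+np.pi\/2])/" kin.py; python3 kin.py
cat > rk.py <<'E'
from h import *
import sys
s=snap("top")
# rack ledge front/back edges: sample brown/wood columns; print edges
g=cv2.cvtColor(s["pixels"],cv2.COLOR_RGB2GRAY); H=hsv(s)
m=cv2.inRange(H,(10,60,70),(22,255,255))>0
for c in comps(m,800): print(c[1],rect(s,c[0],.015))
E
python3 rk.py
```

```text
[ 5.880e-01  4.079e-01  2.830e-01  2.740e-01  2.968e-01  1.110e-01
 -2.000e-04] 0.2644347505897926
[ 0.94023964  0.03102073  0.33880015 -0.01419797] [ 1.96143083e-01  9.80574665e-01 -1.02662276e-03 -4.05141658e-04]
[ 179   81  202   63 1453] [868.1  79.8 501.3 151.6  89.9]
[ 230  198  187   28 2921] [617.1 -30.5 459.1  40.  -85.2]
[   7  245   57   89 1179] [4.178e+02 6.708e+02 2.142e+02 1.322e+02 3.000e-01]
[292 258  58  42 900] [441.  -27.7 120.  100.8 -73.9]
[418 266  27  49 862] [ 429.3 -295.6  116.3   63.5    0.9]
```

```bash
cat >> kin.py <<'E'
RK=[626.6+4,-29.7,4.8]
def rackpt(x,y,z,rk=None):
    rk=rk or RK; c,s=np.cos(np.radians(rk[2])),np.sin(np.radians(rk[2]))
    return np.array([rk[0]+c*x-s*y, rk[1]+s*x+c*y, z])/1000
def Rrack(p,rk=None):
    rk=rk or RK
    return Ro.from_euler('z',rk[2],degrees=True)*Ro.from_matrix(np.diag([1.,-1,-1]))*Ro.from_euler('y',p,degrees=True)
def slot(y,up=40,g=26,back=0,lift=0,p=75,rk=None):
    "TCP for panel centre at slot y; back mm away from board along normal; lift mm up"
    R=Rrack(p,rk); c=rackpt(17,y,70,rk)
    # panel long axis (up the slope) = tool x
    return c+R.apply([up,0,g-back])/1000+np.array([0,0,lift])/1000, R
E
python3 - <<'E'
from kin import *
for y in (165,55,-55,-165):
    for back,lift in((0,0),(40,20),(60,150)):
        pos,R=slot(y,back=back,lift=lift)
        best=None
        for q4 in (0,1.5,3,4.2):
            for q6 in(-2,-1,0,1):
                q,e=ik(pos,R,[-.4,.5,2,q4,.8,q6])
                if best is None or e<best[1]-1e-6: best=(q,e)
        print(y,back,lift,pos.round(3),best[0].round(2),best[1].round(4))
E
```

```text
165 0 0 [0.669 0.139 0.102] [ 0.01  1.05  2.12  3.07  1.34 -1.57] 0.0
165 40 20 [0.631 0.136 0.132] [ 0.    1.01  2.23  3.06  1.41 -1.58] 0.0
165 60 150 [0.611 0.134 0.267] [-0.    0.62  2.28  3.05  1.07 -1.55] 0.0
55 0 0 [0.678 0.029 0.102] [-0.27  1.06  2.14  2.79  1.36 -1.59] 0.0
55 40 20 [0.64  0.026 0.132] [-0.31  1.02  2.25  2.76  1.43 -1.62] 0.0
55 60 150 [0.621 0.025 0.267] [-0.34  0.62  2.3   2.69  1.11 -1.47] 0.0
-55 0 0 [ 0.687 -0.08   0.102] [-0.52  1.04  2.08  2.53  1.29 -1.56] 0.0
-55 40 20 [ 0.649 -0.083  0.132] [-0.58  0.99  2.19  2.48  1.34 -1.6 ] 0.0
-55 60 150 [ 0.63  -0.085  0.267] [-0.62  0.62  2.23  2.36  1.1  -1.36] 0.0
-165 0 0 [ 0.697 -0.19   0.102] [-0.72  1.02  1.97  2.3   1.2  -1.45] 0.0
-165 40 20 [ 0.658 -0.193  0.132] [-0.79  0.96  2.06  2.24  1.23 -1.47] 0.0
-165 60 150 [ 0.639 -0.195  0.267] [-0.82  0.63  2.1   2.09  1.07 -1.2 ] 0.0
```

```bash
python3 - <<'E'
from kin import *
for pos0 in ([.45,-.15,.33],[.5,-.15,.33],[.55,-.15,.28],[.55,-.1,.3],[.5,-.05,.3],[.5,-.1,.25],[.55,0,.28]):
    pos0=np.array(pos0); q=None
    for q6 in (0,1,2):
        qq,e=ik(pos0,Rrack(0),[-.4,.3,1.8,0.05,1.1,q6])
        if e<1e-3 and abs(qq[3])<.3: q=qq
    if q is None: print('no start');continue
    mx=0;em=0;tr=[q.round(2)]
    for p in range(2,76,2):
        qn,e=ik(pos0,Rrack(p),q); mx=max(mx,np.abs(qn-q).max()); em=max(em,e); q=qn
        if p in(40,60): tr.append(q.round(2))
    print(pos0,"max step/2deg",mx.round(3),"err",round(em,4),tr,q.round(2))
E
```

```text
[ 0.45 -0.15  0.33] max step/2deg 0.08 err 0.0386 [array([-0.56,  0.21,  1.66,  0.  ,  1.28,  0.93]), array([-0.94,  0.03,  2.1 ,  0.86,  0.81, -0.  ]), array([-1.17,  0.14,  2.34,  1.45,  0.98, -0.78])] [-1.28  0.33  2.44  1.61  1.22 -1.17]
[ 0.5  -0.15  0.33] max step/2deg 0.087 err 0.0 [array([-0.51,  0.28,  1.56, -0.  ,  1.31,  0.98]), array([-0.81,  0.1 ,  2.02,  0.85,  0.73,  0.11]), array([-0.99,  0.19,  2.25,  1.56,  0.87, -0.73])] [-1.09  0.39  2.39  1.85  1.17 -1.21]
[ 0.55 -0.15  0.28] max step/2deg 0.107 err 0.0 [array([-0.46,  0.4 ,  1.51,  0.  ,  1.23,  1.02]), array([-0.72,  0.26,  2.  ,  0.98,  0.59,  0.02]), array([-0.86,  0.37,  2.22,  1.81,  0.81, -0.94])] [-0.94  0.57  2.34  2.05  1.18 -1.35]
[ 0.55 -0.1   0.3 ] max step/2deg 0.12 err 0.0 [array([-0.38,  0.36,  1.51,  0.  ,  1.26,  1.11]), array([-0.61,  0.19,  2.01,  0.9 ,  0.55,  0.18]), array([-0.75,  0.3 ,  2.25,  1.87,  0.74, -0.9 ])] [-0.82  0.5   2.38  2.16  1.14 -1.35]
[ 0.5  -0.05  0.3 ] max step/2deg 0.136 err 0.1282 [array([-0.32,  0.28,  1.64,  0.  ,  1.22,  1.16]), array([-0.57,  0.1 ,  2.14,  0.94,  0.5 ,  0.17]), array([-0.74,  0.24,  2.4 ,  1.97,  0.76, -1.03])] [-0.84  0.35  2.44  1.97  1.   -1.19]
[ 0.5  -0.1   0.25] max step/2deg 0.132 err 0.1095 [array([-0.42,  0.35,  1.69, -0.  ,  1.1 ,  1.07]), array([-0.7 ,  0.24,  2.18,  1.22,  0.51, -0.25]), array([-0.88,  0.44,  2.42,  2.01,  0.91, -1.28])] [-1.    0.6   2.44  1.9   1.17 -1.43]
[0.55 0.   0.28] max step/2deg 0.205 err 0.0511 [array([-0.2 ,  0.37,  1.56, -0.  ,  1.21,  1.28]), array([-0.36,  0.21,  2.08,  0.94,  0.35,  0.31]), array([-0.46,  0.34,  2.33,  2.34,  0.67, -1.18])] [-0.52  0.53  2.44  2.48  1.1  -1.45]
```

All four slots can be reached with one steady pitch at about (.57,-.15,.30). Un-pitching and going over panel A2.

```bash
python3 -c "
from h import *
to([.474,-.2813,.13],fwd(1))"
```

```text
offset [-121.5  232.9  157.2] angular [ -1.1 -39.9   2.9] t 11.1
```

```bash
python3 -m crank '[{"grip":0,"offset":[-10,30,0],"angular":[0,-8,0]},{"grip":0,"offset":[-30,70,20],"angular":[0,-16,1]},{"grip":0,"offset":[-60,115,50],"angular":[-1,-24,2]},{"grip":0,"offset":[-85,160,90],"angular":[-1,-32,3]},{"grip":0,"offset":[-110,205,130],"angular":[-1,-40,3]},{"grip":0,"offset":[-121.5,233,157],"angular":[-1.1,-39.9,2.9]},{"grip":0,"offset":[-121.5,233,157],"angular":[-1.1,-39.9,2.9]},{"grip":0,"offset":[-121.5,233,157],"angular":[-1.1,-39.9,2.9]},{"grip":0,"offset":[-121.5,233,157],"angular":[-1.1,-39.9,2.9]},{"grip":0,"offset":[-121.5,233,157],"angular":[-1.1,-39.9,2.9]}]'
cat >> h.py <<'E'
def wd(s,z,amin=1500,cx=None):
    H=hsv(s);w=cv2.inRange(H,(4,60,20),(22,255,255))
    w[280:,:]*=1
    w=cv2.morphologyEx(w,cv2.MORPH_CLOSE,np.ones((5,5)))>0
    for m,b,c in comps(w,amin): print("wood",b,c.round(1),rect(s,m,z))
E
python3 - <<'E'
from h import *
s=snap('wrist','w8.png');st,R=state(); print(st['tcp_pos'],st['q'].round(3)); wd(s,.062)
E
```

```text
t: 12.1
tcp_pos: [0.4742, -0.2805, 0.1318]
tool_rot: [1.0, 0.009, 0.001, 0.001]
force: [-0.8, -0.1, 0.1]
finger_gap: 1.002
[ 0.47428879 -0.28047673  0.13232571] [-7.370e-01  5.660e-01  1.713e+00  1.000e-03  8.600e-01  8.150e-01]
wood [    0     0   293    64 16060] [136.7  27.4] [ 603.9 -180.2  167.8   31.   -88.2]
wood [   0  184  111  139 6633] [ 51.9 254.1] [468.5 -87.8  83.7  78.6 -73.7]
wood [ 517  189  114   88 5001] [560.3 224.6] [ 494.7 -442.5   63.8   54.9   73.8]
wood [ 127  203   36  107 2302] [142.2 264.5] [ 468.9 -165.1   75.2   22.4   -4.9]
wood [  274   225    90   153 12708] [320.5 299.4] [ 436.2 -283.9  116.    59.7    3.2]
```

View pics/w8.png

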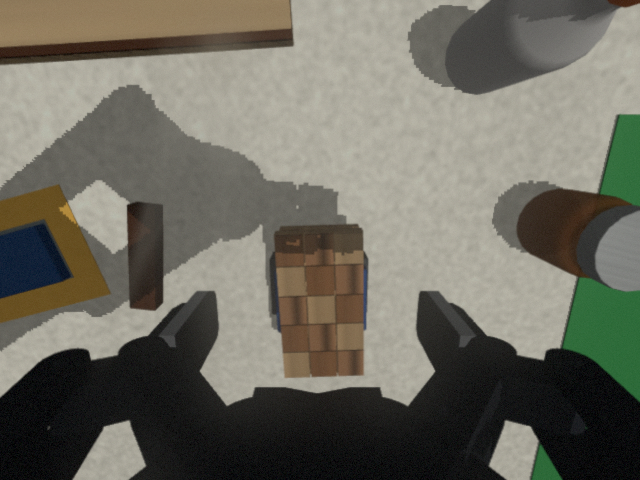

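Panel A2's top spans rows 236–377 and columns 275–364, with the rack's right front corner at (292,42). Now computing its corners.

```bash
python3 - <<'E'
from h import *
s=snap('wrist');st,R=state()
P=onz(s,[(276,236),(363,235),(364,376),(285,377)],.062); print((P*1000).round(1)); 
print("centre",P.mean(0)*1000, "edge lens",np.linalg.norm(P-np.roll(P,-1,0),axis=1)*1000)
d=P[:2].mean(0)-P[2:].mean(0); print("yaw",np.degrees(np.arctan2(d[1],d[0])))
print("rack corner",onz(s,[(293,30)],.019)*1000,onz(s,[(293,45)],.0)*1000)
E
```

```text
[[ 486.  -253.3   62. ]
 [ 487.8 -311.    62. ]
 [ 378.8 -317.7   62. ]
 [ 376.9 -258.6   62. ]]
centre [ 432.37659728 -285.17082506   62.        ] edge lens [ 57.75845594 109.1575519   59.15655736 109.2421987 ]
yaw 3.1627143988149458
rack corner [[ 619.75534092 -261.74640381   19.        ]] [[ 615.71386368 -260.46321438    0.        ]]
```

```bash
python3 -c "
from h import *
to([.4723,-.283,.031],fwd(3.2))"
```

```text
offset [ -2.4   2.2 101.6] angular [ 0.1 -0.2 -2.1] t 12.2
```

```bash
python3 -m crank '[{"grip":0,"offset":[-2.4,2.2,10],"angular":[0,0,-2]},{"grip":0,"offset":[-2.4,2.2,35],"angular":[0,0,-2]},{"grip":0,"offset":[-2.4,2.2,65],"angular":[0,0,-2]},{"grip":0,"offset":[-2.4,2.2,90],"angular":[0,0,-2]},{"grip":0,"offset":[-2.4,2.2,101],"angular":[0,0,-2]},{"grip":0,"offset":[-2.4,2.2,101],"angular":[0,0,-2]},{"grip":0,"offset":[-2.4,2.2,101],"angular":[0,0,-2]}]'
python3 - <<'E'
from h import *
s=snap('wrist','w9.png');st,R=state(); print(st['tcp_pos'])
E
```

```text
t: 12.9
tcp_pos: [0.4724, -0.2839, 0.0312]
tool_rot: [1.0, 0.026, 0.001, 0.001]
force: [0.7, -0.3, -0.4]
finger_gap: 0.996
[ 0.47255848 -0.28414886  0.03149876]
```

View pics/w9.png

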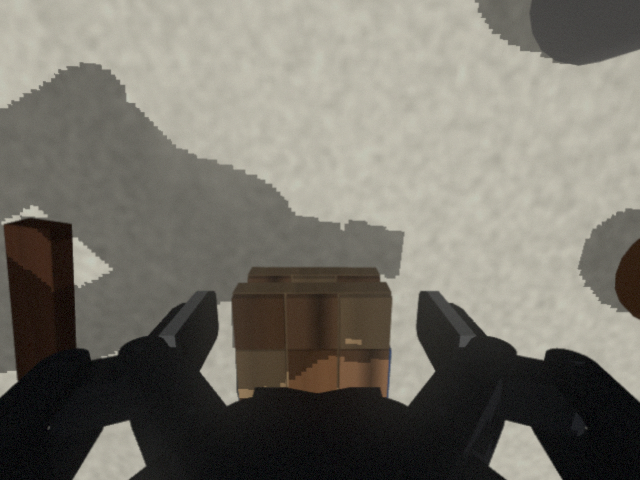

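The panel end is centred between the fingers at columns 235–391. Gripping and lifting gently.

```bash
python3 -m crank '[{"grip":0.7,"offset":[0,0,0],"angular":[0,0,0]},{"grip":0.7,"offset":[0,0,0],"angular":[0,0,0]},{"grip":0.7,"offset":[0,0,0],"angular":[0,0,0]},{"grip":0.7,"offset":[0,0,0],"angular":[0,0,0]},{"grip":0.7,"offset":[0,0,0],"angular":[0,0,0]},{"grip":0.7,"offset":[0,0,0],"angular":[0,0,0]},{"grip":0.7,"offset":[0,0,0],"angular":[0,0,0]}]' 60
python3 -m crank '[{"grip":0.7,"offset":[0,0,-3],"angular":[0,0,0]},{"grip":0.7,"offset":[0,0,-10],"angular":[0,0,0]},{"grip":0.7,"offset":[0,0,-25],"angular":[0,0,0]},{"grip":0.7,"offset":[0,0,-50],"angular":[0,0,0]},{"grip":0.7,"offset":[0,0,-85],"angular":[0,0,0]},{"grip":0.7,"offset":[0,0,-110],"angular":[0,0,0]},{"grip":0.7,"offset":[0,0,-120],"angular":[0,0,0]},{"grip":0.7,"offset":[0,0,-120],"angular":[0,0,0]}]'
python3 - <<'E'
from h import *
s=snap('wrist','w10.png');snap('side','s10.png');st,R=state(); print(st['tcp_pos'])
E
python3 - <<'E'
from h import *; from kin import *
to([.57,-.16,.30],Rrack(0)); to([.57,-.16,.30],Rrack(75))
E
```

```text
t: 13.65
tcp_pos: [0.4723, -0.284, 0.0315]
tool_rot: [1.0, 0.026, 0.002, 0.001]
force: [-0.1, 0.6, 6.8]
finger_gap: 0.693
t: 14.45
tcp_pos: [0.4722, -0.2841, 0.1515]
tool_rot: [1.0, 0.026, 0.002, 0.002]
force: [0.6, -0.1, -0.8]
finger_gap: 0.69
[ 0.47090092 -0.28305835  0.14928355]
offset [ 105.4 -117.8 -150.6] angular [-0.  -0.  -1.8] t 14.6
offset [ 105.4 -117.8 -150.6] angular [ 1.2 75.  -1.6] t 14.6
```

View pics/w10.png

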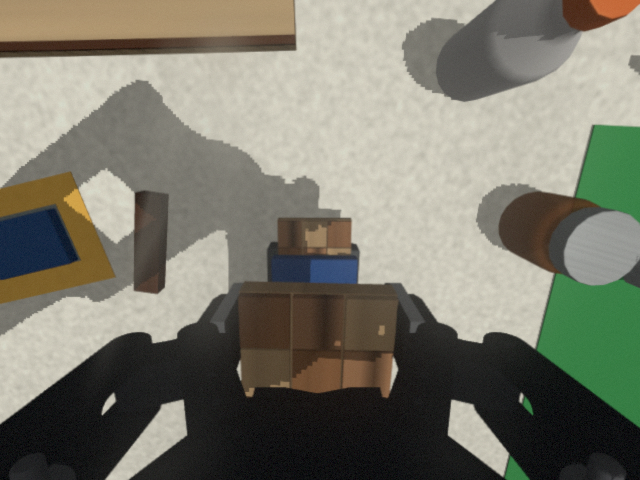

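View pics/s10.png

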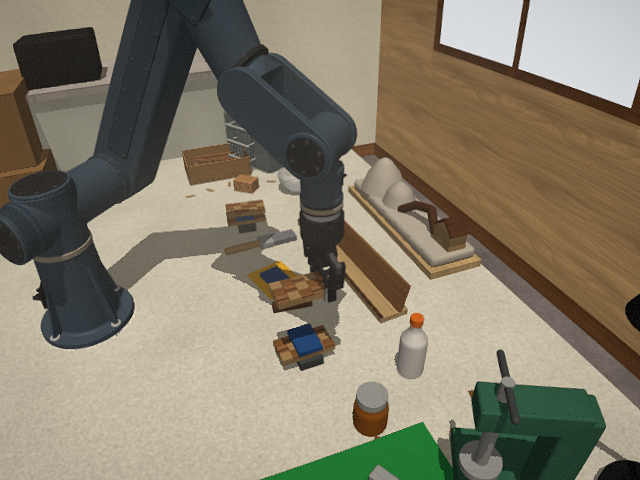

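The panel is held level and the lower spacer is still in place. Lifting to the pitching point, then pitching.

```bash
python3 -m crank '[{"grip":0.7,"offset":[10,-10,-30],"angular":[0,0,0]},{"grip":0.7,"offset":[30,-35,-65],"angular":[0,0,-1]},{"grip":0.7,"offset":[55,-60,-100],"angular":[0,0,-1.8]},{"grip":0.7,"offset":[80,-90,-130],"angular":[0,0,-1.8]},{"grip":0.7,"offset":[100,-110,-148],"angular":[0,0,-1.8]},{"grip":0.7,"offset":[105,-118,-150],"angular":[0,0,-1.8]},{"grip":0.7,"offset":[105,-118,-150],"angular":[0,0,-1.8]}]'
python3 -m crank '[{"grip":0.7,"offset":[0,0,0],"angular":[0,5,0]},{"grip":0.7,"offset":[0,0,0],"angular":[0,12,0]},{"grip":0.7,"offset":[0,0,0],"angular":[0,20,0]},{"grip":0.7,"offset":[0,0,0],"angular":[0,28,0]},{"grip":0.7,"offset":[0,0,0],"angular":[0,36,0]},{"grip":0.7,"offset":[0,0,0],"angular":[0,43,0]},{"grip":0.7,"offset":[0,0,0],"angular":[0,50,0]},{"grip":0.7,"offset":[0,0,0],"angular":[0,57,0]},{"grip":0.7,"offset":[0,0,0],"angular":[0,64,0]},{"grip":0.7,"offset":[0,0,0],"angular":[0,70,0]}]'
python3 - <<'E'
from h import *; from kin import *
s,R=state();print(s['q'].round(3),s['finger_gap'])
pos,R=slot(-165,back=60,lift=80,g=24); to(pos,R)
E
```

```text
t: 15.25
tcp_pos: [0.5696, -0.1589, 0.2984]
tool_rot: [0.999, 0.043, -0.001, -0.0]
force: [-0.3, -0.6, -0.7]
finger_gap: 0.69
t: 16.25
tcp_pos: [0.5684, -0.1552, 0.296]
tool_rot: [0.87, 0.042, 0.49, -0.037]
force: [0.4, 0.1, -1.8]
finger_gap: 0.69
[-0.839  0.343  2.133  1.664  0.783 -0.742] 0.6895935574413088
offset [-49.9  48.9 104.9] angular [-1.8 16.2 -0.7] t 16.2
```

```bash
python3 -m crank '[{"grip":0.7,"offset":[0,0,0],"angular":[-1,8,0]},{"grip":0.7,"offset":[0,0,0],"angular":[-1,14,0]},{"grip":0.7,"offset":[0,0,0],"angular":[-1,14,0]},{"grip":0.7,"offset":[0,0,0],"angular":[-1,14,0]},{"grip":0.7,"offset":[0,0,0],"angular":[-1,14,0]}]'
python3 - <<'E'
from h import *; from kin import *
s,R=state();print(s['q'].round(3),s['finger_gap'])
pos,R=slot(-165,back=60,lift=80,g=24); to(pos,R)
snap('wrist','w11.png');snap('side','s11.png')
E
```

```text
t: 16.75
tcp_pos: [0.5704, -0.1549, 0.298]
tool_rot: [0.804, 0.034, 0.592, -0.034]
force: [-0.9, -0.3, -1.0]
finger_gap: 0.689
[-0.897  0.495  2.255  1.999  1.08  -1.184] 0.6889724169302625
offset [-76.4  47.6  89.1] angular [-0.9  2.2 -0.6] t 16.8
```

View pics/w11.png

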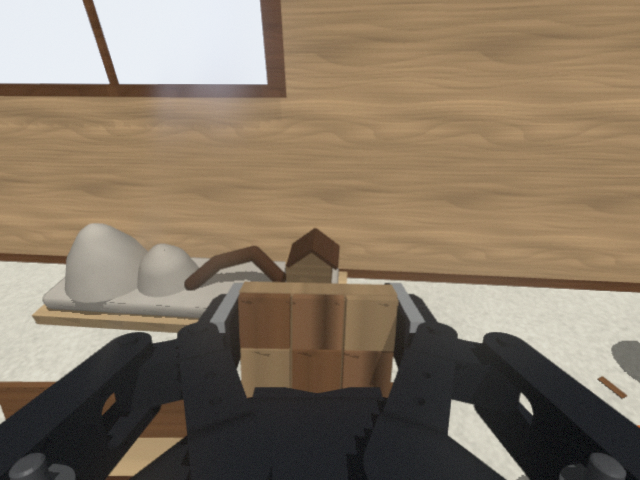

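View pics/s11.png

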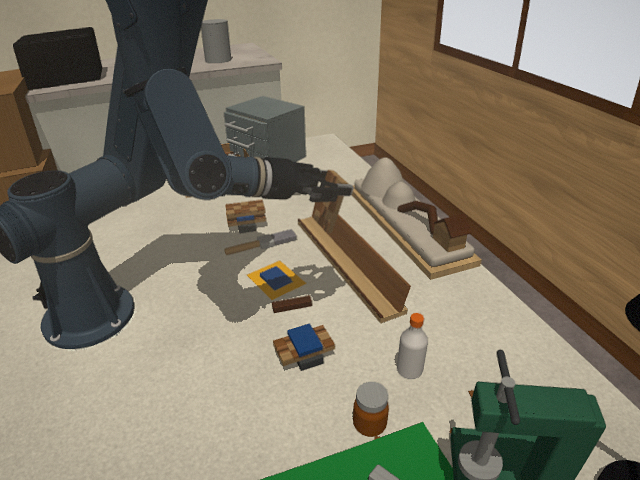

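The panel is upright in the gripper, about 2° short of 75°. The wrist estimate of the rack corner agrees with the top camera's. Moving in front of the right-most slot.

```bash
python3 -m crank '[{"grip":0.7,"offset":[-10,15,20],"angular":[-0.9,2.2,-0.6]},{"grip":0.7,"offset":[-30,30,45],"angular":[-0.9,2.2,-0.6]},{"grip":0.7,"offset":[-55,44,70],"angular":[-0.9,2.2,-0.6]},{"grip":0.7,"offset":[-72,47.6,87],"angular":[-0.9,2.2,-0.6]},{"grip":0.7,"offset":[-76.4,47.6,89],"angular":[-0.9,2.2,-0.6]},{"grip":0.7,"offset":[-76.4,47.6,89],"angular":[-0.9,2.2,-0.6]},{"grip":0.7,"offset":[-76.4,47.6,89],"angular":[-0.9,2.2,-0.6]}]'
python3 - <<'E'
from h import *; from kin import *
s,R=state();print(s['q'].round(3),s['finger_gap'])
pos,R=slot(-165,back=60,lift=80,g=24); to(pos,R)
pos,R=slot(-165,back=15,lift=8,g=24); to(pos,R)
snap('wrist','w12.png');snap('side','s12.png');snap('top','t12.png')
E
```

```text
t: 17.55
tcp_pos: [0.6369, -0.1938, 0.1996]
tool_rot: [0.792, 0.034, 0.609, -0.026]
force: [-0.3, -0.3, -0.6]
finger_gap: 0.693
[-0.827  0.802  2.116  2.168  1.18  -1.38 ] 0.6925356637859935
offset [-1.6  0.9  0.5] angular [-0.  -0.1  0. ] t 17.6
offset [-71.3   1.   63.9] angular [-0.  -0.1  0. ] t 17.6
```

View pics/w12.png

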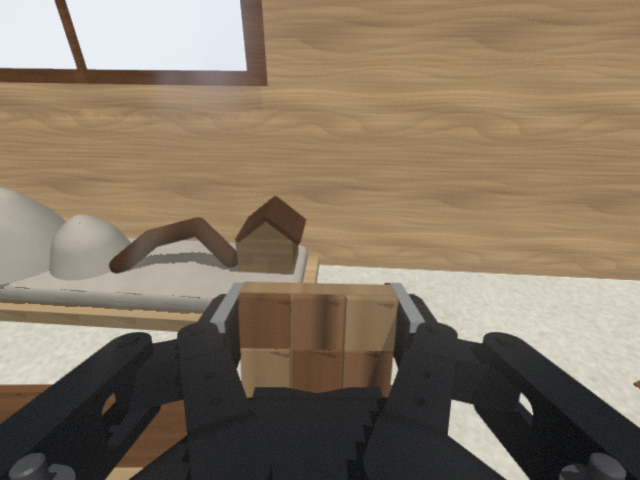

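View pics/t12.png

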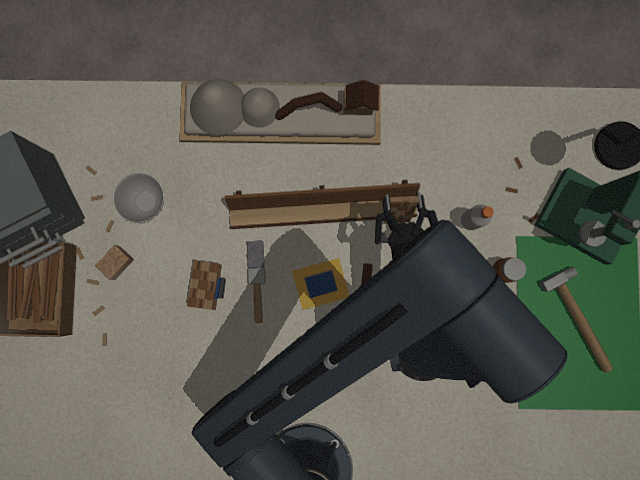

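The gripper is in front of the rack's right end, around (405,210) in the top view, clear of the glue bottle at (480,215). Advancing and lowering to about 8 mm above the ledge.

```bash
python3 -m crank '[{"grip":0.7,"offset":[-10,1,20],"angular":[0,0,0]},{"grip":0.7,"offset":[-25,1,40],"angular":[0,0,0]},{"grip":0.7,"offset":[-45,1,57],"angular":[0,0,0]},{"grip":0.7,"offset":[-60,1,62],"angular":[0,0,0]},{"grip":0.7,"offset":[-69,1,63],"angular":[0,0,0]},{"grip":0.7,"offset":[-71,1,64],"angular":[0,0,0]},{"grip":0.7,"offset":[-71,1,64],"angular":[0,0,0]}]'
python3 - <<'E'
from h import *; from kin import *
s,R=state();print(s['q'].round(3),s['finger_gap'],s['force'])
pos,R=slot(-165,back=0,lift=0,g=24); to(pos,R); print(R.inv().apply([0,0,-1]))
snap('side','s13.png')
im=cv2.imread('pics/s13.png'); cv2.imwrite('pics/z13.png',cv2.resize(im[180:340,280:440],(640,640),interpolation=cv2.INTER_CUBIC)[:600])
E
```

```text
t: 18.4
tcp_pos: [0.6803, -0.1921, 0.1134]
tool_rot: [0.792, 0.033, 0.609, -0.026]
force: [0.4, -0.9, -0.7]
finger_gap: 0.693
[-0.75   0.996  2.004  2.275  1.217 -1.459] 0.6931705085905077 [ 0.38169135 -0.87787243 -0.71418021]
offset [-6.9 -0.9 16.9] angular [ 0.  -0.1 -0.1] t 18.4
[-0.96592583  0.          0.25881905]
```

View pics/z13.png

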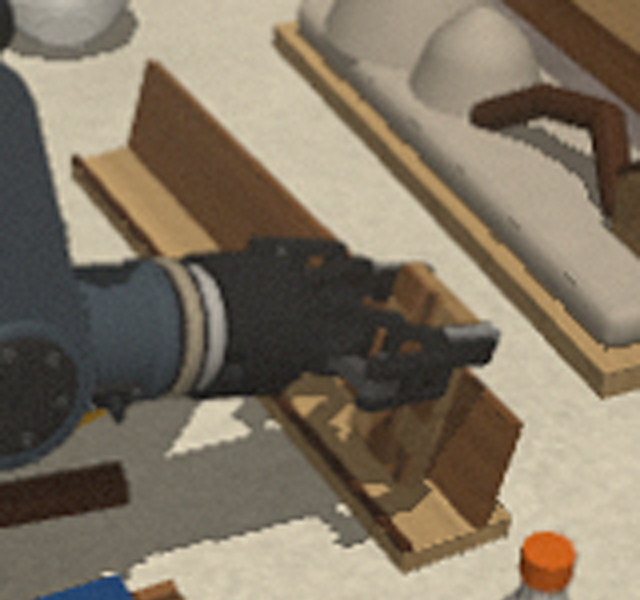

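The panel sits parallel to the board and just above the ledge. Lowering until it touches.

```bash
python3 -m crank '[{"grip":0.7,"offset":[-3,-0.5,0.8],"angular":[0,0,0]},{"grip":0.7,"offset":[-5,-0.9,1.5],"angular":[0,0,0]},{"grip":0.7,"offset":[-6,-0.9,1.7],"angular":[0,0,0]},{"grip":0.7,"offset":[-7,-0.9,2],"angular":[0,0,0]},{"grip":0.7,"offset":[-7,-0.9,2],"angular":[0,0,0]}]'
```

```text
t: 18.95
tcp_pos: [0.6807, -0.1909, 0.1056]
tool_rot: [0.792, 0.033, 0.609, -0.026]
force: [0.2, 0.5, 0.3]
finger_gap: 0.691
```

```bash
python3 -m crank '[{"grip":0.7,"offset":[1,0,4],"angular":[0,0,0]},{"grip":0.7,"offset":[2,0,8],"angular":[0,0,0]},{"grip":0.7,"offset":[2.8,0,11],"angular":[0,0,0]},{"grip":0.7,"offset":[3.1,0,12.5],"angular":[0,0,0]},{"grip":0.7,"offset":[3.1,0,12.5],"angular":[0,0,0]}]'
python3 -m crank '[{"grip":0.7,"offset":[-0.7,0,0.8],"angular":[0,0,0]},{"grip":0.7,"offset":[-1.7,0,1],"angular":[0,0,0]},{"grip":0.7,"offset":[-2.4,0,1.2],"angular":[0,0,0]},{"grip":0.7,"offset":[-2.4,0,1.2],"angular":[0,0,0]}]'
```

```text
t: 19.45
tcp_pos: [0.6936, -0.1898, 0.1057]
tool_rot: [0.792, 0.033, 0.609, -0.026]
force: [-1.0, -0.8, 0.2]
finger_gap: 0.69
t: 19.85
tcp_pos: [0.6936, -0.1899, 0.1045]
tool_rot: [0.791, 0.033, 0.61, -0.026]
force: [-6.8, -0.5, 5.9]
finger_gap: 0.694
```

Both the board (-6.8 N in x) and something below (+5.9 N in z) are pressing back. I'll go slightly further down to seat it.

```bash
python3 -m crank '[{"grip":0.7,"offset":[-0.8,0,-0.3],"angular":[0,0,0]},{"grip":0.7,"offset":[-1.5,0,-0.5],"angular":[0,0,0]},{"grip":0.7,"offset":[-1.5,0,-0.5],"angular":[0,0,0]}]'
python3 - <<'E'
from h import *
s=snap('side','s14.png');im=cv2.imread('pics/s14.png'); cv2.imwrite('pics/z14.png',cv2.resize(im[200:330,320:440],(640,693),interpolation=cv2.INTER_CUBIC)[:600])
E
```

```text
t: 20.15
tcp_pos: [0.6933, -0.19, 0.1037]
tool_rot: [0.791, 0.033, 0.611, -0.026]
force: [-5.1, 0.7, 7.3]
finger_gap: 0.689
```

View pics/z14.png

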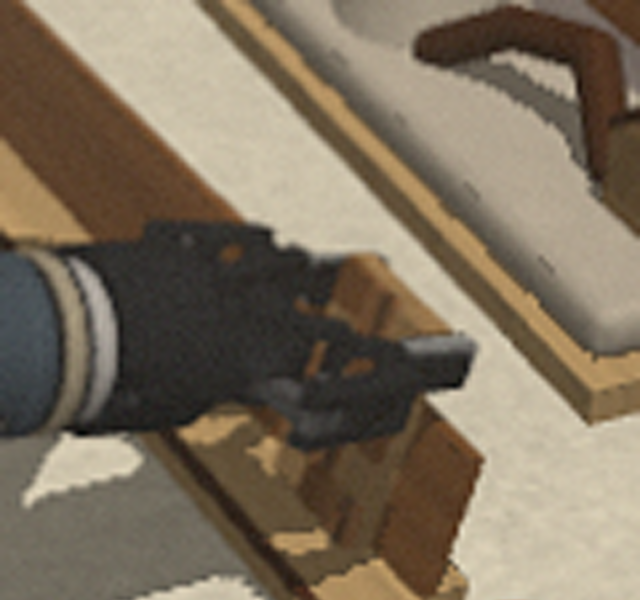

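The panel's back lies against the board and its bottom is on the ledge. Releasing and backing straight off.

```bash
python3 -m crank '[{"grip":0.28,"offset":[0,0,0],"angular":[0,0,0]},{"grip":0.22,"offset":[0,0,0],"angular":[0,0,0]},{"grip":0.15,"offset":[0,0,0],"angular":[0,0,0]},{"grip":0.1,"offset":[0,0,0],"angular":[0,0,0]},{"grip":0.1,"offset":[0,0,-10],"angular":[0,0,0]},{"grip":0.1,"offset":[0,0,-30],"angular":[0,0,0]},{"grip":0.1,"offset":[0,0,-55],"angular":[0,0,0]},{"grip":0.1,"offset":[0,0,-70],"angular":[0,0,0]},{"grip":0.1,"offset":[0,0,-70],"angular":[0,0,0]},{"grip":0.1,"offset":[0,0,-70],"angular":[0,0,0]}]'
python3 - <<'E'
from h import *; from kin import *
s=snap('side','s15.png');im=cv2.imread('pics/s15.png'); cv2.imwrite('pics/z15.png',cv2.resize(im[200:330,320:440],(640,693),interpolation=cv2.INTER_CUBIC)[:600])
snap('wrist','w15.png')
to([.57,-.19,.28],Rrack(75))
E
```

```text
t: 21.2
tcp_pos: [0.6257, -0.1962, 0.1195]
tool_rot: [0.792, 0.033, 0.609, -0.025]
force: [0.1, 0.0, 1.1]
finger_gap: 0.901
offset [140.8 -10.3 -95. ] angular [-0.  -0.1  0. ] t 21.3
```

View pics/z15.png

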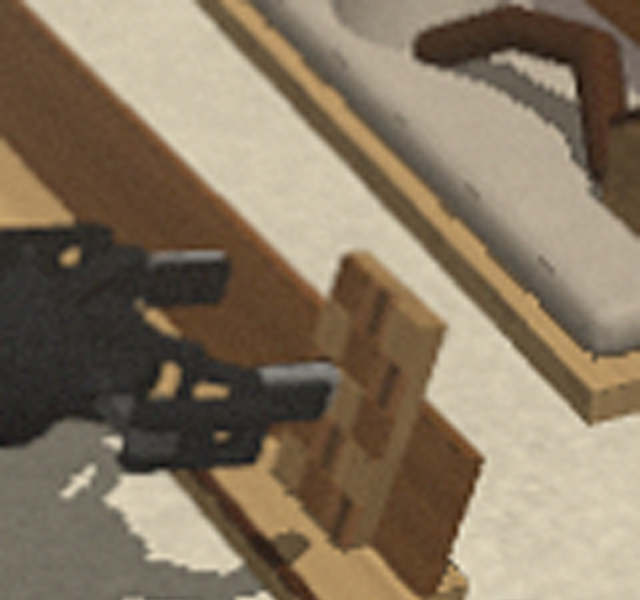

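View pics/w15.png

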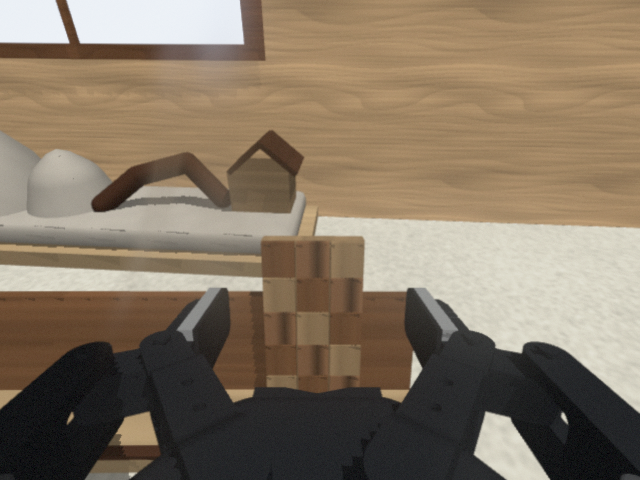

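The panel stands alone against the board, upright at (314,310) in the wrist view. Back to stack A for the next spacer.

```bash
python3 -m crank '[{"grip":0,"offset":[20,-2,-20],"angular":[0,0,0]},{"grip":0,"offset":[50,-5,-45],"angular":[0,0,0]},{"grip":0,"offset":[85,-8,-70],"angular":[0,-4,0]},{"grip":0,"offset":[115,-10,-90],"angular":[0,-10,0]},{"grip":0,"offset":[140,-10,-95],"angular":[0,-17,0]},{"grip":0,"offset":[140,-10,-95],"angular":[0,-24,0]},{"grip":0,"offset":[140,-10,-95],"angular":[0,-31,0]},{"grip":0,"offset":[140,-10,-95],"angular":[0,-38,0]},{"grip":0,"offset":[140,-10,-95],"angular":[0,-45,0]},{"grip":0,"offset":[140,-10,-95],"angular":[0,-45,0]}]'
python3 - <<'E'
from h import *
s,R=state();print(s['q'].round(3))
to([.434,-.282,.13],fwd(1))
E
```

```text
t: 22.3
tcp_pos: [0.5699, -0.1845, 0.2777]
tool_rot: [0.949, 0.047, 0.309, -0.027]
force: [0.1, 0.3, 0.2]
finger_gap: 0.997
[-0.735  0.307  1.872  0.793  0.688  0.179]
offset [-203.5   85.9   31.9] angular [ -2.9 -36.1   4.5] t 22.3
```

```bash
python3 -m crank '[{"grip":0,"offset":[-20,10,0],"angular":[0,-7,0.5]},{"grip":0,"offset":[-55,25,0],"angular":[-1,-14,1]},{"grip":0,"offset":[-95,45,5],"angular":[-2,-22,2]},{"grip":0,"offset":[-135,65,15],"angular":[-3,-30,4]},{"grip":0,"offset":[-175,80,25],"angular":[-2.9,-36,4.5]},{"grip":0,"offset":[-203,86,32],"angular":[-2.9,-36,4.5]},{"grip":0,"offset":[-203,86,32],"angular":[-2.9,-36,4.5]},{"grip":0,"offset":[-203,86,32],"angular":[-2.9,-36,4.5]},{"grip":0,"offset":[-203,86,32],"angular":[-2.9,-36,4.5]}]'
python3 - <<'E'
from h import *
s=snap('wrist','w16.png');st,R=state(); print(st['tcp_pos']); bl(s,.048); snap('top','t16.png')
E
```

```text
t: 23.2
tcp_pos: [0.436, -0.2824, 0.1301]
tool_rot: [1.0, 0.009, 0.003, 0.0]
force: [0.1, -0.1, 0.7]
finger_gap: 1.001
[ 0.43603591 -0.28250049  0.1302848 ]
blue [   0  178   59   75 3048] [ 22.7 215.6] [456.7 -75.5  45.   42.7 -73.5]
blue [ 271  217   97   70 6219] [318.6 251.7] [ 433.6 -284.1   67.4   50.6  -87.9]
```

View pics/w16.png

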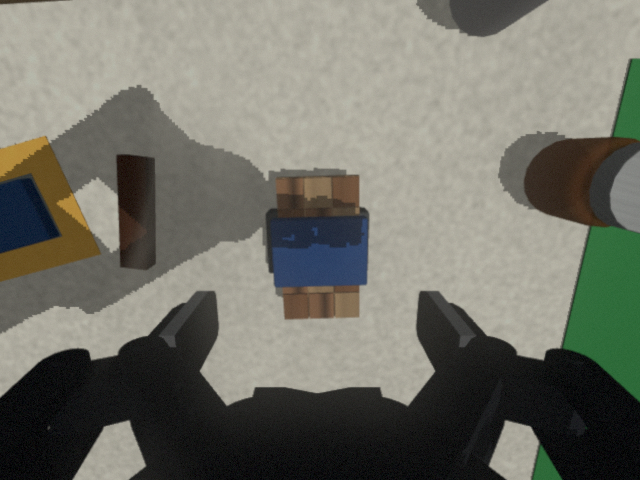

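View pics/t16.png

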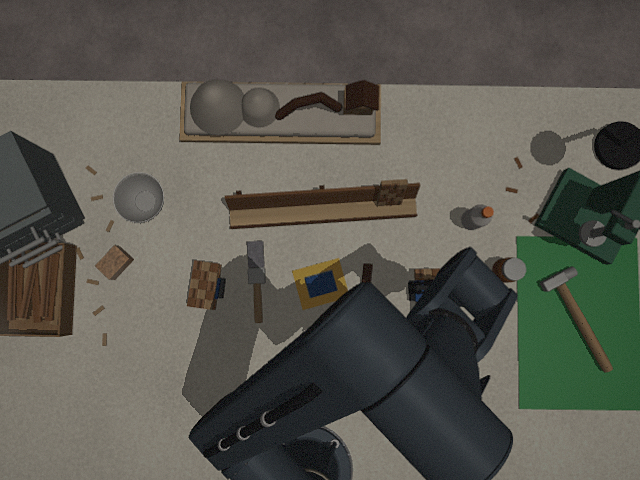

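Spacer A1 is at (319,250), centre (433.6,-284.1), yaw 2°. The panel stands on the rack at (393,193) in the top view, and the pile spacer is still on the pad.

```bash
python3 -c "
from h import *
to([.4336,-.2841,.028],fwd(2.1))"
```

```text
offset [ -3.1   1.5 102.3] angular [ 0.1 -0.4 -1.1] t 23.3
```

```bash
python3 -m crank '[{"grip":0,"offset":[-3,1.5,15],"angular":[0,-0.3,-1]},{"grip":0,"offset":[-3,1.5,45],"angular":[0,-0.3,-1]},{"grip":0,"offset":[-3,1.5,75],"angular":[0,-0.3,-1]},{"grip":0,"offset":[-3,1.5,95],"angular":[0,-0.3,-1]},{"grip":0,"offset":[-3,1.5,102],"angular":[0,-0.3,-1]},{"grip":0,"offset":[-3,1.5,102],"angular":[0,-0.3,-1]},{"grip":0,"offset":[-3,1.5,102],"angular":[0,-0.3,-1]}]'
python3 - <<'E'
from h import *
s=snap('wrist','w17.png');st,R=state(); print(st['tcp_pos'])
H=hsv(s);blue=cv2.inRange(H,(100,80,20),(130,255,255))>0
m=max(comps(blue,300),key=lambda c:c[1][4])[0]; print(rect(s,m,.048))
E
```

```text
t: 24.0
tcp_pos: [0.4329, -0.2843, 0.0279]
tool_rot: [1.0, 0.017, 0.0, 0.0]
force: [0.7, 0.0, 0.7]
finger_gap: 0.999
[ 0.43296678 -0.28434552  0.02810108]
[ 434.3 -284.3   66.9   52.6  -87.3]
```

View pics/w17.png

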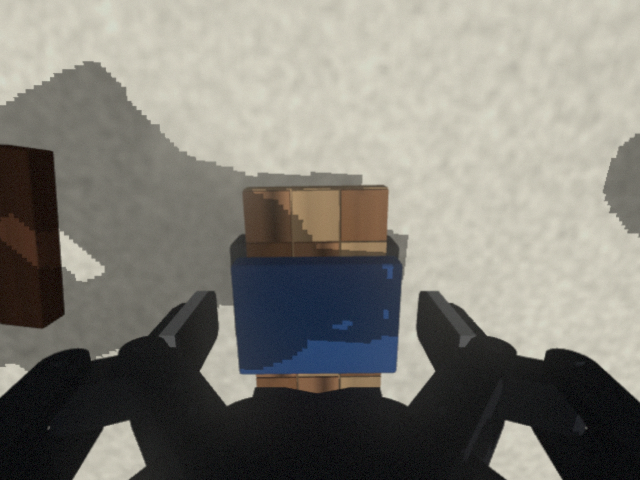

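Centred. Grip, lift, and move to the viewing point short of the pad.

```bash
python3 -m crank '[{"grip":0.6,"offset":[0,0,0],"angular":[0,0,0]},{"grip":0.6,"offset":[0,0,0],"angular":[0,0,0]},{"grip":0.6,"offset":[0,0,0],"angular":[0,0,0]},{"grip":0.6,"offset":[0,0,0],"angular":[0,0,0]},{"grip":0.6,"offset":[0,0,0],"angular":[0,0,0]},{"grip":0.6,"offset":[0,0,-5],"angular":[0,0,0]},{"grip":0.6,"offset":[0,0,-25],"angular":[0,0,0]},{"grip":0.6,"offset":[0,0,-60],"angular":[0,0,0]},{"grip":0.6,"offset":[0,0,-100],"angular":[0,0,0]},{"grip":0.6,"offset":[0,0,-115],"angular":[0,0,0]}]' 60
python3 -c "
from h import *
to([.388,-.045,.143],fwd(16.3))"
```

```text
t: 25.05
tcp_pos: [0.4335, -0.2851, 0.1455]
tool_rot: [1.0, 0.017, 0.002, 0.002]
force: [0.8, 0.3, -1.6]
finger_gap: 0.779
offset [ -37.3 -241.5    1.6] angular [  0.2  -0.1 -14.3] t 25.1
```

```bash
python3 -m crank '[{"grip":0.6,"offset":[-10,-30,0],"angular":[0,0,-5]},{"grip":0.6,"offset":[-20,-80,0],"angular":[0,0,-10]},{"grip":0.6,"offset":[-30,-130,0],"angular":[0,0,-14.3]},{"grip":0.6,"offset":[-35,-180,0],"angular":[0,0,-14.3]},{"grip":0.6,"offset":[-37,-225,0],"angular":[0,0,-14.3]},{"grip":0.6,"offset":[-37,-241,0],"angular":[0,0,-14.3]},{"grip":0.6,"offset":[-37,-241,0],"angular":[0,0,-14.3]},{"grip":0.6,"offset":[-37,-241,0],"angular":[0,0,-14.3]},{"grip":0.6,"offset":[-37,-241,0],"angular":[0,0,-14.3]}]'
python3 - <<'E'
from h import *
s=snap('wrist','w18.png');st,R=state(); print(st['tcp_pos']); bl(s,.012)
H=hsv(s);yel=cv2.inRange(H,(18,130,40),(32,255,255))>0
for m,b,c in comps(yel,800): print("yel",rect(s,m,0));
to([.4453,-.027,.0065],fwd(16.3))
E
```

```text
t: 25.95
tcp_pos: [0.388, -0.0454, 0.1424]
tool_rot: [0.99, 0.141, 0.0, -0.0]
force: [1.5, -0.8, -2.0]
finger_gap: 0.778
[ 0.38785189 -0.04552416  0.14232784]
blue [ 272  128   85   62 4613] [313.8 155.8] [444.7 -27.4  67.   47.4 -73.8]
blue [  237   262   164   110 16743] [319.7 318.1] [309.2 -69.4 148.2 110.1 -73.8]
yel [445.6 -26.8 119.5  99.2 -73.8]
offset [ 60.3  -1.7 135.8] angular [-0.  -0.  -0.1] t 26.0
```

View pics/w18.png

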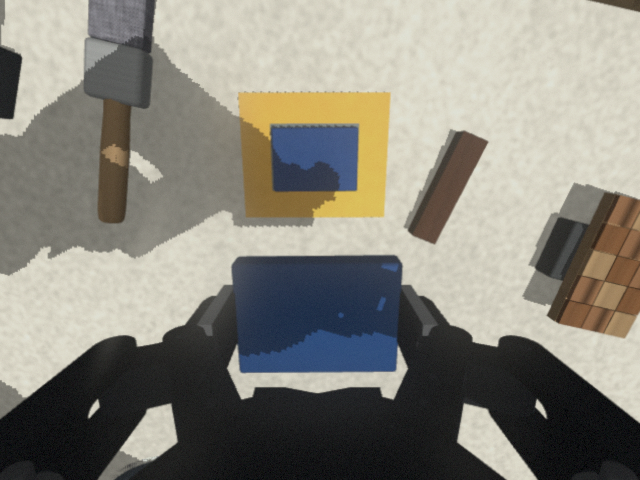

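The first spacer is still square on the pad at (315,157). The held one sits about 1 mm further forward in the fingers than the first did, so I'll place it 1 mm further back.

```bash
python3 -m crank '[{"grip":0.6,"offset":[20,-1,0],"angular":[0,0,0]},{"grip":0.6,"offset":[45,-1.5,20],"angular":[0,0,0]},{"grip":0.6,"offset":[59.4,-1.7,60],"angular":[0,0,0]},{"grip":0.6,"offset":[59.4,-1.7,100],"angular":[0,0,0]},{"grip":0.6,"offset":[59.4,-1.7,120],"angular":[0,0,0]},{"grip":0.6,"offset":[59.4,-1.7,130],"angular":[0,0,0]},{"grip":0.6,"offset":[59.4,-1.7,133],"angular":[0,0,0]},{"grip":0.6,"offset":[59.4,-1.7,133],"angular":[0,0,0]},{"grip":0.6,"offset":[59.4,-1.7,133],"angular":[0,0,0]}]'
python3 -c "
from h import *
print(state()[0]['force']);to([.4445,-.0271,.0055],fwd(16.3))"
```

```text
t: 26.9
tcp_pos: [0.4442, -0.0264, 0.0101]
tool_rot: [0.99, 0.141, 0.0, -0.0]
force: [0.2, -0.1, -1.6]
finger_gap: 0.776
[ 0.15902141 -0.08532681 -1.55598618]
offset [0.  0.8 4.6] angular [-0.  -0.1 -0.1] t 26.9
```

```bash
python3 -m crank '[{"grip":0.6,"offset":[0,0.5,2],"angular":[0,0,0]},{"grip":0.6,"offset":[0,0.5,4],"angular":[0,0,0]},{"grip":0.6,"offset":[0,0.5,4.8],"angular":[0,0,0]},{"grip":0.6,"offset":[0,0.5,4.8],"angular":[0,0,0]}]'
```

```text
t: 27.3
tcp_pos: [0.4442, -0.0266, 0.0052]
tool_rot: [0.99, 0.142, 0.0, -0.0]
force: [-0.4, -0.5, 6.0]
finger_gap: 0.777
```

Contact at z = 5.2 mm, as expected. Releasing and rising.

```bash
python3 -m crank '[{"grip":0.15,"offset":[0,0,-0.2],"angular":[0,0,0]},{"grip":0.0,"offset":[0,0,-0.2],"angular":[0,0,0]},{"grip":0,"offset":[0,0,-0.2],"angular":[0,0,0]},{"grip":0,"offset":[0,0,-10],"angular":[0,0,0]},{"grip":0,"offset":[0,0,-30],"angular":[0,0,0]},{"grip":0,"offset":[-5,0,-70],"angular":[0,0,0]},{"grip":0,"offset":[-20,0,-110],"angular":[0,0,0]},{"grip":0,"offset":[-40,0,-150],"angular":[0,0,0]},{"grip":0,"offset":[-40,0,-150],"angular":[0,0,0]},{"grip":0,"offset":[-40,0,-150],"angular":[0,0,0]}]'
python3 - <<'E'
from h import *
s=snap('wrist','w19.png');st,R=state(); bl(s,.024)
H=hsv(s);yel=cv2.inRange(H,(18,130,40),(32,255,255))>0
for m,b,c in comps(yel,800): print("yel",rect(s,m,0));
to([.473,-.2825,.12],fwd(2))
E
```

```text
t: 28.3
tcp_pos: [0.4057, -0.0379, 0.1556]
tool_rot: [0.99, 0.141, 0.001, 0.0]
force: [0.6, 0.0, -0.5]
finger_gap: 1.0
blue [ 277  153   81   61 2009] [324.8 178.8] [444.5 -27.3  65.3  48.7 -73.7]
yel [445.2 -26.9 119.4  98.9 -73.7]
offset [ -3.6 253.9  34.5] angular [-0.  -0.  14.2] t 28.4
```

View pics/w19.png

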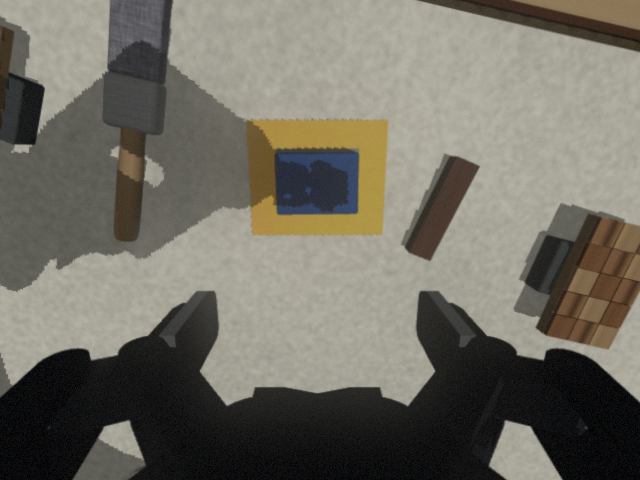

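Two spacers are stacked square at (317,182), centre (444.5,-27.3). Next is the lowest panel of stack A.

```bash
python3 -m crank '[{"grip":0,"offset":[0,30,0],"angular":[0,0,4]},{"grip":0,"offset":[0,80,5],"angular":[0,0,9]},{"grip":0,"offset":[-3,130,10],"angular":[0,0,14]},{"grip":0,"offset":[-3.6,180,20],"angular":[0,0,14.2]},{"grip":0,"offset":[-3.6,230,30],"angular":[0,0,14.2]},{"grip":0,"offset":[-3.6,254,34],"angular":[0,0,14.2]},{"grip":0,"offset":[-3.6,254,34],"angular":[0,0,14.2]},{"grip":0,"offset":[-3.6,254,34],"angular":[0,0,14.2]},{"grip":0,"offset":[-3.6,254,34],"angular":[0,0,14.2]}]'
python3 - <<'E'
from h import *
s=snap('wrist','w20.png');st,R=state();print(st['tcp_pos']); wd(s,.036)
E
```

```text
t: 29.25
tcp_pos: [0.472, -0.2806, 0.1188]
tool_rot: [1.0, 0.018, -0.002, -0.002]
force: [0.1, 1.9, -0.2]
finger_gap: 1.002
[ 0.47220341 -0.28055415  0.11917684]
wood [    0     0   296    48 12186] [138.7  20.3] [ 607.1 -173.4  177.9   24.2  -87.3]
wood [   0  177  101  141 6277] [ 46.4 249. ] [461.7 -71.8  87.6  81.   16.4]
wood [ 528  192  112   95 5875] [575.3 230.3] [ 486.1 -460.1   69.5   61.8   81.6]
wood [ 118  198   37  113 3165] [134.  257.4] [ 460.3 -151.6   84.5   25.2   -5.3]
wood [  278   226    85   140 11237] [320.1 293.7] [ 431.6 -284.2  112.3   60.5    2.3]
```

View pics/w20.png

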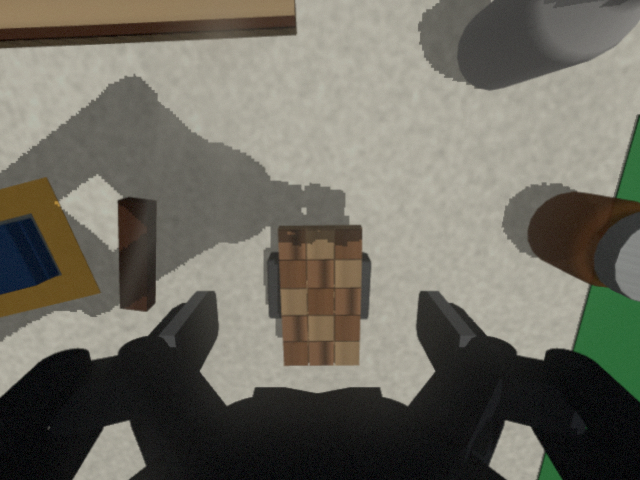

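```bash
python3 - <<'E'
from h import *
s=snap('wrist');st,R=state()
P=onz(s,[(278.5,231),(361.5,230),(360,364),(285,365)],.036)
print("centre",P.mean(0)*1000, "edge",np.linalg.norm(P-np.roll(P,-1,0),axis=1)*1000)
d=P[:2].mean(0)-P[2:].mean(0); y=np.arctan2(d[1],d[0]);print("yaw",np.degrees(y))
c=P.mean(0)+.042*np.array([np.cos(y),np.sin(y),0]); to([c[0],c[1],.006],fwd(np.degrees(y)))
E
```

```text
centre [ 430.31301728 -285.20108174   36.        ] edge [ 58.16256941 108.64883307  59.05080567 108.91838541]
yaw 3.323235939768442
offset [  0.    2.3 113.6] angular [-0.2  0.1 -1.2] t 29.4
```

```bash
python3 -m crank '[{"grip":0,"offset":[0,2.3,15],"angular":[0,0,-1.2]},{"grip":0,"offset":[0,2.3,45],"angular":[0,0,-1.2]},{"grip":0,"offset":[0,2.3,80],"angular":[0,0,-1.2]},{"grip":0,"offset":[0,2.3,105],"angular":[0,0,-1.2]},{"grip":0,"offset":[0,2.3,113],"angular":[0,0,-1.2]},{"grip":0,"offset":[0,2.3,113],"angular":[0,0,-1.2]},{"grip":0,"offset":[0,2.3,113],"angular":[0,0,-1.2]}]'
python3 - <<'E'
from h import *
s=snap('wrist','w21.png');st,R=state(); print(st['tcp_pos'])
E
```

```text
t: 30.05
tcp_pos: [0.4735, -0.2848, 0.008]
tool_rot: [1.0, 0.029, 0.0, 0.0]
force: [-0.4, -0.2, 0.1]
finger_gap: 1.001
[ 0.47377643 -0.28509751  0.00838881]
```

View pics/w21.png

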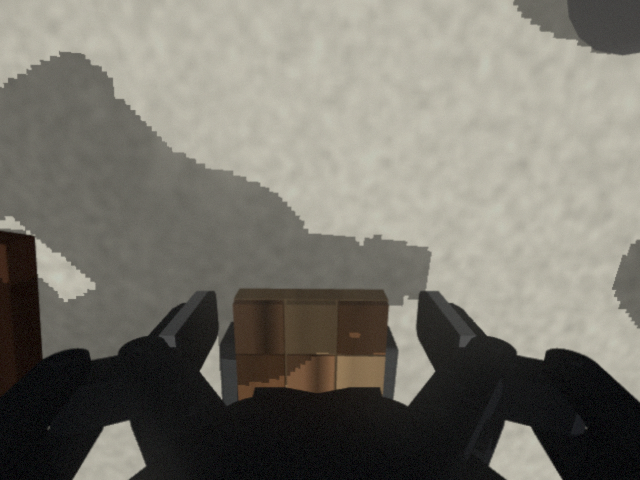

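The fingers are clear of the base block, but I'm about 2 mm too close to the panel's end and slightly high. Shifting a little, then gripping and lifting.

```bash
python3 -m crank '[{"grip":0,"offset":[-1.5,-0.5,2],"angular":[0,0,0]},{"grip":0,"offset":[-1.5,-0.5,2],"angular":[0,0,0]},{"grip":0.7,"offset":[-1.5,-0.5,2],"angular":[0,0,0]},{"grip":0.7,"offset":[-1.5,-0.5,2],"angular":[0,0,0]},{"grip":0.7,"offset":[-1.5,-0.5,2],"angular":[0,0,0]},{"grip":0.7,"offset":[-1.5,-0.5,2],"angular":[0,0,0]},{"grip":0.7,"offset":[-1.5,-0.5,2],"angular":[0,0,0]},{"grip":0.7,"offset":[-1.5,-0.5,2],"angular":[0,0,0]}]' 60
python3 -m crank '[{"grip":0.7,"offset":[0,0,-3],"angular":[0,0,0]},{"grip":0.7,"offset":[0,0,-12],"angular":[0,0,0]},{"grip":0.7,"offset":[0,0,-40],"angular":[0,0,0]},{"grip":0.7,"offset":[10,-10,-80],"angular":[0,0,0]},{"grip":0.7,"offset":[25,-30,-125],"angular":[0,0,0]},{"grip":0.7,"offset":[50,-50,-170],"angular":[0,0,0]},{"grip":0.7,"offset":[75,-75,-215],"angular":[0,0,1]},{"grip":0.7,"offset":[95,-100,-260],"angular":[0,0,-1]},{"grip":0.7,"offset":[100,-115,-290],"angular":[0,0,-1.5]},{"grip":0.7,"offset":[100,-115,-290],"angular":[0,0,-1.5]}]'
python3 - <<'E'
from h import *; from kin import *
s,R=state();print(s['q'].round(3),s['finger_gap'])
to([.57,-.16,.30],Rrack(0))
snap('wrist','w22.png')
E
```

```text
t: 30.9
tcp_pos: [0.4715, -0.2843, 0.0058]
tool_rot: [1.0, 0.028, -0.0, -0.0]
force: [-0.3, 0.9, 5.9]
finger_gap: 0.69
t: 31.9
tcp_pos: [0.5691, -0.1626, 0.3023]
tool_rot: [0.999, 0.043, 0.006, 0.002]
force: [-0.4, -0.2, -1.0]
finger_gap: 0.687
[-0.468  0.404  1.44   0.002  1.285  1.015] 0.6872173441150532
offset [ 1.1 -2.5  2.3] angular [ 0.3 -0.7  0.2] t 31.9
```

View pics/w22.png

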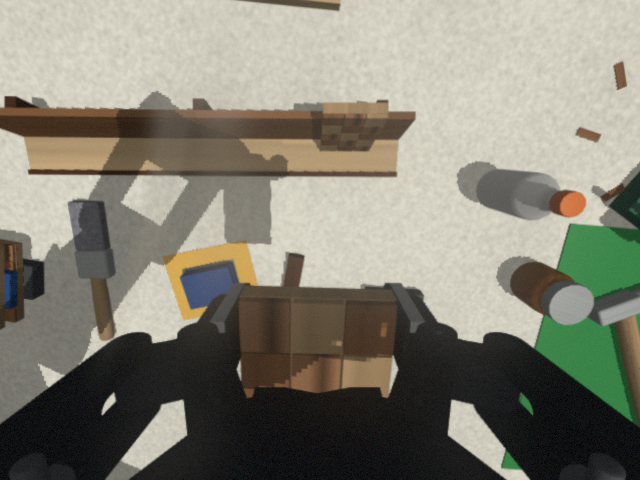

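This view shows the whole rack, with its front edge running (28,172)–(397,176), panel 1 at (352,126), and the pile square on the pad at (210,283). I'll use it to refine the rack pose.

```bash
python3 - <<'E'
from h import *
s=snap('wrist')
g=cv2.cvtColor(s["pixels"],cv2.COLOR_RGB2GRAY)
# front lower edge of lip per column: dark->bright transition below ledge
pts=[]
for u in range(40,390,10):
    col=g[150:200,u].astype(int); k=np.argmin(col[:40]); 
    d=np.diff(col[k:k+8]); pts.append((u,150+k+np.argmax(d)+.5))
pts=np.array(pts); A=np.polyfit(pts[:,0],pts[:,1],1); r=pts[:,1]-np.polyval(A,pts[:,0]); ok=abs(r)<2
P=onz(s,pts[ok],0.0); c=np.polyfit(P[:,1],P[:,0],1); print(A, ok.sum(), "yaw",-np.degrees(np.arctan(c[0])))
print(P[[0,-1]]*1000)
print("ends",onz(s,[(28,174),(397,177)],0.0)*1000)
E
```

```text
[7.08683473e-03 1.71383193e+02] 34 yaw 4.642935161252598
[[ 575.91326733  196.04759802    0.        ]
 [ 611.84323489 -243.34715002    0.        ]]
ends [[ 571.31899101  211.68580363    0.        ]
 [ 609.26266534 -266.18674461    0.        ]]
```

```bash
cat >> kin.py <<'E'
RK[2]=4.7
def seat(k,up=40,g=24,back=0,lift=0,p=75):
    "slots k=0..3 from the right; relative to the measured first seating"
    R=Rrack(p); th=np.radians(4.7)
    b=np.array([.6933,-.190,.1037])+k*.110*np.array([-np.sin(th),np.cos(th),0])
    return b+R.apply([up-40,0,(24-g)*-1-back])/1000+np.array([0,0,lift/1000]),R
E
python3 -m crank '[{"grip":0.7,"offset":[0,0,0],"angular":[0,5,0]},{"grip":0.7,"offset":[0,0,0],"angular":[0,12,0]},{"grip":0.7,"offset":[0,0,0],"angular":[0,20,0]},{"grip":0.7,"offset":[0,0,0],"angular":[0,28,0]},{"grip":0.7,"offset":[0,0,0],"angular":[0,36,0]},{"grip":0.7,"offset":[0,0,0],"angular":[0,43,0]},{"grip":0.7,"offset":[0,0,0],"angular":[0,50,0]},{"grip":0.7,"offset":[0,0,0],"angular":[0,57,0]},{"grip":0.7,"offset":[0,0,0],"angular":[0,64,0]},{"grip":0.7,"offset":[0,0,0],"angular":[0,70,0]}]'
python3 -m crank '[{"grip":0.7,"offset":[0,0,0],"angular":[0,8,0]},{"grip":0.7,"offset":[0,0,0],"angular":[0,14,0]},{"grip":0.7,"offset":[0,0,0],"angular":[0,14,0]},{"grip":0.7,"offset":[0,0,0],"angular":[0,14,0]}]'
python3 - <<'E'
from h import *; from kin import *
s,R=state();print(s['q'].round(3),s['finger_gap'])
pos,R=seat(1,up=41.5,g=23,back=60,lift=80); to(pos,R)
E
```

```text
t: 33.0
tcp_pos: [0.5639, -0.159, 0.2916]
tool_rot: [0.87, 0.041, 0.49, -0.037]
force: [0.3, 0.6, -0.7]
finger_gap: 0.691
t: 33.4
tcp_pos: [0.5647, -0.159, 0.2907]
tool_rot: [0.806, 0.035, 0.589, -0.044]
force: [-0.0, -0.3, -0.5]
finger_gap: 0.694
[-0.926  0.513  2.257  1.96   1.099 -1.18 ] 0.6938093861893415
offset [-66.7 -64.   93.4] angular [-2.   2.6 -1.2] t 33.4
```

```bash
python3 -m crank '[{"grip":0.7,"offset":[0,-20,10],"angular":[-2,2.6,-1.2]},{"grip":0.7,"offset":[-5,-45,25],"angular":[-2,2.6,-1.2]},{"grip":0.7,"offset":[-20,-62,50],"angular":[-2,2.6,-1.2]},{"grip":0.7,"offset":[-45,-64,75],"angular":[-2,2.6,-1.2]},{"grip":0.7,"offset":[-63,-64,90],"angular":[-2,2.6,-1.2]},{"grip":0.7,"offset":[-66.7,-64,93],"angular":[-2,2.6,-1.2]},{"grip":0.7,"offset":[-66.7,-64,93],"angular":[-2,2.6,-1.2]},{"grip":0.7,"offset":[-66.7,-64,93],"angular":[-2,2.6,-1.2]}]'
python3 - <<'E'
from h import *; from kin import *
s,R=state();print(s['q'].round(3),s['finger_gap'])
pos,R=seat(1,up=41.5,g=23,back=60,lift=80); to(pos,R)
pos,R=seat(1,up=41.5,g=23,back=15,lift=8); to(pos,R)
E
```

```text
t: 34.2
tcp_pos: [0.6269, -0.0853, 0.2052]
tool_rot: [0.79, 0.035, 0.612, -0.023]
force: [-0.4, -0.7, -0.9]
finger_gap: 0.691
[-0.624  0.814  2.261  2.423  1.267 -1.532] 0.6910341591136352
offset [-4.3 -0.2  0.2] angular [ 0.  -0.5  0.4] t 34.2
offset [-74.4  -0.8  63.2] angular [ 0.  -0.5  0.4] t 34.2
```

```bash
python3 -m crank '[{"grip":0.7,"offset":[-10,-0.8,20],"angular":[0,-0.5,0.4]},{"grip":0.7,"offset":[-25,-0.8,40],"angular":[0,-0.5,0.4]},{"grip":0.7,"offset":[-45,-0.8,57],"angular":[0,-0.5,0.4]},{"grip":0.7,"offset":[-63,-0.8,62],"angular":[0,-0.5,0.4]},{"grip":0.7,"offset":[-72,-0.8,63],"angular":[0,-0.5,0.4]},{"grip":0.7,"offset":[-74.4,-0.8,63],"angular":[0,-0.5,0.4]},{"grip":0.7,"offset":[-74.4,-0.8,63],"angular":[0,-0.5,0.4]}]'
python3 - <<'E'
from h import *; from kin import *
s,R=state()
pos,R=seat(1,up=41.5,g=23); to(pos,R)
snap('wrist','w23.png')
E
```

```text
t: 34.9
tcp_pos: [0.6685, -0.082, 0.1162]
tool_rot: [0.793, 0.031, 0.608, -0.025]
force: [-1.1, -0.3, 0.1]
finger_gap: 0.692
offset [-6.4 -0.4 17.5] angular [ 0.1  0.1 -0.1] t 34.9
```

View pics/w23.png

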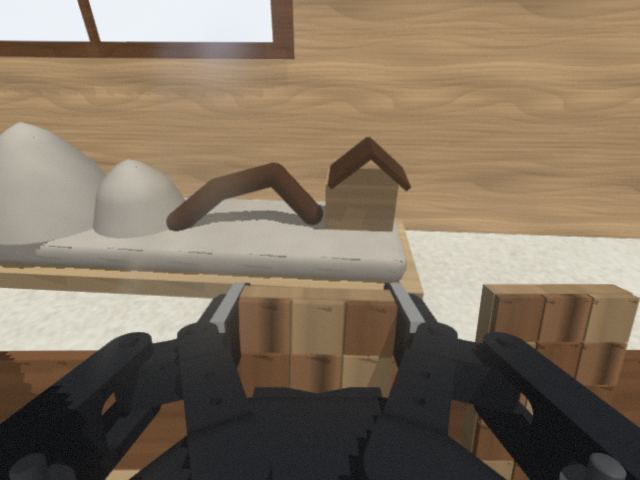

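Plenty of room beside panel 1 at (557,340). Advancing to the board.

```bash
python3 -m crank '[{"grip":0.7,"offset":[0,-0.4,5],"angular":[0,0,0]},{"grip":0.7,"offset":[0,-0.4,10],"angular":[0,0,0]},{"grip":0.7,"offset":[0,-0.4,14],"angular":[0,0,0]},{"grip":0.7,"offset":[0,-0.4,16],"angular":[0,0,0]},{"grip":0.7,"offset":[0,-0.4,16],"angular":[0,0,0]}]'
python3 -m crank '[{"grip":0.7,"offset":[-2,0,0.8],"angular":[0,0,0]},{"grip":0.7,"offset":[-4,0,1.4],"angular":[0,0,0]},{"grip":0.7,"offset":[-5,0,1.6],"angular":[0,0,0]},{"grip":0.7,"offset":[-5,0,1.6],"angular":[0,0,0]}]'
```

```text
t: 35.45
tcp_pos: [0.6847, -0.0797, 0.1114]
tool_rot: [0.793, 0.032, 0.608, -0.025]
force: [-0.4, -0.3, -1.2]
finger_gap: 0.691
t: 35.85
tcp_pos: [0.6845, -0.0799, 0.106]
tool_rot: [0.793, 0.032, 0.608, -0.025]
force: [0.4, 0.3, 1.2]
finger_gap: 0.688
```

```bash
python3 -m crank '[{"grip":0.7,"offset":[-0.7,0,1],"angular":[0,0,0]},{"grip":0.7,"offset":[-1.2,0,1.8],"angular":[0,0,0]},{"grip":0.7,"offset":[-1.2,0,1.8],"angular":[0,0,0]}]'
python3 -m crank '[{"grip":0.7,"offset":[-0.5,0,0.5],"angular":[0,0,0]},{"grip":0.7,"offset":[-1,0,1],"angular":[0,0,0]},{"grip":0.7,"offset":[-1,0,1],"angular":[0,0,0]}]'
```

```text
t: 36.15
tcp_pos: [0.6851, -0.0799, 0.1059]
tool_rot: [0.793, 0.031, 0.608, -0.025]
force: [-9.2, -1.2, 8.7]
finger_gap: 0.688
t: 36.45
tcp_pos: [0.6853, -0.0798, 0.1058]
tool_rot: [0.792, 0.03, 0.609, -0.025]
force: [-13.3, -3.7, 12.1]
finger_gap: 0.695
```

Firm contact with both board and ledge. Releasing while easing off the push, then retreating.

```bash
python3 -m crank '[{"grip":0.7,"offset":[0.8,0,-0.8],"angular":[0,0,0]},{"grip":0.26,"offset":[0.8,0,-0.8],"angular":[0,0,0]},{"grip":0.2,"offset":[0.8,0,-0.8],"angular":[0,0,0]},{"grip":0.1,"offset":[0.8,0,-0.8],"angular":[0,0,0]},{"grip":0.1,"offset":[0.8,0,-1],"angular":[0,0,0]},{"grip":0.1,"offset":[0.8,0,-12],"angular":[0,0,0]},{"grip":0.1,"offset":[0.8,0,-35],"angular":[0,0,0]},{"grip":0.1,"offset":[0.8,0,-65],"angular":[0,0,0]},{"grip":0.1,"offset":[0.8,0,-75],"angular":[0,0,0]},{"grip":0.1,"offset":[0.8,0,-75],"angular":[0,0,0]}]'
python3 - <<'E'
from h import *; from kin import *
s=snap('side','s24.png');im=cv2.imread('pics/s24.png'); cv2.imwrite('pics/z24.png',cv2.resize(im[200:330,300:440],(640,594),interpolation=cv2.INTER_CUBIC))
snap('wrist','w24.png')
to([.55,-.09,.30],Rrack(75))
E
```

```text
t: 37.45
tcp_pos: [0.6135, -0.0863, 0.1231]
tool_rot: [0.794, 0.03, 0.607, -0.025]
force: [0.6, -0.9, -0.7]
finger_gap: 0.903
offset [ 153.7   -1.5 -109. ] angular [ 0.1  0.1 -0.1] t 37.5
```

View pics/z24.png

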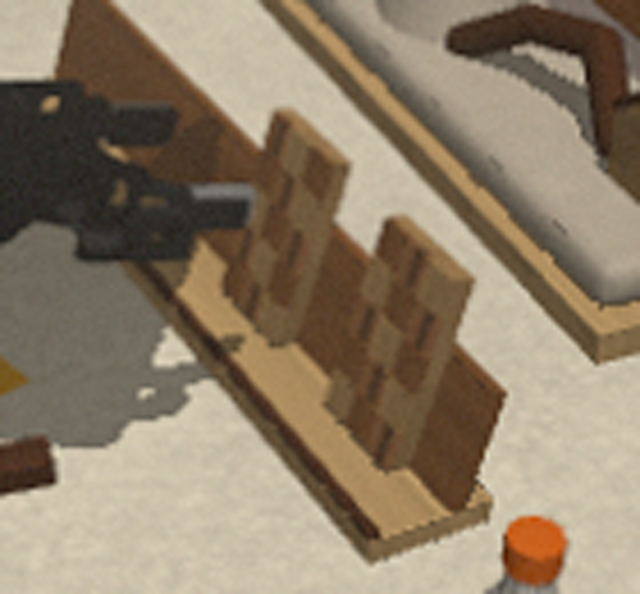

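View pics/w24.png

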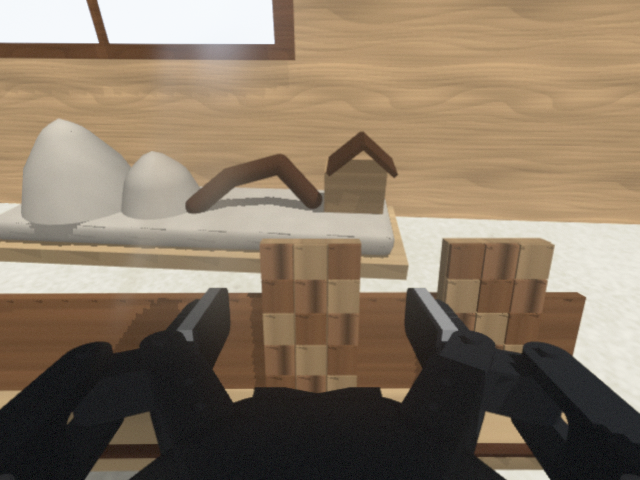

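Two panels stand side by side at (310,315) and (495,290). Un-pitching and heading to stack B.

```bash
python3 -m crank '[{"grip":0,"offset":[20,0,-20],"angular":[0,0,0]},{"grip":0,"offset":[55,0,-50],"angular":[0,0,0]},{"grip":0,"offset":[95,0,-80],"angular":[0,-4,0]},{"grip":0,"offset":[130,0,-100],"angular":[0,-10,0]},{"grip":0,"offset":[154,-1,-109],"angular":[0,-17,0]},{"grip":0,"offset":[154,-1,-109],"angular":[0,-24,0]},{"grip":0,"offset":[154,-1,-109],"angular":[0,-31,0]},{"grip":0,"offset":[154,-1,-109],"angular":[0,-38,0]},{"grip":0,"offset":[154,-1,-109],"angular":[0,-45,0]},{"grip":0,"offset":[154,-1,-109],"angular":[0,-52,0]}]'
python3 - <<'E'
from h import *
s,R=state();print(s['q'].round(3))
to([.478,.245,.135],fwd(-7.3))
E
```

```text
t: 38.55
tcp_pos: [0.5507, -0.0795, 0.2975]
tool_rot: [0.93, 0.054, 0.361, -0.051]
force: [0.2, -0.2, -0.5]
finger_gap: 0.999
[-0.628  0.209  2.038  1.051  0.613  0.02 ]
offset [-142.6 -321.7  114.6] angular [ -8.7 -41.9  13.3] t 38.5
```

```bash
python3 -m crank '[{"grip":0,"offset":[-15,-20,0],"angular":[-1,-8,1]},{"grip":0,"offset":[-30,-50,10],"angular":[-3,-16,4]},{"grip":0,"offset":[-50,-95,20],"angular":[-5,-24,7]},{"grip":0,"offset":[-70,-140,35],"angular":[-7,-32,10]},{"grip":0,"offset":[-90,-185,50],"angular":[-8.7,-40,13.3]},{"grip":0,"offset":[-110,-230,70],"angular":[-8.7,-42,13.3]},{"grip":0,"offset":[-128,-275,90],"angular":[-8.7,-42,13.3]},{"grip":0,"offset":[-140,-310,108],"angular":[-8.7,-42,13.3]},{"grip":0,"offset":[-142.6,-321.7,114.6],"angular":[-8.7,-42,13.3]},{"grip":0,"offset":[-142.6,-321.7,114.6],"angular":[-8.7,-42,13.3]}]'
python3 -m crank '[{"grip":0,"offset":[0,0,0],"angular":[0,0,0]},{"grip":0,"offset":[0,0,0],"angular":[0,0,0]}]'
python3 - <<'E'
from h import *
s=snap('wrist','w25.png');st,R=state();print(st['tcp_pos'],st['q'].round(3)); wd(s,.062); bl(s,.048)
to([.478,.245,.135],fwd(-7.3))
E
```

```text
t: 39.55
tcp_pos: [0.4815, 0.2319, 0.1422]
tool_rot: [0.998, -0.063, 0.001, -0.002]
force: [0.7, -0.2, -0.5]
finger_gap: 1.0
t: 39.75
tcp_pos: [0.4797, 0.2303, 0.1422]
tool_rot: [0.998, -0.062, -0.001, -0.001]
force: [0.1, -0.4, 0.4]
finger_gap: 1.002
[0.4804464  0.22924657 0.1428919 ] [0.234 0.53  1.75  0.003 0.86  1.929]
wood [  328     0   312   103 21907] [463.   37.5] [606.8 116.5 176.6  56.6 -85.6]
wood [ 533  164  107  140 5845] [580.  231.4] [463.8  38.6  79.8  69.   16. ]
wood [   0  206   82  109 6266] [ 31.3 256.6] [493.4 439.2  87.7  52.5 -40.7]
wood [  253   223    86   148 11825] [296.1 295.8] [441.7 250.6 117.7  59.8  -7.3]
blue [ 576  196   64   84 3828] [612.1 240. ] [453.8  16.3  57.1  44.2  11.8]
blue [337 273   7  58 337] [340.1 301. ] [429.9 218.5  48.7   4.6  -7.5]
offset [ -4.4 -15.3   7.9] angular [-0.1 -0.   0.1] t 39.8
```

View pics/w25.png

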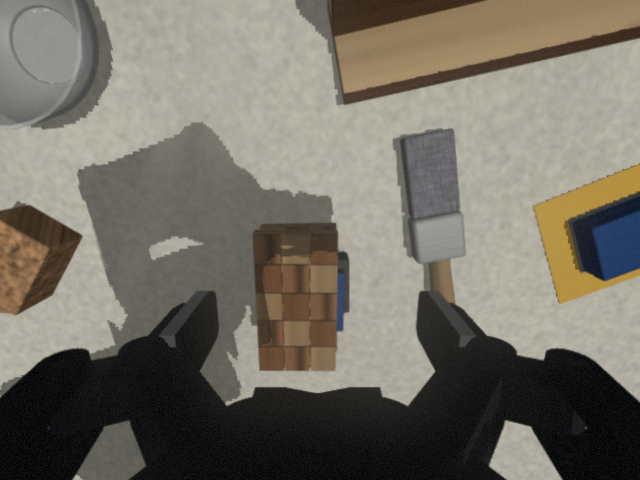

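Panel B2's top spans columns 254–338 and rows 233–370. The pile is at the right edge, around (605,240).

```bash
python3 - <<'E'
from h import *
s=snap('wrist');st,R=state()
P=onz(s,[(254,233.5),(338,233),(335.5,370),(260,370)],.062)
print("centre",P.mean(0)*1000, "edge",np.linalg.norm(P-np.roll(P,-1,0),axis=1)*1000)
d=P[:2].mean(0)-P[2:].mean(0); y=np.arctan2(d[1],d[0]);print("yaw",np.degrees(y))
c=P.mean(0)+.0405*np.array([np.cos(y),np.sin(y),0]); to([c[0],c[1],.031],fwd(np.degrees(y))); print(c)
E
```

```text
centre [438.69132867 249.80428799  62.        ] edge [ 58.41994144 110.58503258  59.05620239 110.2580656 ]
yaw -7.446838174317548
offset [ -4.2 -15.3 112.4] angular [-0.2 -0.   0.1] t 39.9
[0.47884973 0.24455524 0.062     ]
```

```bash
python3 -m crank '[{"grip":0,"offset":[-4,-10,5],"angular":[0,0,0]},{"grip":0,"offset":[-4,-15,25],"angular":[0,0,0]},{"grip":0,"offset":[-4.2,-15.3,55],"angular":[0,0,0]},{"grip":0,"offset":[-4.2,-15.3,85],"angular":[0,0,0]},{"grip":0,"offset":[-4.2,-15.3,106],"angular":[0,0,0]},{"grip":0,"offset":[-4.2,-15.3,112],"angular":[0,0,0]},{"grip":0,"offset":[-4.2,-15.3,112],"angular":[0,0,0]},{"grip":0,"offset":[-4.2,-15.3,112],"angular":[0,0,0]}]'
python3 - <<'E'
from h import *
s=snap('wrist','w26.png');st,R=state(); print(st['tcp_pos'])
to([.47885,.2446,.031],fwd(-7.4))
E
```

```text
t: 40.65
tcp_pos: [0.4789, 0.2445, 0.0317]
tool_rot: [0.998, -0.065, 0.001, -0.002]
force: [-0.1, 0.1, -0.8]
finger_gap: 1.002
[0.47902444 0.24464616 0.03194246]
offset [-0.2  0.1  0.9] angular [-0.2 -0.1  0. ] t 40.7
```

View pics/w26.png

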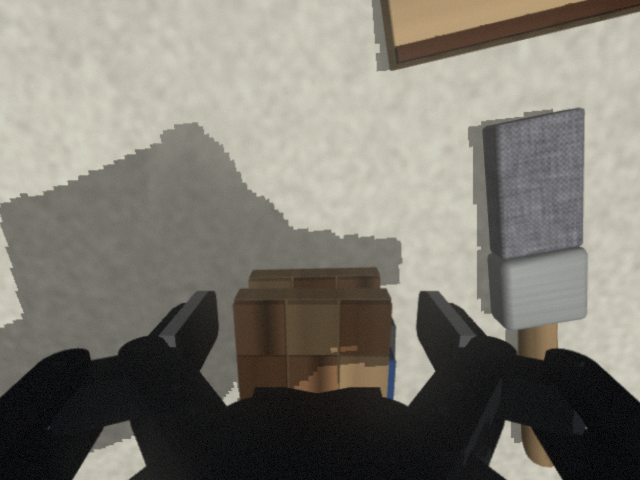

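Well aligned. Grip and lift.

```bash
python3 -m crank '[{"grip":0.7,"offset":[0,0,0],"angular":[0,0,0]},{"grip":0.7,"offset":[0,0,0],"angular":[0,0,0]},{"grip":0.7,"offset":[0,0,0],"angular":[0,0,0]},{"grip":0.7,"offset":[0,0,0],"angular":[0,0,0]},{"grip":0.7,"offset":[0,0,0],"angular":[0,0,0]},{"grip":0.7,"offset":[0,0,0],"angular":[0,0,0]},{"grip":0.7,"offset":[0,0,-3],"angular":[0,0,0]},{"grip":0.7,"offset":[0,0,-15],"angular":[0,0,0]},{"grip":0.7,"offset":[0,0,-45],"angular":[0,0,0]},{"grip":0.7,"offset":[0,0,-80],"angular":[0,0,0]}]' 60
python3 - <<'E'
from h import *; from kin import *
s,R=state();print(s['finger_gap']); snap('wrist','w27.png')
to([.57,-.15,.30],Rrack(0))
E
```

```text
t: 41.7
tcp_pos: [0.4769, 0.2441, 0.1111]
tool_rot: [0.998, -0.064, -0.002, -0.001]
force: [-0.1, -0.2, 0.6]
finger_gap: 0.691
0.6909773355185062
offset [ 140.4  379.7 -184.3] angular [ -0.3  -0.4 -12. ] t 41.8
```

View pics/w27.png

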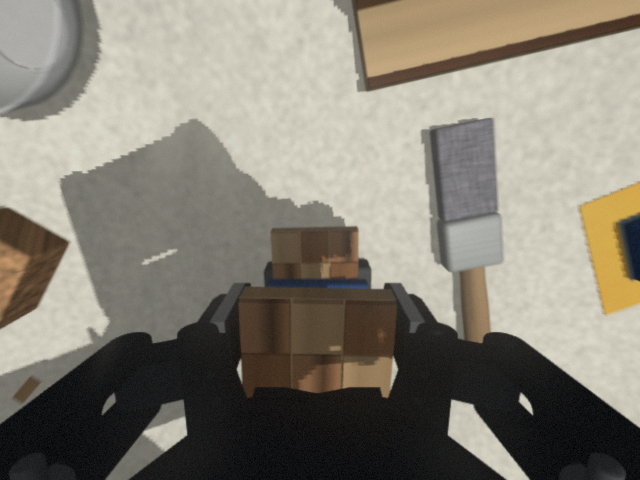

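```bash
python3 -m crank '[{"grip":0.7,"offset":[10,20,-40],"angular":[0,0,-2]},{"grip":0.7,"offset":[25,55,-75],"angular":[0,0,-4]},{"grip":0.7,"offset":[45,95,-105],"angular":[0,0,-6]},{"grip":0.7,"offset":[60,137,-130],"angular":[0,0,-8]},{"grip":0.7,"offset":[75,180,-150],"angular":[0,0,-10]},{"grip":0.7,"offset":[90,225,-165],"angular":[0,0,-12]},{"grip":0.7,"offset":[105,270,-175],"angular":[0,0,-12]},{"grip":0.7,"offset":[120,315,-182],"angular":[0,0,-12]},{"grip":0.7,"offset":[133,355,-184],"angular":[0,0,-12]},{"grip":0.7,"offset":[140,380,-184],"angular":[0,0,-12]}]'
python3 -m crank '[{"grip":0.7,"offset":[0,0,0],"angular":[0,4,0]},{"grip":0.7,"offset":[0,0,0],"angular":[0,10,0]},{"grip":0.7,"offset":[0,0,0],"angular":[0,18,0]},{"grip":0.7,"offset":[0,0,0],"angular":[0,26,0]},{"grip":0.7,"offset":[0,0,0],"angular":[0,34,0]},{"grip":0.7,"offset":[0,0,0],"angular":[0,42,0]},{"grip":0.7,"offset":[0,0,0],"angular":[0,50,0]},{"grip":0.7,"offset":[0,0,0],"angular":[0,58,0]},{"grip":0.7,"offset":[0,0,0],"angular":[0,66,0]},{"grip":0.7,"offset":[0,0,0],"angular":[0,74,0]}]'
python3 -m crank '[{"grip":0.7,"offset":[0,0,0],"angular":[0,8,0]},{"grip":0.7,"offset":[0,0,0],"angular":[0,14,0]},{"grip":0.7,"offset":[0,0,0],"angular":[0,14,0]},{"grip":0.7,"offset":[0,0,0],"angular":[0,14,0]}]'
python3 - <<'E'
from h import *; from kin import *
s,R=state();print(s['q'].round(3),s['finger_gap'])
pos,R=seat(2,up=40.5,g=23.5,back=60,lift=80); to(pos,R)
E
```

```text
t: 42.75
tcp_pos: [0.5688, -0.1546, 0.2949]
tool_rot: [0.999, 0.039, 0.001, -0.0]
force: [1.1, 0.2, -0.9]
finger_gap: 0.692
t: 43.75
tcp_pos: [0.5686, -0.1447, 0.2927]
tool_rot: [0.879, 0.044, 0.473, -0.039]
force: [-0.1, 0.3, -1.2]
finger_gap: 0.692
t: 44.15
tcp_pos: [0.5685, -0.1448, 0.2904]
tool_rot: [0.817, 0.037, 0.574, -0.047]
force: [0.0, -0.5, -1.0]
finger_gap: 0.692
[-0.884  0.482  2.249  1.957  1.037 -1.132] 0.6915575966003646
offset [ -67.4 -159.5   96.2] angular [-2.4  4.8 -1.3] t 44.1
```

```bash
python3 -m crank '[{"grip":0.7,"offset":[5,-25,0],"angular":[-2.4,4.8,-1.3]},{"grip":0.7,"offset":[5,-65,5],"angular":[-2.4,4.8,-1.3]},{"grip":0.7,"offset":[0,-110,20],"angular":[-2.4,4.8,-1.3]},{"grip":0.7,"offset":[-15,-145,45],"angular":[-2.4,4.8,-1.3]},{"grip":0.7,"offset":[-40,-158,72],"angular":[-2.4,4.8,-1.3]},{"grip":0.7,"offset":[-60,-159.5,92],"angular":[-2.4,4.8,-1.3]},{"grip":0.7,"offset":[-67,-159.5,96],"angular":[-2.4,4.8,-1.3]},{"grip":0.7,"offset":[-67,-159.5,96],"angular":[-2.4,4.8,-1.3]},{"grip":0.7,"offset":[-67,-159.5,96],"angular":[-2.4,4.8,-1.3]}]'
python3 - <<'E'
from h import *; from kin import *
s,R=state();print(s['q'].round(3),s['finger_gap'])
pos,R=seat(2,up=40.5,g=23.5,back=60,lift=80); to(pos,R)
pos,R=seat(2,up=40.5,g=23.5,back=15,lift=8); to(pos,R)
E
```

```text
t: 45.05
tcp_pos: [0.6176, 0.0242, 0.2026]
tool_rot: [0.791, 0.033, 0.611, -0.024]
force: [0.6, 0.1, 0.1]
finger_gap: 0.69
[-0.339  0.842  2.331  2.725  1.343 -1.587] 0.6900105519798271
offset [-2.7 -0.4  0.3] angular [ 0.1 -0.3  0.2] t 45.0
offset [-72.7  -0.6  63.5] angular [ 0.1 -0.3  0.2] t 45.0
```

```bash
python3 -m crank '[{"grip":0.7,"offset":[-10,-0.6,20],"angular":[0,-0.3,0.2]},{"grip":0.7,"offset":[-25,-0.6,40],"angular":[0,-0.3,0.2]},{"grip":0.7,"offset":[-45,-0.6,57],"angular":[0,-0.3,0.2]},{"grip":0.7,"offset":[-62,-0.6,62],"angular":[0,-0.3,0.2]},{"grip":0.7,"offset":[-71,-0.6,63],"angular":[0,-0.3,0.2]},{"grip":0.7,"offset":[-72.7,-0.6,63.5],"angular":[0,-0.3,0.2]},{"grip":0.7,"offset":[-72.7,-0.6,63.5],"angular":[0,-0.3,0.2]}]'
python3 - <<'E'
from h import *; from kin import *
pos,R=seat(2,up=40.5,g=23.5); to(pos,R)
snap('wrist','w28.png')
E
```

```text
t: 45.75
tcp_pos: [0.66, 0.0276, 0.1154]
tool_rot: [0.793, 0.032, 0.608, -0.024]
force: [-0.9, 0.1, -0.8]
finger_gap: 0.696
offset [-6.8 -0.4 17.4] angular [ 0.1  0.1 -0.1] t 45.8
```

View pics/w28.png

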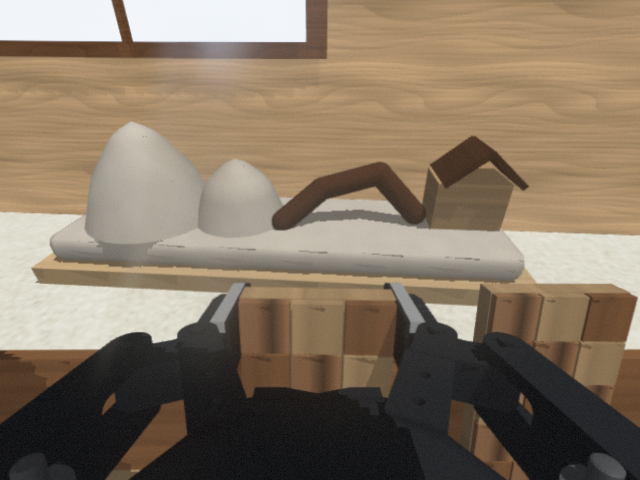

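The panel is held square, with its neighbour at (557,360). Same approach as before.

```bash
python3 -m crank '[{"grip":0.7,"offset":[0,-0.4,5],"angular":[0,0,0]},{"grip":0.7,"offset":[0,-0.4,10],"angular":[0,0,0]},{"grip":0.7,"offset":[0,-0.4,14],"angular":[0,0,0]},{"grip":0.7,"offset":[0,-0.4,15.5],"angular":[0,0,0]},{"grip":0.7,"offset":[-2,-0.4,16],"angular":[0,0,0]},{"grip":0.7,"offset":[-4,-0.4,16.8],"angular":[0,0,0]},{"grip":0.7,"offset":[-5,-0.4,17.3],"angular":[0,0,0]},{"grip":0.7,"offset":[-5,-0.4,17.3],"angular":[0,0,0]}]'
python3 -m crank '[{"grip":0.7,"offset":[-0.5,0,0.5],"angular":[0,0,0]},{"grip":0.7,"offset":[-1,0,1],"angular":[0,0,0]},{"grip":0.7,"offset":[-1,0,1],"angular":[0,0,0]}]'
```

```text
t: 46.6
tcp_pos: [0.6754, 0.03, 0.1059]
tool_rot: [0.793, 0.032, 0.608, -0.025]
force: [-2.1, 0.3, 5.2]
finger_gap: 0.691
t: 46.9
tcp_pos: [0.6756, 0.03, 0.1059]
tool_rot: [0.792, 0.032, 0.609, -0.025]
force: [-7.2, -1.7, 8.9]
finger_gap: 0.69
```

Seated, with -7 N from the board and +9 N from the ledge. Releasing.

```bash
python3 -m crank '[{"grip":0.7,"offset":[0.5,0,-0.4],"angular":[0,0,0]},{"grip":0.26,"offset":[0.5,0,-0.4],"angular":[0,0,0]},{"grip":0.2,"offset":[0.5,0,-0.4],"angular":[0,0,0]},{"grip":0.1,"offset":[0.5,0,-0.4],"angular":[0,0,0]},{"grip":0.1,"offset":[0.5,0,-1],"angular":[0,0,0]},{"grip":0.1,"offset":[0.5,0,-12],"angular":[0,0,0]},{"grip":0.1,"offset":[0.5,0,-35],"angular":[0,0,0]},{"grip":0.1,"offset":[0.5,0,-65],"angular":[0,0,0]},{"grip":0.1,"offset":[0.5,0,-75],"angular":[0,0,0]},{"grip":0.1,"offset":[0.5,0,-75],"angular":[0,0,0]}]'
python3 - <<'E'
from h import *; from kin import *
snap('wrist','w29.png')
to([.55,-.06,.30],Rrack(75))
E
```

```text
t: 47.9
tcp_pos: [0.6025, 0.0238, 0.1234]
tool_rot: [0.794, 0.031, 0.606, -0.025]
force: [-0.5, -0.1, -0.5]
finger_gap: 0.903
offset [ 154.7   78.9 -104.3] angular [ 0.1  0.2 -0.1] t 48.0
```

View pics/w29.png

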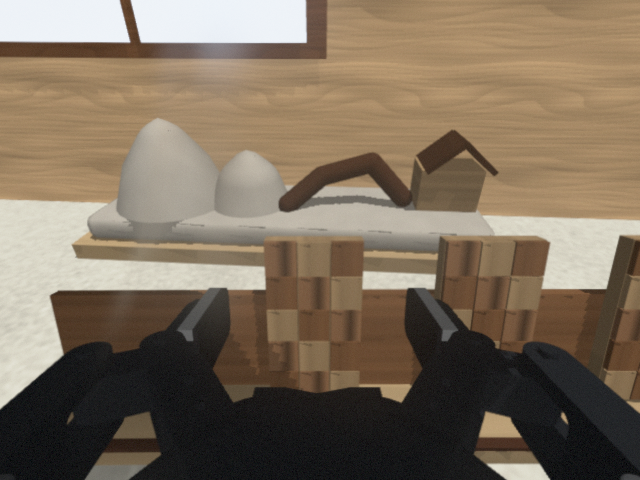

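Three panels are standing. Back out, un-pitch, and look at the pile and stack B's spacer.

```bash
python3 -m crank '[{"grip":0,"offset":[20,5,-20],"angular":[0,0,0]},{"grip":0,"offset":[50,15,-50],"angular":[0,0,0]},{"grip":0,"offset":[90,30,-75],"angular":[0,-4,0]},{"grip":0,"offset":[125,50,-95],"angular":[0,-10,0]},{"grip":0,"offset":[150,70,-104],"angular":[0,-17,0]},{"grip":0,"offset":[154,79,-104],"angular":[0,-24,0]},{"grip":0,"offset":[154,79,-104],"angular":[0,-31,0]},{"grip":0,"offset":[154,79,-104],"angular":[0,-38,0]},{"grip":0,"offset":[154,79,-104],"angular":[0,-45,0]},{"grip":0,"offset":[154,79,-104],"angular":[0,-52,0]}]'
python3 - <<'E'
from h import *
s,R=state();print(s['q'].round(3))
snap('wrist','w30.png')
to([.438,.25,.13],fwd(-7.4))
E
```

```text
t: 48.95
tcp_pos: [0.5518, -0.0442, 0.2953]
tool_rot: [0.918, 0.057, 0.387, -0.067]
force: [0.1, 1.2, -0.8]
finger_gap: 1.004
[-0.584  0.215  2.095  1.247  0.59  -0.142]
offset [-184.1 -296.8   82.6] angular [-10.6 -45.2  13.8] t 49.0
```

View pics/w30.png

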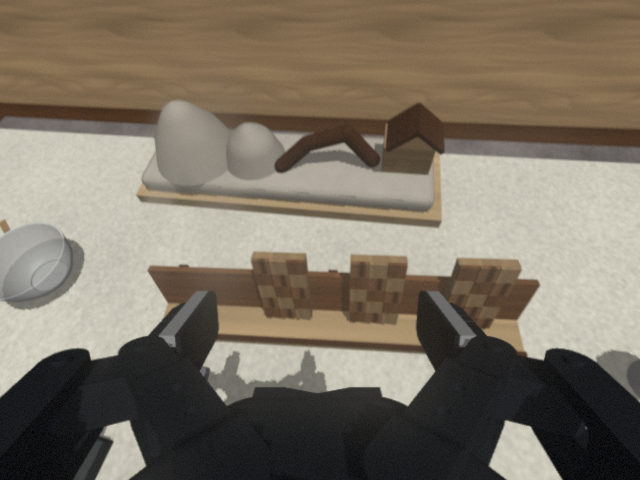

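The three panels stand side by side at columns 283, 378 and 483. Going over spacer B.

```bash
python3 -m crank '[{"grip":0,"offset":[-20,-20,-5],"angular":[-2,-8,2]},{"grip":0,"offset":[-45,-50,-5],"angular":[-4,-16,4]},{"grip":0,"offset":[-70,-90,0],"angular":[-6,-24,7]},{"grip":0,"offset":[-95,-135,10],"angular":[-8,-32,10]},{"grip":0,"offset":[-120,-180,25],"angular":[-10,-40,13]},{"grip":0,"offset":[-145,-225,45],"angular":[-10.6,-45,13.8]},{"grip":0,"offset":[-168,-265,65],"angular":[-10.6,-45,13.8]},{"grip":0,"offset":[-182,-292,80],"angular":[-10.6,-45,13.8]},{"grip":0,"offset":[-184,-297,82],"angular":[-10.6,-45,13.8]},{"grip":0,"offset":[-184,-297,82],"angular":[-10.6,-45,13.8]}]'
python3 -m crank '[{"grip":0,"offset":[0,0,0],"angular":[0,0,0]},{"grip":0,"offset":[0,0,0],"angular":[0,0,0]},{"grip":0,"offset":[0,0,0],"angular":[0,0,0]}]'
python3 - <<'E'
from h import *
s=snap('wrist','w31.png');st,R=state();print(st['tcp_pos']); bl(s,.048)
E
```

```text
t: 50.0
tcp_pos: [0.4477, 0.2231, 0.1482]
tool_rot: [0.998, -0.064, 0.002, -0.005]
force: [1.5, -0.3, 0.2]
finger_gap: 1.003
t: 50.3
tcp_pos: [0.4444, 0.2193, 0.1488]
tool_rot: [0.998, -0.064, 0.001, -0.004]
force: [1.1, 0.2, -0.2]
finger_gap: 0.997
[0.4448088  0.2188866  0.14911606]
blue [ 573  149   67   90 4190] [609.9 195.4] [451.1   8.9  58.   46.6   7. ]
blue [ 238  226   87   63 5158] [281.7 257.7] [434.8 249.4  66.3  50.4  82.8]
```

View pics/w31.png

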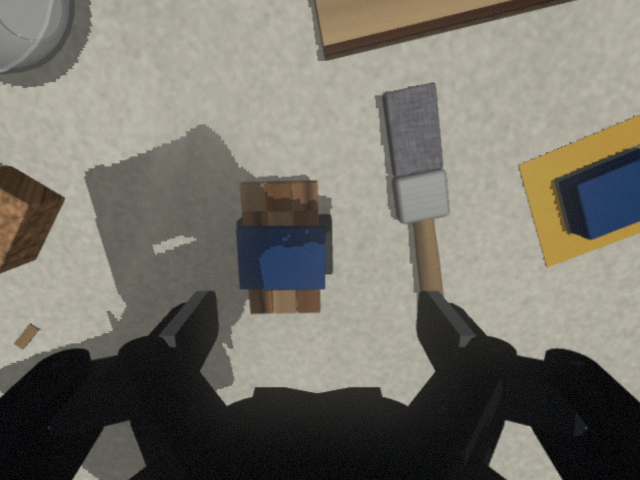

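Spacer B is at (282,257), centre (434.8,249.4), yaw -7.2°.

```bash
python3 -c "
from h import *
to([.4348,.2494,.028],fwd(-7.2))"
```

```text
offset [-14.1 -28.  121.3] angular [-0.5 -0.1 -0.2] t 50.4
```

```bash
python3 -m crank '[{"grip":0,"offset":[-10,-20,10],"angular":[-0.5,0,-0.2]},{"grip":0,"offset":[-14,-28,30],"angular":[-0.5,0,-0.2]},{"grip":0,"offset":[-14,-28,60],"angular":[-0.5,0,-0.2]},{"grip":0,"offset":[-14,-28,92],"angular":[-0.5,0,-0.2]},{"grip":0,"offset":[-14,-28,114],"angular":[-0.5,0,-0.2]},{"grip":0,"offset":[-14,-28,121],"angular":[-0.5,0,-0.2]},{"grip":0,"offset":[-14,-28,121],"angular":[-0.5,0,-0.2]},{"grip":0,"offset":[-14,-28,121],"angular":[-0.5,0,-0.2]}]'
python3 - <<'E'
from h import *
s=snap('wrist','w32.png');st,R=state(); print(st['tcp_pos'])
H=hsv(s);blue=cv2.inRange(H,(100,80,20),(130,255,255))>0
m=max(comps(blue,300),key=lambda c:c[1][4])[0]; print(rect(s,m,.048))
E
```

```text
t: 51.15
tcp_pos: [0.4357, 0.2496, 0.0288]
tool_rot: [0.998, -0.063, 0.002, 0.001]
force: [-0.9, 0.2, -1.0]
finger_gap: 0.998
[0.4357041  0.24979048 0.0290159 ]
[435.  249.6  67.   52.3  82.8]
```

View pics/w32.png

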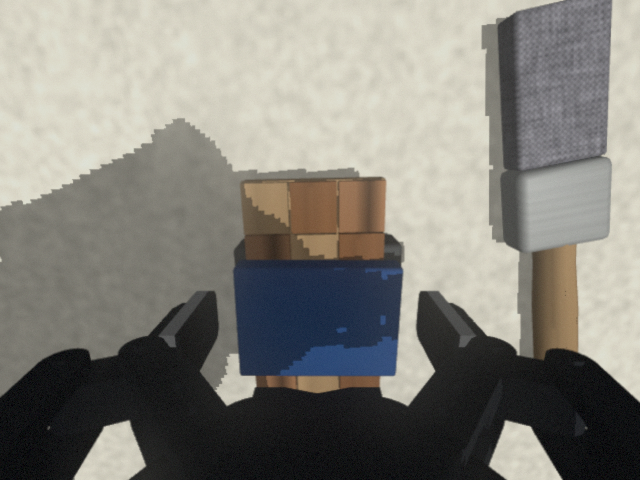

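```bash
python3 -m crank '[{"grip":0,"offset":[-1.2,0,1],"angular":[0,0,0]},{"grip":0.6,"offset":[-1.2,0,1],"angular":[0,0,0]},{"grip":0.6,"offset":[-1.2,0,1],"angular":[0,0,0]},{"grip":0.6,"offset":[-1.2,0,1],"angular":[0,0,0]},{"grip":0.6,"offset":[-1.2,0,1],"angular":[0,0,0]},{"grip":0.6,"offset":[-1.2,0,1],"angular":[0,0,0]},{"grip":0.6,"offset":[-1.2,0,-5],"angular":[0,0,0]},{"grip":0.6,"offset":[-1.2,0,-25],"angular":[0,0,0]},{"grip":0.6,"offset":[-1.2,0,-65],"angular":[0,0,0]},{"grip":0.6,"offset":[-1.2,0,-110],"angular":[0,0,0]}]' 60
python3 -c "
from h import *
to([.388,-.045,.155],fwd(16.3))"
```

```text
t: 52.2
tcp_pos: [0.4318, 0.25, 0.138]
tool_rot: [0.998, -0.063, -0.001, 0.002]
force: [1.0, 0.5, -1.4]
finger_gap: 0.777
offset [ -6.7 298.2 -16. ] angular [  0.2   0.1 -23.5] t 52.2
```

```bash
python3 -m crank '[{"grip":0.6,"offset":[0,25,-5],"angular":[0,0,-5]},{"grip":0.6,"offset":[0,70,-15],"angular":[0,0,-10]},{"grip":0.6,"offset":[0,115,-15],"angular":[0,0,-15]},{"grip":0.6,"offset":[-3,160,-15],"angular":[0,0,-20]},{"grip":0.6,"offset":[-6,205,-15],"angular":[0,0,-23.5]},{"grip":0.6,"offset":[-6.7,250,-15],"angular":[0,0,-23.5]},{"grip":0.6,"offset":[-6.7,285,-15],"angular":[0,0,-23.5]},{"grip":0.6,"offset":[-6.7,298,-15],"angular":[0,0,-23.5]},{"grip":0.6,"offset":[-6.7,298,-15],"angular":[0,0,-23.5]},{"grip":0.6,"offset":[-6.7,298,-15],"angular":[0,0,-23.5]}]'
python3 - <<'E'
from h import *
s=snap('wrist','w33.png');st,R=state(); print(st['tcp_pos']); bl(s,.024)
H=hsv(s);yel=cv2.inRange(H,(18,130,40),(32,255,255))>0
for m,b,c in comps(yel,800): print("yel",rect(s,m,0));
to([.4445,-.027,.0185],fwd(16.3))
E
```

```text
t: 53.2
tcp_pos: [0.389, -0.0443, 0.1533]
tool_rot: [0.99, 0.142, 0.0, 0.001]
force: [1.0, -0.2, -0.7]
finger_gap: 0.776
[ 0.38897532 -0.04379434  0.15330894]
blue [ 272  129   85   63 4610] [314.  157.6] [444.8 -26.7  66.5  48.1 -73.7]
blue [  236   262   165   111 16745] [320.  318.6] [310.6 -68.5 148.8 110.  -74.3]
yel [445.6 -26.9 119.3  99.1 -73.7]
offset [ 57.9  -0.7 134.8] angular [ 0.1 -0.   0. ] t 53.2
```

View pics/w33.png

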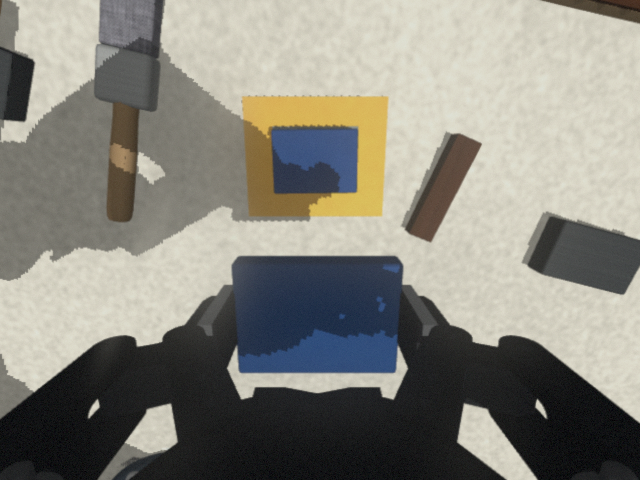

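The pile of two is square on the pad at (315,160), and the held spacer sits in the fingers just like the second one did. Placing.

```bash
python3 -m crank '[{"grip":0.6,"offset":[20,0,0],"angular":[0,0,0]},{"grip":0.6,"offset":[45,-0.5,20],"angular":[0,0,0]},{"grip":0.6,"offset":[57.7,-0.9,60],"angular":[0,0,0]},{"grip":0.6,"offset":[57.7,-0.9,100],"angular":[0,0,0]},{"grip":0.6,"offset":[57.7,-0.9,120],"angular":[0,0,0]},{"grip":0.6,"offset":[57.7,-0.9,129],"angular":[0,0,0]},{"grip":0.6,"offset":[57.7,-0.9,131],"angular":[0,0,0]},{"grip":0.6,"offset":[57.7,-0.9,131],"angular":[0,0,0]},{"grip":0.6,"offset":[57.7,-0.9,131],"angular":[0,0,0]}]'
python3 -c "
from h import *
print(state()[0]['force']);to([.4443,-.0267,.0172],fwd(16.3))"
```

```text
t: 54.15
tcp_pos: [0.4454, -0.0277, 0.0233]
tool_rot: [0.99, 0.142, 0.002, 0.002]
force: [0.2, -0.2, -1.9]
finger_gap: 0.777
[ 0.23512213 -0.19527242 -1.86246775]
offset [-0.8 -1.2  6.1] angular [ 0.2 -0.2  0. ] t 54.1
```

```bash
python3 -m crank '[{"grip":0.6,"offset":[-0.8,-1,2],"angular":[0,0,0]},{"grip":0.6,"offset":[-0.8,-1,4],"angular":[0,0,0]},{"grip":0.6,"offset":[-0.8,-1,5.5],"angular":[0,0,0]},{"grip":0.6,"offset":[-0.8,-1,6.3],"angular":[0,0,0]},{"grip":0.6,"offset":[-0.8,-1,6.3],"angular":[0,0,0]}]'
```

```text
t: 54.65
tcp_pos: [0.4437, -0.027, 0.0164]
tool_rot: [0.99, 0.142, 0.001, 0.001]
force: [-0.7, 1.4, 4.9]
finger_gap: 0.781
```

```bash
python3 -m crank '[{"grip":0.15,"offset":[0,0,-0.2],"angular":[0,0,0]},{"grip":0.0,"offset":[0,0,-0.2],"angular":[0,0,0]},{"grip":0,"offset":[0,0,-0.2],"angular":[0,0,0]},{"grip":0,"offset":[0,0,-10],"angular":[0,0,0]},{"grip":0,"offset":[0,0,-30],"angular":[0,0,0]},{"grip":0,"offset":[-5,0,-70],"angular":[0,0,0]},{"grip":0,"offset":[-20,0,-110],"angular":[0,0,0]},{"grip":0,"offset":[-40,0,-150],"angular":[0,0,0]},{"grip":0,"offset":[-40,0,-150],"angular":[0,0,0]},{"grip":0,"offset":[-40,0,-150],"angular":[0,0,0]}]'
python3 - <<'E'
from h import *
s=snap('wrist','w34.png');st,R=state(); bl(s,.036)
H=hsv(s);yel=cv2.inRange(H,(18,130,40),(32,255,255))>0
for m,b,c in comps(yel,800): print("yel",rect(s,m,0));
to([.478,.245,.12],fwd(-7.4))
E
```

```text
t: 55.65
tcp_pos: [0.4053, -0.0381, 0.1672]
tool_rot: [0.99, 0.142, 0.002, 0.002]
force: [0.4, -0.4, -0.1]
finger_gap: 1.001
blue [ 276  153   82   61 2010] [324.4 173.7] [444.4 -27.7  65.4  48.6 -73.7]
blue [277 203  53  11 390] [300.3 209.4] [421.9 -22.3  43.5   8.4 -73.7]
yel [445.9 -26.7 119.3  98.8 -73.7]
offset [ 149.4 -251.2   45.7] angular [ 0.1 -0.1 23.7] t 55.7
```

View pics/w34.png

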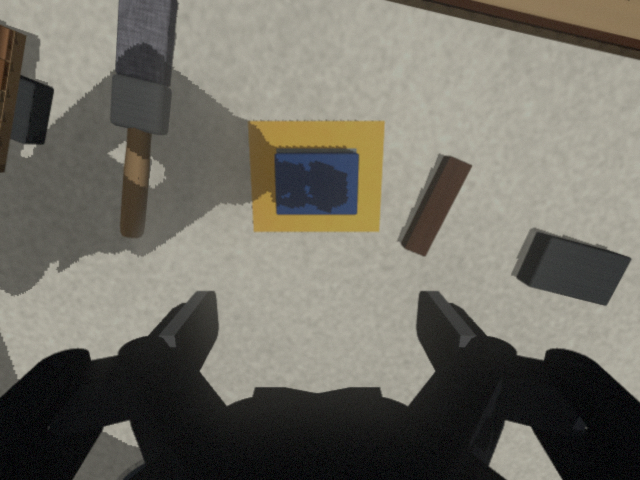

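All three spacers are piled squarely at (316,181). Now the last panel, B1.

```bash
python3 -m crank '[{"grip":0,"offset":[15,-25,0],"angular":[0,0,5]},{"grip":0,"offset":[40,-65,0],"angular":[0,0,10]},{"grip":0,"offset":[65,-105,5],"angular":[0,0,15]},{"grip":0,"offset":[90,-145,10],"angular":[0,0,20]},{"grip":0,"offset":[112,-185,20],"angular":[0,0,23.7]},{"grip":0,"offset":[135,-225,35],"angular":[0,0,23.7]},{"grip":0,"offset":[149,-250,45],"angular":[0,0,23.7]},{"grip":0,"offset":[149.4,-251,45.5],"angular":[0,0,23.7]},{"grip":0,"offset":[149.4,-251,45.5],"angular":[0,0,23.7]},{"grip":0,"offset":[149.4,-251,45.5],"angular":[0,0,23.7]}]'
python3 - <<'E'
from h import *
s=snap('wrist','w35.png');st,R=state();print(st['tcp_pos']); wd(s,.036)
E
```

```text
t: 56.7
tcp_pos: [0.4771, 0.244, 0.119]
tool_rot: [0.998, -0.065, -0.0, 0.002]
force: [-0.5, -0.8, -0.0]
finger_gap: 1.002
[0.47737525 0.24374351 0.11951141]
wood [  348     0   292    94 17892] [472.7  33.2] [605.5 121.3 166.9  51.6 -85.8]
wood [ 568  176   72  134 5158] [603.4 241.2] [450.8  35.7  87.8  47.5  16. ]
wood [   0  207   77  121 6025] [ 28.1 262. ] [485.8 460.4  95.2  51.  -41.2]
wood [  272   224    85   142 11224] [315.1 293.3] [437.9 250.2 113.   60.2  -6. ]
```

View pics/w35.png

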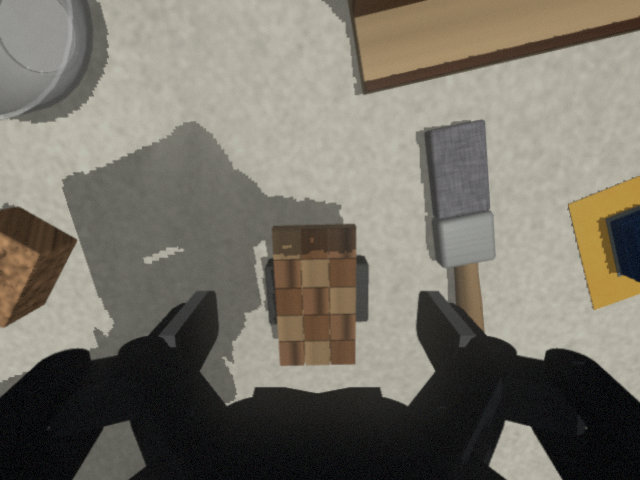

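Panel B1 lies on its base, with its top at columns 273–356 and rows 230–365.

```bash
python3 - <<'E'
from h import *
s=snap('wrist');st,R=state()
P=onz(s,[(273,230),(356,229.5),(355,364),(279.5,365)],.036)
print("centre",P.mean(0)*1000, "edge",np.linalg.norm(P-np.roll(P,-1,0),axis=1)*1000)
d=P[:2].mean(0)-P[2:].mean(0); y=np.arctan2(d[1],d[0]);print("yaw",np.degrees(y))
c=P.mean(0)+.041*np.array([np.cos(y),np.sin(y),0]); print(c);to([c[0],c[1],.006],fwd(np.degrees(y)))
E
```

```text
centre [436.29242386 249.75626828  36.        ] edge [ 58.21325745 109.00485395  59.44416259 109.44396442]
yaw -6.400936754433709
[0.47703683 0.24518538 0.036     ]
offset [ -0.8  -1.7 113.9] angular [ 0.1 -0.  -1.1] t 56.8
```

```bash
python3 -m crank '[{"grip":0,"offset":[-0.8,-1.7,15],"angular":[0,0,-1.1]},{"grip":0,"offset":[-0.8,-1.7,45],"angular":[0,0,-1.1]},{"grip":0,"offset":[-0.8,-1.7,80],"angular":[0,0,-1.1]},{"grip":0,"offset":[-0.8,-1.7,105],"angular":[0,0,-1.1]},{"grip":0,"offset":[-0.8,-1.7,114],"angular":[0,0,-1.1]},{"grip":0,"offset":[-0.8,-1.7,114],"angular":[0,0,-1.1]},{"grip":0,"offset":[-0.8,-1.7,114],"angular":[0,0,-1.1]}]'
python3 - <<'E'
from h import *
s=snap('wrist','w36.png')
to([.477,.2452,.006],fwd(-6.4))
E
```

```text
t: 57.5
tcp_pos: [0.4783, 0.2462, 0.0069]
tool_rot: [0.998, -0.055, 0.002, 0.001]
force: [0.8, 0.2, 0.3]
finger_gap: 1.0
offset [-1.4  1.4  1.3] angular [ 0.1 -0.2  0.1] t 57.5
```

View pics/w36.png

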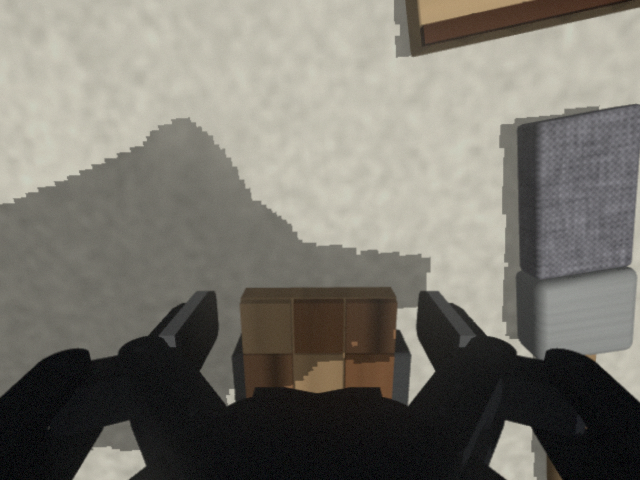

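Aligned apart from about 1.4 mm. Correct, grip and lift.

```bash
python3 -m crank '[{"grip":0,"offset":[-1.4,1,1],"angular":[0,0,0]},{"grip":0.7,"offset":[-1.4,1,1],"angular":[0,0,0]},{"grip":0.7,"offset":[-1.4,1,1],"angular":[0,0,0]},{"grip":0.7,"offset":[-1.4,1,1],"angular":[0,0,0]},{"grip":0.7,"offset":[-1.4,1,1],"angular":[0,0,0]},{"grip":0.7,"offset":[-1.4,1,1],"angular":[0,0,0]},{"grip":0.7,"offset":[-1.4,1,1],"angular":[0,0,0]},{"grip":0.7,"offset":[-1.4,1,-2],"angular":[0,0,0]},{"grip":0.7,"offset":[-1.4,1,-15],"angular":[0,0,0]},{"grip":0.7,"offset":[-1.4,1,-50],"angular":[0,0,0]}]' 60
python3 - <<'E'
from h import *; from kin import *
s,R=state();print(s['finger_gap'])
to([.57,-.15,.30],Rrack(0))
E
```

```text
t: 58.55
tcp_pos: [0.4738, 0.2451, 0.0548]
tool_rot: [0.998, -0.055, -0.002, 0.002]
force: [-0.0, 0.6, -0.9]
finger_gap: 0.688
0.6881971907832223
offset [ 137.8  383.2 -244.2] angular [  0.2   0.3 -11. ] t 58.5
```

```bash
python3 -m crank '[{"grip":0.7,"offset":[5,10,-45],"angular":[0,0,-2]},{"grip":0.7,"offset":[15,30,-88],"angular":[0,0,-4]},{"grip":0.7,"offset":[30,60,-125],"angular":[0,0,-6]},{"grip":0.7,"offset":[45,95,-155],"angular":[0,0,-8]},{"grip":0.7,"offset":[62,135,-180],"angular":[0,0,-10]},{"grip":0.7,"offset":[78,178,-202],"angular":[0,0,-11]},{"grip":0.7,"offset":[95,222,-220],"angular":[0,0,-11]},{"grip":0.7,"offset":[110,268,-234],"angular":[0,0,-11]},{"grip":0.7,"offset":[125,315,-242],"angular":[0,0,-11]},{"grip":0.7,"offset":[136,360,-244],"angular":[0,0,-11]}]'
python3 -m crank '[{"grip":0.7,"offset":[0,20,0],"angular":[0,4,0]},{"grip":0.7,"offset":[0,20,0],"angular":[0,10,0]},{"grip":0.7,"offset":[0,20,0],"angular":[0,18,0]},{"grip":0.7,"offset":[0,20,0],"angular":[0,26,0]},{"grip":0.7,"offset":[0,20,0],"angular":[0,34,0]},{"grip":0.7,"offset":[0,20,0],"angular":[0,42,0]},{"grip":0.7,"offset":[0,20,0],"angular":[0,50,0]},{"grip":0.7,"offset":[0,20,0],"angular":[0,58,0]},{"grip":0.7,"offset":[0,20,0],"angular":[0,66,0]},{"grip":0.7,"offset":[0,20,0],"angular":[0,74,0]}]'
python3 -m crank '[{"grip":0.7,"offset":[0,0,0],"angular":[0,8,0]},{"grip":0.7,"offset":[0,0,0],"angular":[0,14,0]},{"grip":0.7,"offset":[0,0,0],"angular":[0,14,0]},{"grip":0.7,"offset":[0,0,0],"angular":[0,14,0]}]'
python3 - <<'E'
from h import *; from kin import *
s,R=state();print(s['q'].round(3),s['finger_gap'])
pos,R=seat(3,up=40.5,g=23,back=60,lift=80); to(pos,R)
E
```

```text
t: 59.55
tcp_pos: [0.5719, -0.1285, 0.3032]
tool_rot: [0.999, 0.041, 0.002, 0.002]
force: [1.1, 0.4, -1.9]
finger_gap: 0.689
t: 60.55
tcp_pos: [0.5733, -0.1399, 0.3001]
tool_rot: [0.878, 0.046, 0.475, -0.038]
force: [-0.4, 1.1, -0.7]
finger_gap: 0.691
t: 60.95
tcp_pos: [0.5729, -0.1403, 0.2976]
tool_rot: [0.816, 0.039, 0.576, -0.045]
force: [0.3, -0.5, -0.6]
finger_gap: 0.688
[-0.865  0.465  2.242  1.965  1.024 -1.116] 0.6879988703604012
offset [ -77.  -265.6   97.5] angular [-2.3  4.5 -1. ] t 61.0
```

```bash
python3 -m crank '[{"grip":0.7,"offset":[5,-25,0],"angular":[-2.3,4.5,-1]},{"grip":0.7,"offset":[5,-68,0],"angular":[-2.3,4.5,-1]},{"grip":0.7,"offset":[5,-115,5],"angular":[-2.3,4.5,-1]},{"grip":0.7,"offset":[0,-162,15],"angular":[-2.3,4.5,-1]},{"grip":0.7,"offset":[-10,-208,32],"angular":[-2.3,4.5,-1]},{"grip":0.7,"offset":[-32,-245,58],"angular":[-2.3,4.5,-1]},{"grip":0.7,"offset":[-57,-262,82],"angular":[-2.3,4.5,-1]},{"grip":0.7,"offset":[-74,-265.6,96],"angular":[-2.3,4.5,-1]},{"grip":0.7,"offset":[-77,-265.6,97.5],"angular":[-2.3,4.5,-1]},{"grip":0.7,"offset":[-77,-265.6,97.5],"angular":[-2.3,4.5,-1]}]'
python3 - <<'E'
from h import *; from kin import *
s,R=state();print(s['q'].round(3),s['finger_gap'])
pos,R=seat(3,up=40.5,g=23,back=60,lift=80); to(pos,R)
pos,R=seat(3,up=40.5,g=23,back=15,lift=8); to(pos,R)
E
```

```text
t: 61.95
tcp_pos: [0.6084, 0.1345, 0.2009]
tool_rot: [0.792, 0.034, 0.609, -0.025]
force: [-1.0, 0.0, -0.5]
finger_gap: 0.694
[-2.000e-03  8.350e-01  2.305e+00  3.056e+00  1.310e+00 -1.573e+00] 0.6941585476926
offset [-1.1  0.3 -0.5] angular [-0.1 -0.2  0.1] t 62.0
offset [-70.8   0.3  63. ] angular [-0.1 -0.2  0.1] t 62.0
```

```bash
python3 -m crank '[{"grip":0.7,"offset":[-10,0.3,20],"angular":[0,-0.2,0.1]},{"grip":0.7,"offset":[-25,0.3,40],"angular":[0,-0.2,0.1]},{"grip":0.7,"offset":[-45,0.3,57],"angular":[0,-0.2,0.1]},{"grip":0.7,"offset":[-62,0.3,62],"angular":[0,-0.2,0.1]},{"grip":0.7,"offset":[-69,0.3,63],"angular":[0,-0.2,0.1]},{"grip":0.7,"offset":[-71,0.3,63],"angular":[0,-0.2,0.1]},{"grip":0.7,"offset":[-71,0.3,63],"angular":[0,-0.2,0.1]}]'
python3 - <<'E'
from h import *; from kin import *
pos,R=seat(3,up=40.5,g=23); to(pos,R)
snap('wrist','w37.png')
E
```

```text
t: 62.65
tcp_pos: [0.6504, 0.1365, 0.1168]
tool_rot: [0.793, 0.033, 0.608, -0.025]
force: [-0.2, 0.7, -0.3]
finger_gap: 0.692
offset [-7.9 -1.1 17.9] angular [-0.   0.1  0. ] t 62.6
```

View pics/w37.png

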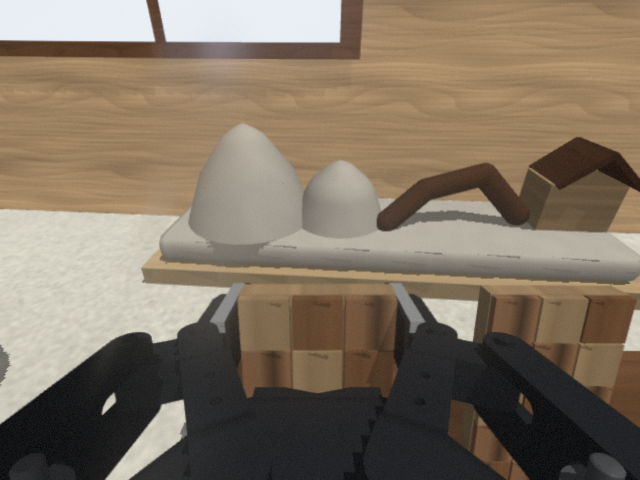

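The neighbour is at (555,360). Same seating approach.

```bash
python3 -m crank '[{"grip":0.7,"offset":[0,-1,5],"angular":[0,0,0]},{"grip":0.7,"offset":[0,-1,10],"angular":[0,0,0]},{"grip":0.7,"offset":[0,-1,14],"angular":[0,0,0]},{"grip":0.7,"offset":[0,-1,15.5],"angular":[0,0,0]},{"grip":0.7,"offset":[-2,-1,16],"angular":[0,0,0]},{"grip":0.7,"offset":[-4,-1,16.8],"angular":[0,0,0]},{"grip":0.7,"offset":[-5,-1,17.3],"angular":[0,0,0]},{"grip":0.7,"offset":[-5,-1,17.3],"angular":[0,0,0]}]'
python3 -m crank '[{"grip":0.7,"offset":[-0.7,0,0.5],"angular":[0,0,0]},{"grip":0.7,"offset":[-1.5,0,1],"angular":[0,0,0]},{"grip":0.7,"offset":[-1.5,0,1],"angular":[0,0,0]}]'
```

```text
t: 63.5
tcp_pos: [0.6657, 0.1394, 0.1057]
tool_rot: [0.794, 0.033, 0.607, -0.025]
force: [0.2, -0.0, -0.2]
finger_gap: 0.69
t: 63.8
tcp_pos: [0.6663, 0.1394, 0.1045]
tool_rot: [0.793, 0.033, 0.607, -0.025]
force: [-0.5, 0.7, -0.8]
finger_gap: 0.694
```

No contact yet, so a little further.

```bash
python3 -m crank '[{"grip":0.7,"offset":[-0.6,0,1],"angular":[0,0,0]},{"grip":0.7,"offset":[-1,0,1.5],"angular":[0,0,0]},{"grip":0.7,"offset":[-1,0,1.5],"angular":[0,0,0]}]'
python3 -m crank '[{"grip":0.7,"offset":[-0.5,0,0.5],"angular":[0,0,0]},{"grip":0.7,"offset":[-0.8,0,0.8],"angular":[0,0,0]},{"grip":0.7,"offset":[-0.8,0,0.8],"angular":[0,0,0]}]'
```

```text
t: 64.1
tcp_pos: [0.6666, 0.1394, 0.1044]
tool_rot: [0.793, 0.033, 0.608, -0.025]
force: [-7.4, -0.9, 5.4]
finger_gap: 0.694
t: 64.4
tcp_pos: [0.6666, 0.1394, 0.1044]
tool_rot: [0.793, 0.033, 0.608, -0.025]
force: [-10.8, -2.6, 10.4]
finger_gap: 0.689
```

Seated against both. Releasing and retreating.

```bash
python3 -m crank '[{"grip":0.7,"offset":[0.6,0,-0.5],"angular":[0,0,0]},{"grip":0.26,"offset":[0.6,0,-0.5],"angular":[0,0,0]},{"grip":0.2,"offset":[0.6,0,-0.5],"angular":[0,0,0]},{"grip":0.1,"offset":[0.6,0,-0.5],"angular":[0,0,0]},{"grip":0.1,"offset":[0.6,0,-1],"angular":[0,0,0]},{"grip":0.1,"offset":[0.6,0,-12],"angular":[0,0,0]},{"grip":0.1,"offset":[0.6,0,-35],"angular":[0,0,0]},{"grip":0.1,"offset":[0.6,0,-65],"angular":[0,0,0]},{"grip":0.1,"offset":[0.6,0,-75],"angular":[0,0,0]},{"grip":0.1,"offset":[0.6,0,-75],"angular":[0,0,0]}]'
python3 - <<'E'
from h import *; from kin import *
snap('wrist','w38.png'); s=snap('side','s38.png')
to([.55,.05,.30],Rrack(75))
E
```

```text
t: 65.4
tcp_pos: [0.5942, 0.1335, 0.1218]
tool_rot: [0.795, 0.033, 0.606, -0.025]
force: [-0.5, -0.5, -0.2]
finger_gap: 0.899
offset [157.8  79.5 -97.6] angular [-0.   0.1  0.1] t 65.5
```

View pics/w38.png

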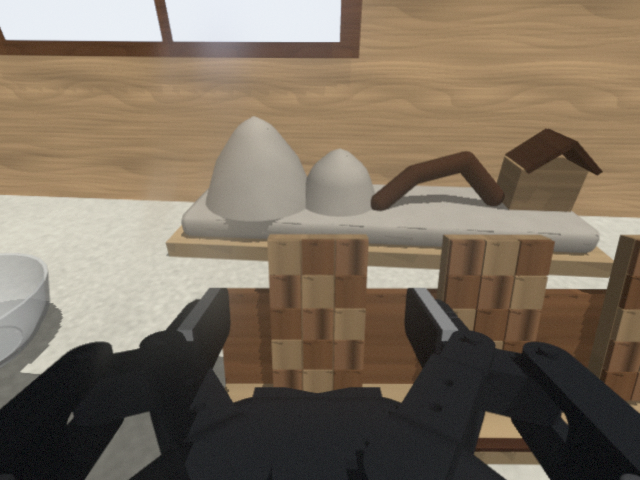

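View pics/s38.png

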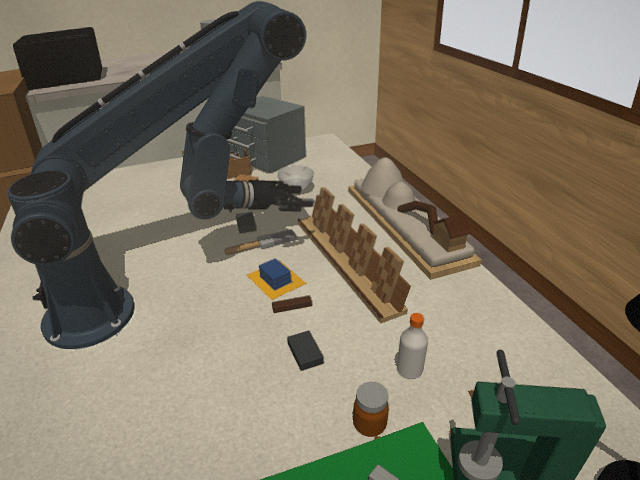

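All four panels stand in a row, both bases are empty, and the pile is on the pad at (275,273) in the side view. Backing off and un-pitching for a final check of the pile.

```bash
python3 -m crank '[{"grip":0,"offset":[20,5,-20],"angular":[0,0,0]},{"grip":0,"offset":[50,25,-50],"angular":[0,0,0]},{"grip":0,"offset":[90,55,-75],"angular":[0,-2,0]},{"grip":0,"offset":[125,90,-95],"angular":[0,-8,0]},{"grip":0,"offset":[150,130,-104],"angular":[0,-15,0]},{"grip":0,"offset":[154,165,-104],"angular":[0,-22,0]},{"grip":0,"offset":[154,190,-104],"angular":[0,-29,0]},{"grip":0,"offset":[154,200,-104],"angular":[0,-36,0]},{"grip":0,"offset":[154,200,-104],"angular":[0,-43,0]},{"grip":0,"offset":[154,200,-104],"angular":[0,-50,0]}]'
python3 - <<'E'
from h import *
s,R=state();print(s['q'].round(3))
to([.42,-.05,.25],fwd(5))
E
```

```text
t: 66.5
tcp_pos: [0.5585, -0.0019, 0.2858]
tool_rot: [0.907, 0.057, 0.41, -0.073]
force: [-0.1, 1.5, -0.8]
finger_gap: 1.002
[-0.489  0.247  2.148  1.515  0.529 -0.349]
offset [-120.    27.7  -87.3] angular [ -6.5 -48.8   2.1] t 66.5
```

```bash
python3 -m crank '[{"grip":0,"offset":[-20,8,-15],"angular":[-1,-8,0]},{"grip":0,"offset":[-45,14,-35],"angular":[-2,-16,1]},{"grip":0,"offset":[-70,20,-55],"angular":[-4,-24,1]},{"grip":0,"offset":[-95,25,-75],"angular":[-5,-32,2]},{"grip":0,"offset":[-120,28,-87],"angular":[-6,-40,2]},{"grip":0,"offset":[-120,28,-87],"angular":[-6.5,-48.8,2.1]},{"grip":0,"offset":[-120,28,-87],"angular":[-6.5,-48.8,2.1]},{"grip":0,"offset":[-120,28,-87],"angular":[-6.5,-48.8,2.1]},{"grip":0,"offset":[-120,28,-87],"angular":[-6.5,-48.8,2.1]},{"grip":0,"offset":[-120,28,-87],"angular":[-6.5,-48.8,2.1]}]'
python3 - <<'E'
from h import *
s=snap('wrist','w39.png');st,R=state();print(st['tcp_pos'],st['q'].round(2)); bl(s,.036)
H=hsv(s);yel=cv2.inRange(H,(18,130,40),(32,255,255))>0
for m,b,c in comps(yel,800): print("yel",rect(s,m,0));
snap('top','t39.png')
E
```

```text
t: 67.5
tcp_pos: [0.4198, -0.0488, 0.2482]
tool_rot: [0.999, 0.044, 0.001, -0.002]
force: [-0.6, 0.2, 0.6]
finger_gap: 1.003
[ 0.41897715 -0.04883012  0.24803273] [-0.38  0.23  1.89  0.    1.02  1.1 ]
blue [ 269  160   65   57 1687] [305.4 194.6] [444.4 -27.4  66.3  48.8 -73.4]
yel [445.4 -26.7 118.8  99.  -73.8]
```

View pics/w39.png

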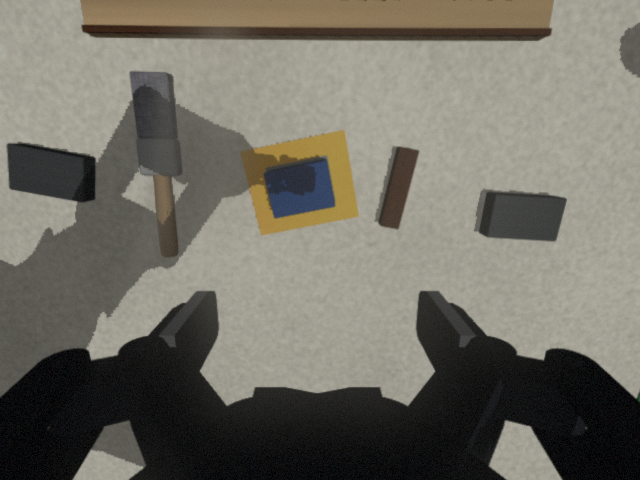

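View pics/t39.png

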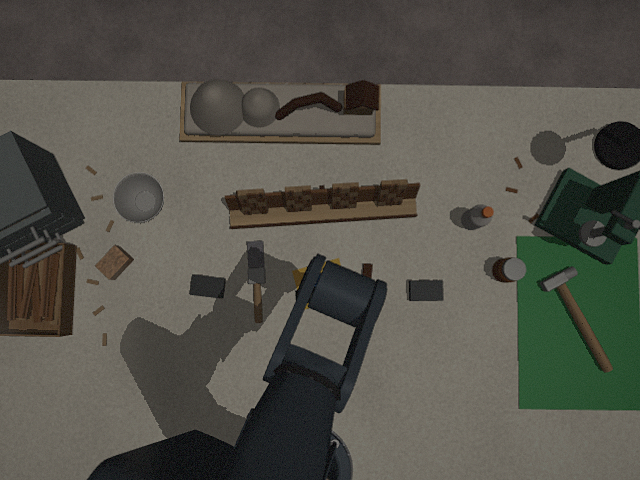

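The pile is centred at (444.4,-27.4) against the pad's (445.4,-26.7). In the top view the four panels are at columns 252, 298, 343 and 392, and the bystanders haven't moved. I'll move the arm aside for an unobstructed look at the pile's layers.

```bash
python3 -m crank '[{"grip":0,"offset":[0,-40,-20],"angular":[0,0,0]},{"grip":0,"offset":[0,-80,-40],"angular":[0,0,0]},{"grip":0,"offset":[0,-120,-60],"angular":[0,0,0]},{"grip":0,"offset":[0,-165,-70],"angular":[0,0,0]},{"grip":0,"offset":[0,-210,-70],"angular":[0,0,0]},{"grip":0,"offset":[0,-250,-70],"angular":[0,0,0]},{"grip":0,"offset":[0,-250,-70],"angular":[0,0,0]},{"grip":0,"offset":[0,-250,-70],"angular":[0,0,0]},{"grip":0,"offset":[0,-250,-70],"angular":[0,0,0]},{"grip":0,"offset":[0,-250,-70],"angular":[0,0,0]}]'
python3 - <<'E'
from h import *
s=snap('side');im=s["pixels"][:,:,::-1]
a=cv2.resize(im[240:310,235:325],(400,311),interpolation=cv2.INTER_CUBIC);b=cv2.resize(im[175:330,290:430],(400,443),interpolation=cv2.INTER_CUBIC)[:311+132]
a=cv2.copyMakeBorder(a,0,132,0,0,cv2.BORDER_CONSTANT)
cv2.imwrite('pics/z40.png',np.hstack([a,b]))
t=snap('top','t40.png'); bl(t,.036,60)
H=hsv(t);yel=cv2.inRange(H,(18,130,60),(32,255,255))>0
for m,bb,c in comps(yel,200): print("yel",rect(t,m,0))
print(state()[0]['t'],state()[0]['tcp_pos'])
E
```

```text
t: 68.6
tcp_pos: [0.3982, 0.1981, 0.3188]
tool_rot: [0.999, 0.042, 0.0, -0.001]
force: [0.5, 0.1, 0.7]
finger_gap: 0.998
blue [305 271  32  27 578] [320.6 283.8] [439.7 -27.4  67.1  49.1 -73.7]
yel [440.8 -27.1 119.   98.7 -73.7]
68.7 [0.39842911 0.19837784 0.31886559]
```

View pics/z40.png

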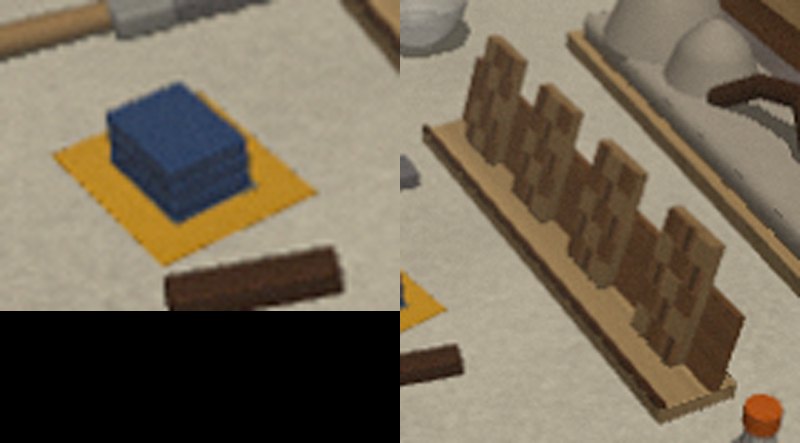

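View pics/t40.png

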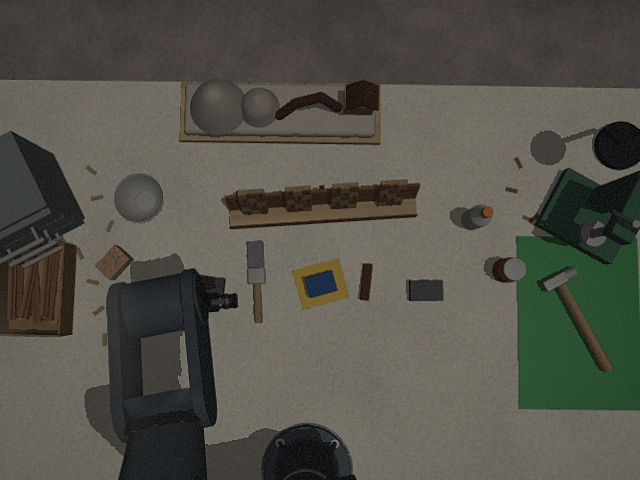

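The pile is flush on all visible sides and all four panels lean on the board. I'll wait a couple of seconds in case a spacer gets knocked, then check once more and hand in.

```bash
for i in 1 2; do python3 -m crank '[{"grip":0,"offset":[0,0,0],"angular":[0,0,0]},{"grip":0,"offset":[0,0,0],"angular":[0,0,0]},{"grip":0,"offset":[0,0,0],"angular":[0,0,0]},{"grip":0,"offset":[0,0,0],"angular":[0,0,0]},{"grip":0,"offset":[0,0,0],"angular":[0,0,0]},{"grip":0,"offset":[0,0,0],"angular":[0,0,0]},{"grip":0,"offset":[0,0,0],"angular":[0,0,0]},{"grip":0,"offset":[0,0,0],"angular":[0,0,0]},{"grip":0,"offset":[0,0,0],"angular":[0,0,0]},{"grip":0,"offset":[0,0,0],"angular":[0,0,0]}]' | head -1; done
python3 - <<'E'
from h import *
old=cv2.imread('pics/t40.png').astype(int)
t=snap('top','t41.png'); bl(t,.036,60)
print("pixels changed:",(np.abs(t["pixels"][:,:,::-1].astype(int)-old).max(2)>40).sum())
manip.sign_off()
E
```

```text
t: 69.7
t: 70.7
blue [305 271  32  27 577] [320.5 283.8] [439.8 -27.3  67.1  49.  -73.9]
pixels changed: 358
the job is handed in; nothing more can be done
```

Both stacks are apart and the job is handed in at about 71 s of the 210 s. All four panels stand on a short edge on the rack's ledge. They lean on the back board side by side, about 110 mm apart. The three spacers are piled flat on the grey rectangle.

- **Pile:** my last wrist measurement put the top spacer at (444.4, -27.4) mm with the pad centre at (445.4, -26.7), yaw within 0.5°. In the side view the layers look flush.
- **Panels:** all four were standing in the last views, and I saw no bystander moved. Each pressed on both board and ledge before release. The highest force I saw in any readout was about 18 N.
- **Knocks:** I saw no spacer knocked aside during the run. After a 2 s wait the pile had not moved.
- **Disagreements:** the top camera reads x about 5 mm lower than the wrist camera. I used the wrist camera because the grasps confirmed it. The last two top pictures differ in 358 pixels; I didn't trace where, and put it down to image noise and the arm settling.

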